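Lay out bearing balls for two housings

ROBOT

A 6-joint arm with a two-finger parallel gripper is mounted at the origin on the work surface. World frame = base frame: x ahead of the robot, y to its left, z up, the work surface at z = 0. Lengths are in m, angles in rad, forces in N, time in s.
With the tool pointing down it reaches from about 0.35 to 0.975 m from the base axis. Payload 4.9 kg.
Tool frame: the origin (TCP) lies on the centre line of the jaws, within the pads' length; the fingertips stand 19 mm ahead of it and the grasp point (between the pads) is the TCP; z points along the fingers, y is the line along which they close (so a half turn about z gives the same grasp; the last joint's range is limited). The gripper opens to 85 mm and grips with 20 to 120 N. Pads are 22 mm wide; open, the fingers measure 114 mm over their backs; the gripper's body (76 mm by 85 mm) begins 54 mm behind the grasp point. The pads swing forward as they close: fully open they stand 13 mm farther back than shut.
Start: joints at [-1.295, 0.053, 1.613, -0, 1.476, -0.119], TCP at [0.24, -0.577, 0.22] pointing down, gripper open.
Joint ranges: [-3.01, 3.01], [-1.01, 2.22], [0.06, 2.58], [-1.02, 4.17], [0.09, 2.62], [-3.14, 3.14]. Speed limits (rad/s): [2.57, 2.57, 3.14, 3.14, 3.14, 3.14].

INTERFACE

Orientations are given as a unit quaternion [w, x, y, z].
In Python, from plant import state, grab_frame, ticket, spotter gives the robot as it stands.
- The arm moves only by the tool apply_moves, never from a script. Its argument "series" is a list of rows, each an object of numbers: "jaw": the closure, from 0 (fully open) to 1 (shut); "dx", "dy", "dz": the shift along the tool's x, y, z in mm; "turn": the turn about the tool's z in rad. A call has 1 to 5 rows; each row is the pose to reach, as a shift and turn from the pose commanded when the call began, along the tool's axes at that moment; what a row does not reach only later rows make up. A row lasts 1/12 s, in which the tool goes at most 41.7 mm and 7.16 degrees, less where a joint would pass 70% of its speed; a pose out of reach is approached as far as the arm can. A call with a gripper value outside its range is refused whole. The fingers move at their own pace and stop on an object; the grip force is fixed at half the most. Time passes only in rows, so rows that repeat a pose let the fingers close. It gives the time, the measured TCP pose, the force, the opening and the grip force at its end, in the units of the state.
- state(): the state, without advancing time (a new reading comes with each control period).
- grab_frame(name): name is "scene" or "top" or "wrist"; returns a dict with "pixels" (420x560x3 uint8, red, green, blue), "mtx" (3x3 intrinsics, pixels), "camera_from_world" (4x4, takes a point from world to camera coordinates). Camera axes: x right, y down, z forward; pixel columns grow to the right and rows downward; lengths in m; the calibration is good to about 2 mm. The wrist camera is an equidistant fisheye: a pixel r from the principal point sees the ray r / f radians off the axis. A picture is of the moment at which its call begins. There is no depth.
- ticket.job_done(): hands the job in; it is judged then, once.
Trained networks look in a picture, given as the dict that the camera call returned (one of the last four; its "shot" number tells which), for a name from the list of things; names that differ only in an ending like _2 or _b are one class to them, and where a whole thing is asked for, a point or a joint stands for the part that bears it (a point fixed in the world has none). Each returns a list of dicts, best first, with "conf" (0 to 1); they miss things now and then, are a little off and sometimes report something else, mostly with a low value. They report only what shows in the picture. A call takes as long as a camera call.
- spotter.outline_of(picture, target): "region" (420x560 bool, what is visible of it) and "extent" ([left, top, right, bottom] in pixels, round what is visible of it).
The state is a dict: "time": time; "joint_pos": joint angles; "joint_vel": joint speeds; "joint_efforts": joint torques, N m; "tool_pos": TCP position; "tool_rot": TCP orientation; "contact_force": force on the tool from outside, world axes, zero at the start; "ft_torque": the same for the moment, N m; "gripper_width": opening from 0.0 (shut) to 1.0 (fully open); "grasp_force": force on a finger pad.
Only numpy, scipy, OpenCV 4.12 (cv2) and the standard library are available. Lean on these libraries where they do the work, as an engineer would, in place of code of your own. Each camera call takes 0.05 s, during which the arm holds its last target. There are 200 camera calls.

TASK

First set the steel tray on the base plate midway between the two bearing housings, lengthwise in line with them, and then use the scoop to move every steel ball from the yellow bin into it, never touching the balls with the fingers. Finish with the scoop lying flat back on its rubber mat, and on the base plate the small white oil bottle standing directly in front of the middle of the tray (robot's side) and the wide grease jar directly behind it, each about 2 cm clear of the tray. Leave the tape roll where it is; anything that gets knocked aside must be put right.

Things in the scene. Friction and masses are not known exactly. Their poses are not given: they have to be found in the camera images.
- bin: Fixed yellow bin holding the balls. Origin: centre of the underside; x to its back (away from the robot), z up. Flat floor at z 4 mm from x -20 to 74; in front of it a ramp rises to z 28 at x -79 (front edge), behind it a ramp rises to z 49 at x 124 (back edge). Inside y -58 to 58; side walls 4 mm thick, 30 high, behind x = -30 50 high.
- scoop: Bare aluminium hand scoop, 110 g, lying flat. Origin: centre of the underside of its bowl; x to the open lip, z up. Bowl: flat 2 mm floor from x -34 (upright back wall, 66 mm high) to 36 (lip), 58 mm wide; side walls 26 mm high, x -32 to 18, flaring from 42 mm apart (inside) at the back to 54 mm at the front. Holds four or five balls.
- scoop_grip (a point): Point on the scoop's black handle to grip it by, 65 mm behind and 56 mm above the scoop's origin. The handle is a level bar along the scoop's x axis, 16 mm wide (y), 18 mm tall (z 47 to 65 mm), from x -105 to -33 mm. Axes as the scoop's.
- mat: Fixed black rubber mat, 110 x 90 x 4 mm, on which the scoop's bowl lies (the handle overhangs the mat). Origin: centre of its underside.
- tray: Loose open steel tray, 110 mm long (x) by 66 mm wide (y) by 50 mm high, walls and floor 3 mm, 220 g. Origin: centre of its underside, z up. It can be gripped from above across its width.
- station_mid (a point): Point on top of the fixed aluminium base plate midway between the two grey bearing housings, which stand 112 mm either side of it along its y (184 mm clear between them; each 100 mm deep in x, tops 74 mm above the table). x: across the plate, away from the robot; z up. Plate 6 mm thick, x -105 to 115, y -150 to 150 mm.
- bottle: Small white oil bottle with a black cap, closed, 44 mm diameter, 74 mm high, 120 g, standing upright. Origin: centre of its underside.
- jar: Low wide amber grease jar with a black lid, 60 mm diameter, 46 mm high, 160 g, closed, standing upright. Origin: centre of its underside.
- tape: Roll of cardboard-brown tape lying flat, 90 mm outside diameter, 24 mm high, a bystander that must stay put. Origin: centre of its underside.
- ball0: Steel bearing ball, 20 mm diameter, 33 g, in the bin. Origin: its centre. There are 6 to 9 balls; None throughout means this one is absent.
- ball1: Steel bearing ball, 20 mm diameter, 33 g, in the bin. Origin: its centre. There are 6 to 9 balls; None throughout means this one is absent.
- ball2: Steel bearing ball, 20 mm diameter, 33 g, in the bin. Origin: its centre. There are 6 to 9 balls; None throughout means this one is absent.
- ball3: Steel bearing ball, 20 mm diameter, 33 g, in the bin. Origin: its centre. There are 6 to 9 balls; None throughout means this one is absent.
- ball4: Steel bearing ball, 20 mm diameter, 33 g, in the bin. Origin: its centre. There are 6 to 9 balls; None throughout means this one is absent.
- ball5: Steel bearing ball, 20 mm diameter, 33 g, in the bin. Origin: its centre. There are 6 to 9 balls; None throughout means this one is absent.
- ball6: Steel bearing ball, 20 mm diameter, 33 g, in the bin. Origin: its centre. There are 6 to 9 balls; None throughout means this one is absent.
- ball7: Steel bearing ball, 20 mm diameter, 33 g, in the bin. Origin: its centre. There are 6 to 9 balls; None throughout means this one is absent.
- ball8: Steel bearing ball, 20 mm diameter, 33 g, in the bin. Origin: its centre. There are 6 to 9 balls; None throughout means this one is absent.
- ball9: Steel bearing ball, 20 mm diameter, 33 g, in the bin. Origin: its centre. There are 6 to 9 balls; None throughout means this one is absent.

How it is judged:
By the outcome, as a careful person would: the job done as asked, in the order asked, and still so for the second after the job is handed in, with the robot touching nothing.
Of ball0, ball1, ball2, ball3, ball4, ball5, ball6, ball7, ball8, ball9 only 6 to 9 are there at a start; the rules pass over those that are not, and their reading is None.
At some moment in a run one of jar, tray may be knocked a few centimetres aside while the robot is not near it.
It also fails if it takes over 210 s, if anything falls off the work surface, if the arm or the gripper's body presses on something with over 40 N, if the wrist force passes 120 N, or if a joint passes its speed limit or range.

## Working session

There is one attempt and no reset: what is moved stays moved. The work goes in short steps, Python scripts to look and compute and a tool call to move; the robot and the scene stay as the last step left them, time stands still between calls to the robot, and variables do not carry over. Pictures are saved under pics/ and viewed, at most 14 in all, crops included, and the job is handed in when it is done.

Besides the shell and the picture viewer there is one more tool, called after "Call:" by a JSON object that holds its "api" and its "payload". apply_moves: Moves the arm, as the interface text tells. Its arguments: {"type":"object","properties":{"series":{"type":"array","items":{"type":"object","properties":{"jaw":{"type":"number"},"dx":{"type":"number"},"dy":{"type":"number"},"dz":{"type":"number"},"turn":{"type":"number"}}}}},"required":["series"]}

```bash
ls; mkdir -p pics; python3 - <<'E'
from plant import state, grab_frame, ticket, spotter
import cv2,numpy as np
s=state(); print({k:np.round(v,3).tolist() for k,v in s.items()})
for n in ["scene","top"]:
    f=grab_frame(n); cv2.imwrite(f"pics/{n}0.png",f["pixels"][:,:,::-1]); print(n,f["mtx"].round(1).tolist(),f["camera_from_world"].round(3).tolist())
    for t in ["bin","scoop","mat","tray","station_mid","bottle","jar","tape","ball0"]:
        r=spotter.outline_of(f,t)
        print(t,[(round(d["conf"],2),[int(v) for v in d["extent"]],int(d["region"].sum())) for d in r[:10]])
E
```

```text
pics
{'time': 0.0, 'joint_pos': [-1.295, 0.053, 1.614, -0.0, 1.476, -0.119], 'joint_vel': [0.001, -0.001, -0.001, 0.0, 0.002, -0.001], 'joint_efforts': [-0.001, -39.369, -37.018, -0.0, 0.007, 0.0], 'tool_pos': [0.24, -0.576, 0.219], 'tool_rot': [-0.001, 0.981, 0.196, -0.0], 'contact_force': [-0.967, -0.88, 0.505], 'ft_torque': [0.012, -0.014, -0.002], 'grasp_force': 0.0, 'gripper_width': 0.998}
scene [[527.8, 0.0, 279.9], [0.0, 527.8, 200.1], [0.0, 0.0, 1.0]] [[-0.753, 0.658, -0.019, 0.339], [0.439, 0.48, -0.759, -0.182], [-0.491, -0.58, -0.65, 1.489], [0.0, 0.0, 0.0, 1.0]]
bin [(0.59, [278, 258, 404, 338], 5825)]
scoop [(0.91, [235, 220, 296, 280], 1515)]
mat [(0.58, [222, 255, 287, 289], 906)]
tray [(0.78, [251, 169, 305, 216], 1621)]
station_mid [(0.85, [110, 127, 248, 220], 6522), (0.62, [183, 220, 202, 254], 562), (0.26, [235, 218, 295, 280], 1509)]
bottle [(0.88, [181, 220, 201, 256], 578)]
jar [(0.81, [320, 208, 347, 244], 686), (0.44, [238, 215, 292, 281], 1416)]
tape [(0.87, [232, 119, 261, 143], 509)]
ball0 [(0.6, [341, 286, 353, 295], 68), (0.52, [322, 300, 334, 309], 88),
[... 166 characters left out ...]
0.0, 404.5, 208.3], [0.0, 0.0, 1.0]] [[0.016, -1.0, -0.026, 0.055], [-0.993, -0.013, -0.119, 0.511], [0.119, 0.027, -0.993, 0.87], [0.0, 0.0, 0.0, 1.0]]
bin [(0.81, [147, 138, 220, 239], 5273), (0.73, [243, 146, 289, 189], 973)]
scoop [(0.6, [258, 154, 282, 213], 958), (0.34, [157, 190, 167, 203], 74)]
mat [(0.94, [244, 144, 285, 188], 956)]
tray [(0.81, [302, 211, 345, 271], 1551), (0.43, [257, 154, 279, 214], 875)]
station_mid []
bottle [(0.92, [315, 126, 338, 150], 361)]
jar [(0.6, [233, 236, 261, 262], 539)]
tape [(0.85, [427, 285, 471, 328], 899)]
ball0 [(0.62, [160, 186, 166, 188], 61), (0.61, [183, 197, 195, 209], 52), (0.6, [193, 179, 196, 183], 61), (0.42, [183, 173, 192, 181], 44)]
```

View pics/scene0.png

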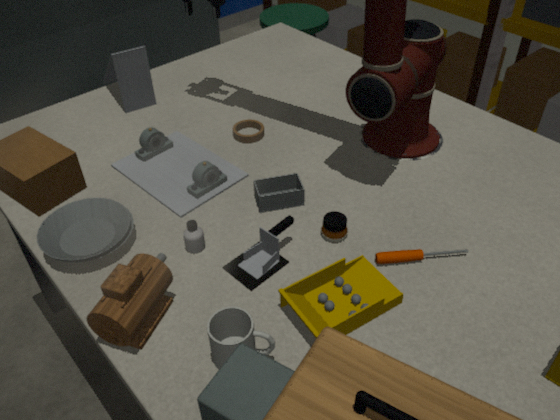

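View pics/top0.png

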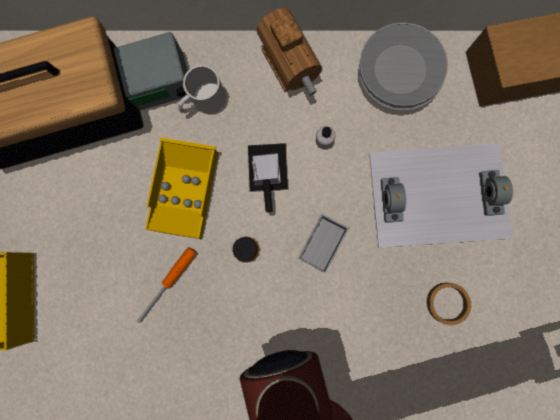

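Scene view: tray (278,193), scoop on its mat (262,255), bin (340,298), plate with housings (180,170). The top view shows about 7 balls in the bin at (163–197, 180–204), bottle (325,137), jar (246,249), and the plate corners near (371,152), (502,145), (511,239) and (378,246). Next I'll fit each object's pose to both silhouettes.

```bash
cat > h.py <<'E'
import numpy as np, cv2
from scipy.optimize import minimize
from scipy.spatial.transform import Rotation as Rn
from plant import state, grab_frame, ticket, spotter
def proj(f,P):
    P=np.atleast_2d(P); T=f["camera_from_world"]; c=P@T[:3,:3].T+T[:3,3]; K=f["mtx"]
    if f.get("fish"):
        r=np.linalg.norm(c[:,:2],axis=1)+1e-12; th=np.arctan2(r,c[:,2]); u=c[:,:2]/r[:,None]*th[:,None]
    else: u=c[:,:2]/c[:,2:]
    return u*[K[0,0],K[1,1]]+[K[0,2],K[1,2]]
def unproj(f,px,z):
    K=f["mtx"]; T=f["camera_from_world"]; u=(np.array(px,float)-[K[0,2],K[1,2]])/[K[0,0],K[1,1]]
    if f.get("fish"):
        r=np.linalg.norm(u)+1e-12; d=np.r_[u/r*np.sin(r),np.cos(r)]
    else: d=np.r_[u,1]
    R=T[:3,:3]; o=-R.T@T[:3,3]; d=R.T@d
    return o+d*(z-o[2])/d[2]
def frame(n):
    f=dict(grab_frame(n)); f["fish"]=n=="wrist"; return f
def look(f,n):
    g={k:v for k,v in f.items() if k!="fish"}
    return spotter.outline_of(g,n)
def box(x0,x1,y0,y1,z0,z1): return np.array([[x,y,z] for x in np.linspace(x0,x1,7) for y in np.linspace(y0,y1,7) for z in (z0,z1)])/1e3
def cyl(r,h): 
    t=np.linspace(0,2*np.pi,40); return np.array([[r*np.cos(a),r*np.sin(a),z] for a in t for z in (0,h)])/1e3
M=dict(tray=box(-55,55,-33,33,0,50),jar=cyl(30,46),tape=cyl(45,24),mat=box(-55,55,-45,45,0,4),
 bottle=np.vstack([cyl(22,50),cyl(9,74)]),plate=box(-105,115,-150,150,-6,0),
 bin=np.vstack([box(-79,124,-62,62,0,28),box(-30,124,-62,62,0,50)]),
 scoop=np.vstack([box(-34,36,-29,29,0,2),box(-105,-33,-8,8,47,65),box(-34,-32,-22,22,0,66)]))
def place(m,p): c,s=np.cos(p[3]),np.sin(p[3]); return m@np.array([[c,-s,0],[s,c,0],[0,0,1]]).T+p[:3]
def hullcost(f,reg,m,p,S=4):
    u=proj(f,place(m,p)); h=cv2.convexHull((u*S).round().astype(np.int32))
    im=np.zeros((420*S,560*S),np.uint8); cv2.fillConvexPoly(im,h,1)
    im=cv2.resize(im.astype(np.float32),(560,420),interpolation=cv2.INTER_AREA)
    return 1-np.minimum(im,reg).sum()/max(np.maximum(im,reg).sum(),1)
def hreg(r):
    c=max(cv2.findContours(r.astype(np.uint8),0,1)[0],key=cv2.contourArea); im=np.zeros(r.shape,np.uint8); cv2.fillConvexPoly(im,cv2.convexHull(c),1); return im.astype(np.float32)
def fit(obs,m,p0,freez=None):
    best=None
    for y0 in np.atleast_1d(p0[3]):
        q0=np.r_[p0[:3],y0]
        if freez is not None: q0[2]=freez
        def c(v):
            q=q0+v*[.01,.01,0 if freez is not None else .01,.2]; return sum(hullcost(f,r,m,q) for f,r in obs)/len(obs)
        r=minimize(c,np.zeros(4),method="Nelder-Mead",options=dict(xatol=.02,fatol=1e-4,maxiter=250,initial_simplex=np.vstack([np.zeros(4),np.eye(4)])))
        q=q0+r.x*[.01,.01,0 if freez is not None else .01,.2]
        if best is None or r.fun<best[1]: best=(q,r.fun)
    return best
def psi(): 
    R=Rn.from_quat(np.roll(state()["tool_rot"],-1)).as_matrix(); return np.arctan2(R[1,0],R[0,0]),R
def go(x,y,z,yaw=None,sym=True):
    """tool shift mm and turn to reach a world TCP / tool-x yaw"""
    a,R=psi(); d=R.T@(np.array([x,y,z])-state()["tool_pos"])*1e3; t=0
    if yaw is not None:
        t=a-yaw; t=(t+np.pi/2)%np.pi-np.pi/2 if sym else (t+np.pi)%(2*np.pi)-np.pi
    print("to",np.round([x,y,z],3),"d",d.round(1),"turn",round(t,3))
E
python3 - <<'E'
from h import *
fs={n:frame(n) for n in("scene","top")}
yaws=np.arange(0,np.pi,np.pi/4)
for n in ["tray","jar","bottle","tape","mat","bin"]:
    obs=[];c=None
    for k,f in fs.items():
        r=look(f,n)
        if r: obs.append((f,hreg(r[0]["region"]))); 
        if k=="top" and r: e=r[0]["extent"]; c=unproj(f,[(e[0]+e[2])/2,(e[1]+e[3])/2],.03)
    p0=[c[0],c[1],0,yaws if n in("tray","mat") else [0]]
    a=fit(obs,M[n],p0); b=fit(obs,M[n],p0,0.)
    print(n,a[0].round(4),round(a[1],3),"| z=0:",b[0].round(4),round(b[1],3))
f=fs["top"]
P=[unproj(f,p,.006) for p in [(371,152),(502,145),(511,239),(378,246)]]
print(np.round(P,3).tolist(),[round(np.linalg.norm(P[i]-P[(i+1)%4]),3) for i in range(4)])
E
```

```text
tray [ 0.4329 -0.0254 -0.0079  2.6694] 0.044 | z=0: [ 0.4344 -0.0239  0.      2.6676] 0.099
jar [ 0.417   0.1465 -0.0126  0.1463] 0.095 | z=0: [0.4179 0.1472 0.     0.0041] 0.173
bottle [ 0.6764 -0.0309 -0.008   0.1327] 0.147 | z=0: [ 0.6768 -0.0297  0.      0.056 ] 0.186
tape [ 0.3064 -0.3042 -0.0088  0.1245] 0.037 | z=0: [ 0.3077 -0.3003  0.     -0.1302] 0.107
mat [ 0.6108  0.1032 -0.0083  0.0741] 0.126 | z=0: [0.6102 0.1037 0.     3.2238] 0.193
bin [ 0.5305  0.3024 -0.0048 -0.1774] 0.065 | z=0: [ 0.5319  0.3013  0.     -0.1646] 0.074
[[0.647, -0.136, 0.006], [0.666, -0.436, 0.006], [0.45, -0.446, 0.006], [0.43, -0.149, 0.006]] [np.float64(0.301), np.float64(0.216), np.float64(0.297), np.float64(0.217)]
```

Call:
{"api": "apply_moves", "payload": {"series": [{"dx": 139,"dy": -155,"dz": -30},{"dx": 139,"dy": -155,"dz": -30},{"dx": 139,"dy": -155,"dz": -30},{"dx": 139,"dy": -155,"dz": -30},{"dx": 139,"dy": -155,"dz": -30}]}}

```text
invalid input at $.series[0]: expected keys jaw, dx, dy, dz, turn
```

Call:
{"api": "apply_moves", "payload": {"series": [{"dx": 139,"dy": -155,"dz": -30},{"dx": 139,"dy": -155,"dz": -30},{"dx": 139,"dy": -155,"dz": -30},{"dx": 139,"dy": -155,"dz": -30},{"dx": 139,"dy": -155,"dz": -30}]}}

```text
invalid input at $.series[0]: expected keys jaw, dx, dy, dz, turn
```

Call:
{"api": "apply_moves", "payload": {"series": [{"dx": 93,"dy": -105},{"dx": 93,"dy": -105,"turn": 0.3},{"dx": 93,"dy": -105,"turn": 0.62},{"dx": 93,"dy": -105,"turn": 0.62},{"dx": 93,"dy": -105,"turn": 0.62}]}}

```text
invalid input at $.series[0]: expected keys jaw, dx, dy, dz, turn
```

Call:
{"api": "apply_moves", "payload": {"series": [{"turn": 0.25},{"turn": 0.25},{"turn": 0.25}]}}

```text
invalid input at $.series[0]: expected keys jaw, dx, dy, dz, turn
```

Call:
{"api": "apply_moves", "payload": {"series": [{"jaw": 0,"dx": 139,"dy": -155,"dz": -30,"turn": 0},{"jaw": 0,"dx": 139,"dy": -155,"dz": -30,"turn": 0},{"jaw": 0,"dx": 139,"dy": -155,"dz": -30,"turn": 0},{"jaw": 0,"dx": 139,"dy": -155,"dz": -30,"turn": 0},{"jaw": 0,"dx": 139,"dy": -155,"dz": -30,"turn": 0}]}}

```text
time: 2.12
tool_pos: [0.3086, -0.3805, 0.2502]
tool_rot: [-0.0, 0.981, 0.196, 0.0]
contact_force: [0.6, -0.5, -0.2]
gripper_width: 1.003
grasp_force: 0.0
```

Call:
{"api": "apply_moves", "payload": {"series": [{"jaw": 0,"dx": 139,"dy": -155,"dz": 0,"turn": 0},{"jaw": 0,"dx": 139,"dy": -155,"dz": 0,"turn": 0},{"jaw": 0,"dx": 139,"dy": -155,"dz": 0,"turn": 0},{"jaw": 0,"dx": 139,"dy": -155,"dz": 0,"turn": 0},{"jaw": 0,"dx": 139,"dy": -155,"dz": 0,"turn": 0}]}}

```text
time: 2.53
tool_pos: [0.3773, -0.1839, 0.2504]
tool_rot: [0.0, 0.981, 0.196, 0.001]
contact_force: [1.2, 0.4, 0.8]
gripper_width: 0.994
grasp_force: 0.0
```

Call:
{"api": "apply_moves", "payload": {"series": [{"jaw": 0,"dx": 113,"dy": -125,"dz": 0,"turn": 0.62},{"jaw": 0,"dx": 113,"dy": -125,"dz": 0,"turn": 0.62},{"jaw": 0,"dx": 113,"dy": -125,"dz": 0,"turn": 0.62},{"jaw": 0,"dx": 113,"dy": -125,"dz": 0,"turn": 0.62},{"jaw": 0,"dx": 113,"dy": -125,"dz": 0,"turn": 0.62}]}}

```text
time: 2.95
tool_pos: [0.4328, -0.0277, 0.2504]
tool_rot: [-0.0, 0.998, -0.066, 0.001]
contact_force: [-0.1, -0.5, -0.5]
gripper_width: 1.003
grasp_force: 0.0
```

Call:
{"api": "apply_moves", "payload": {"series": [{"jaw": 0,"dx": 0,"dy": 0,"dz": 0,"turn": 0.25},{"jaw": 0,"dx": 0,"dy": 0,"dz": 0,"turn": 0.25},{"jaw": 0,"dx": 0,"dy": 0,"dz": 0,"turn": 0.25}]}}

```text
time: 3.2
tool_pos: [0.4326, -0.029, 0.2501]
tool_rot: [0.0, 0.982, -0.188, 0.0]
contact_force: [-0.5, -0.8, -0.2]
gripper_width: 1.002
grasp_force: 0.0
```

```bash
cat >> h.py <<'E'
def see(n,cams,p0,z=None,m=None):
    obs=[]
    for f in cams:
        r=look(f,n)
        if r: obs.append((f,hreg(r[0]["region"])))
    if not obs: print(n,"unseen"); return
    a=fit(obs,M[m or n],p0,z); print(n,a[0].round(4),"cost",round(a[1],3)); return a[0]
E
python3 - <<'E'
from h import *
s=state(); print(s["tool_pos"].round(4) if hasattr(s["tool_pos"],"round") else s["tool_pos"],psi()[0])
w=frame("wrist"); cv2.imwrite("pics/w1.png",w["pixels"][:,:,::-1]); print(w["mtx"])
cw=w["camera_from_world"]; print((-cw[:3,:3].T@cw[:3,3]).round(3))
fs=[frame("scene"),frame("top")]
for nm,c in (("w",w),("s",fs[0]),("t",fs[1])):
    print(nm)
    see("tray",[c],[.434,-.025,0,[2.67]],0.)
    see("jar",[c],[.418,.147,0,[0]],0.)
    see("tape",[c],[.307,-.30,0,[0]],0.)
    see("bottle",[c],[.676,-.03,0,[0]],0.)
    see("bin",[c],[.531,.302,0,[-.17]],0.)
E
```

```text
[ 0.4326 -0.029   0.2501] -0.37728942221585354
[[325.1922621    0.         275.00894594]
 [  0.         325.1922621  206.74567676]
 [  0.           0.           1.        ]]
[ 0.503 -0.057  0.403]
w
tray [ 0.4359 -0.0203  0.      2.6664] cost 0.027
jar [ 0.4203  0.1494  0.     -0.1187] cost 0.117
tape [ 0.3098 -0.2966  0.     -0.0694] cost 0.036
bottle [ 0.6785 -0.0243  0.      0.061 ] cost 0.04
bin [ 0.531   0.304   0.     -0.1517] cost 0.026
s
tray [ 0.4393 -0.0183  0.      2.6592] cost 0.024
jar [0.4212 0.1514 0.     0.1381] cost 0.202
tape [ 0.315  -0.2942  0.      0.2327] cost 0.064
bottle [ 0.6798 -0.0236  0.      0.1849] cost 0.095
bin [ 0.5327  0.3056  0.     -0.1743] cost 0.073
t
tray [ 0.434 -0.025  0.     2.67 ] cost 1.0
jar [0.417  0.1431 0.     0.2837] cost 0.122
tape [ 0.3063 -0.3011  0.      0.1665] cost 0.046
bottle [ 0.6725 -0.0286  0.      0.1   ] cost 0.099
bin [ 0.5293  0.3002  0.     -0.15  ] cost 0.074
```

View pics/w1.png

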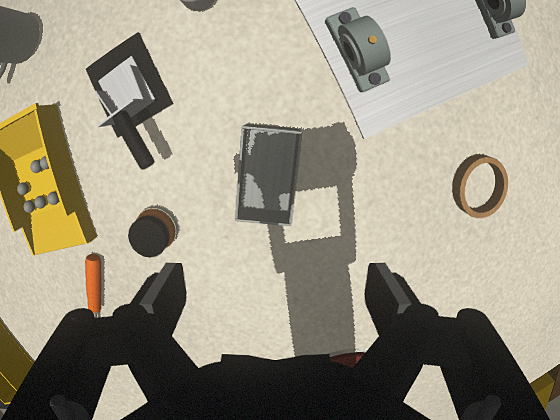

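Wrist view: tray at (268,175) in the middle, scoop handle (135,145), jar (152,232), bin with 7 balls at left (20–50,160–205), tape (480,187). The wrist estimate sits between those of the two fixed cameras, so I'll trust it.

Call:
{"api": "apply_moves", "payload": {"series": [{"jaw": 0,"dx": 0,"dy": -10,"dz": 130,"turn": 0.1},{"jaw": 0,"dx": 0,"dy": -10,"dz": 130,"turn": 0.1},{"jaw": 0,"dx": 0,"dy": -10,"dz": 130,"turn": 0.1},{"jaw": 0,"dx": 0,"dy": -10,"dz": 130,"turn": 0.1},{"jaw": 0,"dx": 0,"dy": -10,"dz": 130,"turn": 0.1}]}}

```text
time: 4.52
tool_pos: [0.4337, -0.0198, 0.1171]
tool_rot: [0.0, 0.972, -0.236, -0.004]
contact_force: [0.2, -0.2, 0.7]
gripper_width: 1.004
grasp_force: 0.0
```

```bash
python3 - <<'E'
from h import *
w=frame("wrist"); f=frame("scene")
see("tray",[w],[.436,-.020,0,[2.666]],0.)
p=see("tray",[w],[.436,-.020,0,[2.666]])
print(state()["tool_pos"],psi()[0]); go(p[0],p[1],.03,p[3])
E
```

```text
tray [ 0.4353 -0.0198  0.      2.6689] cost 0.019
tray [ 0.4353 -0.0198  0.      2.6656] cost 0.019
[ 0.43849007 -0.02104024  0.12360031] -0.4771269595641314
to [ 0.435 -0.02   0.03 ] d [-3.9  0.5 93.6] turn -0.001
```

Call:
{"api": "apply_moves", "payload": {"series": [{"jaw": 0,"dx": -2,"dy": 0,"dz": 40,"turn": 0},{"jaw": 0,"dx": -2,"dy": 0,"dz": 70,"turn": 0},{"jaw": 0,"dx": -2,"dy": 0,"dz": 90,"turn": 0},{"jaw": 0,"dx": -2,"dy": 0,"dz": 90,"turn": 0},{"jaw": 0,"dx": -2,"dy": 0,"dz": 90,"turn": 0}]}}

```text
time: 5.13
tool_pos: [0.4353, -0.0198, 0.0314]
tool_rot: [-0.0, 0.972, -0.236, 0.001]
contact_force: [0.4, -0.5, 0.1]
gripper_width: 1.003
grasp_force: 0.0
```

Call:
{"api": "apply_moves", "payload": {"series": [{"jaw": 1,"dx": 0,"dy": 0,"dz": 0,"turn": 0},{"jaw": 1,"dx": 0,"dy": 0,"dz": 0,"turn": 0},{"jaw": 1,"dx": 0,"dy": 0,"dz": 0,"turn": 0},{"jaw": 1,"dx": 0,"dy": 0,"dz": 0,"turn": 0},{"jaw": 1,"dx": 0,"dy": 0,"dz": 0,"turn": 0}]}}

```text
time: 5.55
tool_pos: [0.4431, -0.0174, 0.0382]
tool_rot: [-0.005, 0.971, -0.237, 0.009]
contact_force: [5.2, 14.2, 19.7]
gripper_width: 0.299
grasp_force: 10.3
```

```bash
python3 - <<'E'
from h import *
s=state();print(s["tool_pos"],psi()[0],s["gripper_width"],s["grasp_force"])
# plate from wrist: list candidates
w=frame("wrist")
r=look(w,"station_mid");print([(round(d["conf"],2),[int(v) for v in d["extent"]]) for d in r])
E
```

```text
[ 0.44306979 -0.01743759  0.03822153] -0.47959695374439887 0.29900022461257386 10.347873426508158
[(0.67, [372, 0, 558, 163])]
```

```bash
python3 - <<'E'
from h import *
w=frame("wrist"); f=frame("scene")
cv2.imwrite("pics/w2.png",np.hstack([w["pixels"],cv2.resize(f["pixels"][140:260,200:360],None,fx=3.5,fy=3.5)[:420,:]])[:,:1100,::-1].copy()[:, :].astype(np.uint8))
im=cv2.imread("pics/w2.png"); im=cv2.resize(im,(800,int(im.shape[0]*800/im.shape[1]))); cv2.imwrite("pics/w2.png",im)
s=state();print(s["tool_pos"],s["gripper_width"],s["grasp_force"],s["contact_force"])
E
```

```text
[ 0.43993024 -0.01984257  0.03583051] 2.556601923511633e-05 0.0 [ 0.00442292 -0.10347524  0.28550085]
```

View pics/w2.png

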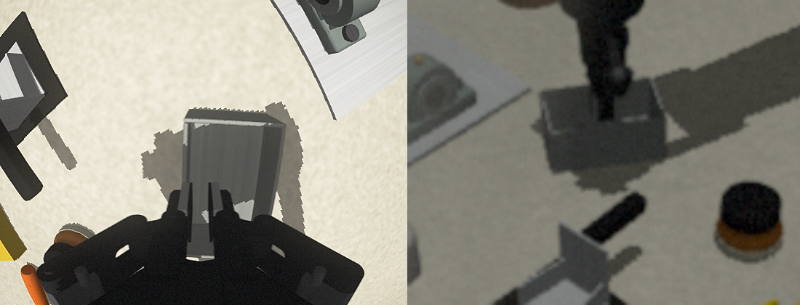

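The wrist view (left half) shows the fingers shut inside the tray: fingertips near (210,200), tray spanning x 183–285. I'll lift off shut and measure again.

Call:
{"api": "apply_moves", "payload": {"series": [{"jaw": 1,"dx": 0,"dy": 0,"dz": -20,"turn": 0},{"jaw": 1,"dx": 0,"dy": 0,"dz": -60,"turn": 0},{"jaw": 0,"dx": 0,"dy": 0,"dz": -100,"turn": 0},{"jaw": 0,"dx": 0,"dy": 0,"dz": -100,"turn": 0},{"jaw": 0,"dx": 0,"dy": 0,"dz": -100,"turn": 0}]}}

```text
time: 6.17
tool_pos: [0.4373, -0.0202, 0.1349]
tool_rot: [-0.0, 0.972, -0.236, 0.005]
contact_force: [-0.1, 0.4, -0.0]
gripper_width: 0.42
grasp_force: 0.0
```

```bash
python3 - <<'E'
from h import *
w=frame("wrist"); s=frame("scene"); t=frame("top")
for c in ([w],[s],[w,s]):
    p=see("tray",c,[.436,-.020,0,[2.666]],0.)
    see("tray",c,[.436,-.020,0,[2.666]])
print(state()["tool_pos"],psi()[0],state()["gripper_width"]); go(p[0],p[1],.03,p[3])
E
```

```text
tray [ 0.4301 -0.0345  0.      2.6128] cost 0.033
tray [ 4.2960e-01 -3.4400e-02 -1.7000e-03  2.6148e+00] cost 0.029
tray [ 0.4332 -0.0311  0.      2.628 ] cost 0.036
tray [ 0.4388 -0.0242  0.0074  2.64  ] cost 0.038
tray [ 0.4303 -0.0344  0.      2.6155] cost 0.056
tray [ 0.43   -0.0345 -0.0031  2.6167] cost 0.038
[ 0.4341224  -0.01942189  0.12948905] -0.47704354101714175 0.9973917009143209
to [ 0.43  -0.034  0.03 ] d [ 3.6 15.  99.5] turn 0.049
```

Call:
{"api": "apply_moves", "payload": {"series": [{"jaw": 0,"dx": 4,"dy": 15,"dz": 0,"turn": 0.05},{"jaw": 0,"dx": 4,"dy": 15,"dz": 35,"turn": 0.05},{"jaw": 0,"dx": 4,"dy": 15,"dz": 55,"turn": 0.05},{"jaw": 0,"dx": 4,"dy": 15,"dz": 55,"turn": 0.05},{"jaw": 0,"dx": 4,"dy": 15,"dz": 55,"turn": 0.05}]}}

```text
time: 7.13
tool_pos: [0.43, -0.0344, 0.074]
tool_rot: [0.0, 0.965, -0.26, -0.002]
contact_force: [0.1, -1.3, 0.7]
gripper_width: 0.997
grasp_force: 0.0
```

```bash
python3 - <<'E'
from h import *
w=frame("wrist"); s=frame("scene")
p=see("tray",[w],[.43,-.0345,0,[2.61]],0.); see("tray",[w],[.43,-.0345,0,[2.61]])
print(state()["tool_pos"],psi()[0],state()["gripper_width"]); go(p[0],p[1],.025,p[3])
cv2.imwrite("pics/w3.png",w["pixels"][:,:,::-1])
E
```

```text
tray [ 0.4304 -0.0344  0.      2.6174] cost 0.016
tray [ 4.3020e-01 -3.4300e-02 -7.0000e-04  2.6212e+00] cost 0.015
[ 0.4324635  -0.03490519  0.07692776] -0.5268467639342365 1.0008631708220728
to [ 0.43  -0.034  0.025] d [-2.2  0.6 51.9] turn -0.003
```

View pics/w3.png

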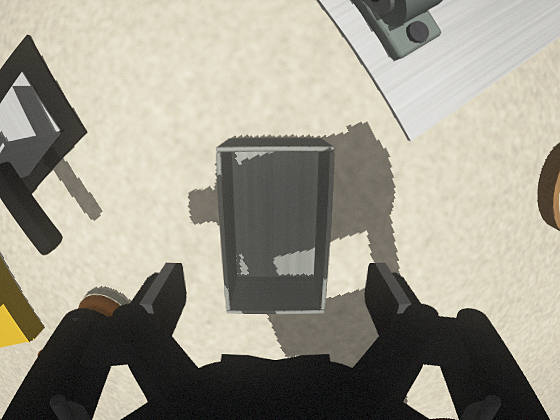

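The wrist view has the tray at x 218–333, centred between the fingertips at 183 and 370. I'll go lower and close in small steps.

Call:
{"api": "apply_moves", "payload": {"series": [{"jaw": 0,"dx": -1,"dy": 0,"dz": 30,"turn": 0},{"jaw": 0,"dx": -1,"dy": 0,"dz": 52,"turn": 0},{"jaw": 0,"dx": -1,"dy": 0,"dz": 52,"turn": 0},{"jaw": 0,"dx": -1,"dy": 0,"dz": 52,"turn": 0}]}}

```text
time: 7.67
tool_pos: [0.4299, -0.034, 0.0231]
tool_rot: [0.0, 0.966, -0.26, -0.001]
contact_force: [-0.2, -1.4, 0.1]
gripper_width: 1.001
grasp_force: 0.0
```

Call:
{"api": "apply_moves", "payload": {"series": [{"jaw": 0.1,"dx": 0,"dy": 0,"dz": 0,"turn": 0},{"jaw": 0.18,"dx": 0,"dy": 0,"dz": 0,"turn": 0},{"jaw": 0.18,"dx": 0,"dy": 0,"dz": 0,"turn": 0},{"jaw": 0.18,"dx": 0,"dy": 0,"dz": 0,"turn": 0}]}}

```text
time: 8.0
tool_pos: [0.4313, -0.0344, 0.0244]
tool_rot: [-0.0, 0.965, -0.26, 0.001]
contact_force: [0.1, 0.1, -0.0]
gripper_width: 0.82
grasp_force: 0.0
```

Call:
{"api": "apply_moves", "payload": {"series": [{"jaw": 0.24,"dx": 0,"dy": 0,"dz": 0,"turn": 0},{"jaw": 0.24,"dx": 0,"dy": 0,"dz": 0,"turn": 0},{"jaw": 0.24,"dx": 0,"dy": 0,"dz": 0,"turn": 0}]}}

```text
time: 8.25
tool_pos: [0.431, -0.0344, 0.0243]
tool_rot: [0.0, 0.965, -0.26, 0.001]
contact_force: [-2.8, 0.2, 6.0]
gripper_width: 0.764
grasp_force: 23.8
```

Call:
{"api": "apply_moves", "payload": {"series": [{"jaw": 0.28,"dx": 0,"dy": 0,"dz": 0,"turn": 0},{"jaw": 0.28,"dx": 0,"dy": 0,"dz": 0,"turn": 0},{"jaw": 0.28,"dx": 0,"dy": 0,"dz": 0,"turn": 0}]}}

```text
time: 8.5
tool_pos: [0.4312, -0.0345, 0.0248]
tool_rot: [0.0, 0.965, -0.26, 0.001]
contact_force: [-2.2, 0.4, 9.0]
gripper_width: 0.748
grasp_force: 65.6
```

Call:
{"api": "apply_moves", "payload": {"series": [{"jaw": 0.28,"dx": 0,"dy": 0,"dz": -25,"turn": 0},{"jaw": 0.28,"dx": 0,"dy": 0,"dz": -65,"turn": 0},{"jaw": 0.28,"dx": 0,"dy": 0,"dz": -105,"turn": 0},{"jaw": 0.28,"dx": 0,"dy": 0,"dz": -130,"turn": 0},{"jaw": 0.28,"dx": 0,"dy": 0,"dz": -130,"turn": 0}]}}

```text
time: 8.92
tool_pos: [0.4339, -0.035, 0.1598]
tool_rot: [-0.0, 0.965, -0.26, 0.006]
contact_force: [0.9, -1.2, -2.5]
gripper_width: 0.746
grasp_force: 69.4
```

Call:
{"api": "apply_moves", "payload": {"series": [{"jaw": 0.28,"dx": 20,"dy": 14,"dz": 0,"turn": 0},{"jaw": 0.28,"dx": 50,"dy": 36,"dz": 0,"turn": 0},{"jaw": 0.28,"dx": 80,"dy": 58,"dz": 0,"turn": 0},{"jaw": 0.28,"dx": 100,"dy": 72,"dz": 0,"turn": 0},{"jaw": 0.28,"dx": 100,"dy": 72,"dz": 0,"turn": 0}]}}

```text
time: 9.33
tool_pos: [0.4807, -0.15, 0.1513]
tool_rot: [0.001, 0.965, -0.262, -0.001]
contact_force: [0.1, -0.8, -2.2]
gripper_width: 0.75
grasp_force: 69.4
```

```bash
python3 - <<'E'
from h import *
w=frame("wrist"); s=frame("scene"); t=frame("top")
print(state()["tool_pos"],psi()[0],state()["gripper_width"],state()["grasp_force"])
for f,n in((w,"w"),(s,"s"),(t,"t")):
    r=look(f,"station_mid");print(n,[(round(d["conf"],2),[int(v) for v in d["extent"]],int(d["region"].sum())) for d in r])
    if r and n!="w":
        m=np.vstack([M["plate"],box(-50,50,92,132,0,60),box(-50,50,-132,-92,0,60)])
        for mm in (M["plate"],m):
            a=fit([(f,hreg(r[0]["region"]))],mm,[.546,-.287,.006,[.063]],.006); print(a[0].round(4),a[1])
cv2.imwrite("pics/w4.png",w["pixels"][:,:,::-1])
E
```

```text
[ 0.47919896 -0.14602684  0.15099662] -0.5275764248241913 0.7493337119787287 69.3597400188446
w [(0.75, [165, 1, 516, 194], 44751), (0.35, [0, 253, 54, 366], 3053)]
s [(0.75, [107, 127, 248, 219], 6435)]
[ 0.5498 -0.2854  0.006   0.083 ] 0.10004627704620361
[ 0.5494 -0.2836  0.006   0.0845] 0.03929084539413452
t [(0.57, [368, 140, 511, 248], 3025)]
[ 0.6638 -0.4963  0.006  -0.4729] 0.8483434915542603
[ 0.6703 -0.2882  0.006   0.1162] 0.8790735006332397
```

View pics/w4.png

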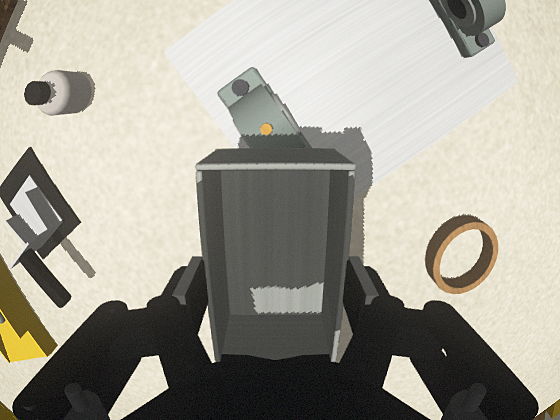

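Wrist view: the tray is held squarely, and plate corners show at (166,48) (far left) and (517,87) (near right).

```bash
python3 - <<'E'
from h import *
w=frame("wrist"); s=frame("scene")
A=unproj(w,(166,48),.006);B=unproj(w,(517,87),.006)
print(A,B,(A+B)/2,np.linalg.norm(A-B),np.hypot(.22,.3))
d=A-B; yaw=np.arctan2(d[1],d[0])-np.arctan2(.3,.22); c=(A+B)/2; st=c[:2]-.005*np.array([np.cos(yaw),np.sin(yaw)]); print("yaw",yaw,"station",st)
# fiducial check of scene bias using the tape/bottle
see("tape",[w],[.31,-.297,0,[0]],0.); see("tape",[s],[.31,-.297,0,[0]],0.)
see("tray",[w],[.479,-.146,.125,[2.615]])
E
```

```text
[ 0.64981469 -0.12598347  0.006     ] [ 0.45047518 -0.43626274  0.006     ] [ 0.55014494 -0.28112311  0.006     ] 0.3687946150993286 0.3720215047547655
yaw 0.06169813926106871 station [ 0.54515445 -0.2814314 ]
tape [ 0.31   -0.2966  0.     -0.0143] cost 0.046
tape [ 0.2957 -0.2889  0.      0.118 ] cost 0.656
tray [ 0.48   -0.1452  0.1269  2.6197] cost 0.028
```

Call:
{"api": "apply_moves", "payload": {"series": [{"jaw": 0.28,"dx": 25,"dy": 17,"dz": 0,"turn": 0.12},{"jaw": 0.28,"dx": 55,"dy": 36,"dz": 0,"turn": 0.24},{"jaw": 0.28,"dx": 85,"dy": 56,"dz": 0,"turn": 0.36},{"jaw": 0.28,"dx": 110,"dy": 73,"dz": 0,"turn": 0.48},{"jaw": 0.28,"dx": 128,"dy": 85,"dz": 0,"turn": 0.6}]}}

```text
time: 10.3
tool_pos: [0.5492, -0.2868, 0.1532]
tool_rot: [0.0, 0.844, -0.537, 0.001]
contact_force: [0.9, -0.2, -2.2]
gripper_width: 0.75
grasp_force: 69.4
```

Call:
{"api": "apply_moves", "payload": {"series": [{"jaw": 0.28,"dx": 0,"dy": 0,"dz": 0,"turn": 0.12},{"jaw": 0.28,"dx": 0,"dy": 0,"dz": 0,"turn": 0.24},{"jaw": 0.28,"dx": 0,"dy": 0,"dz": 0,"turn": 0.378},{"jaw": 0.28,"dx": 0,"dy": 0,"dz": 0,"turn": 0.378},{"jaw": 0.28,"dx": 0,"dy": 0,"dz": 0,"turn": 0.378}]}}

```text
time: 10.72
tool_pos: [0.5483, -0.2844, 0.153]
tool_rot: [-0.0, 0.731, -0.683, -0.0]
contact_force: [0.2, -0.3, -2.2]
gripper_width: 0.751
grasp_force: 69.3
```

```bash
python3 - <<'E'
from h import *
w=frame("wrist"); s=frame("scene")
print(state()["tool_pos"],psi()[0],state()["joint_pos"])
cv2.imwrite("pics/w5.png",w["pixels"][:,:,::-1])
# predicted plate corners
for n,c in (("w",w),):
    print(proj(c,place(np.array([[.115,.15,0],[.115,-.15,0],[-.105,-.15,0],[-.105,.15,0]]),[.547,-.284,.006,.063])).round(0).tolist())
E
```

```text
[ 0.54831808 -0.28431398  0.15305924] -1.5023443575743427 [-5.98780120e-01  8.46595428e-02  1.69366873e+00  4.50465042e-06
  1.36318533e+00  2.47435963e+00]
[[177.0, 314.0], [156.0, 37.0], [389.0, 37.0], [366.0, 316.0]]
```

View pics/w5.png

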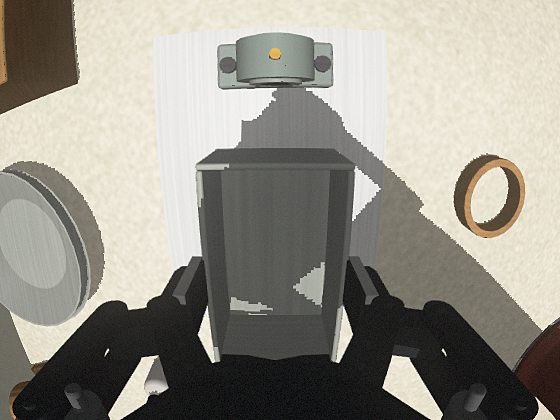

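Wrist view: the plate's far corners are at (154,36) and (386,30); the far housing is centred at (275,60).

```bash
python3 - <<'E'
from h import *
w=frame("wrist")
# edges: bright plate vs floor refine along lines
A=unproj(w,(154,36),.006);B=unproj(w,(386,30),.006)
d=A-B;print(A,B,np.linalg.norm(d),"yaw",np.arctan2(d[1],d[0]))
yaw=np.arctan2(d[1],d[0])
for yw in (yaw,.063):
    R=np.array([[np.cos(yw),-np.sin(yw)],[np.sin(yw),np.cos(yw)]])
    print(A[:2]-R@[.115,-.15],B[:2]-R@[-.105,-.15])
L=unproj(w,(165,225),.006);Rr=unproj(w,(382,165),.006);print(L,Rr)
p=see("tray",[w],[.548,-.284,.125,[1.64]])
go(.547,-.284,.15,.065)
# bottle, jar positions
E
```

```text
[ 0.67300321 -0.4271135   0.006     ] [ 0.45499268 -0.44700286  0.006     ] 0.2189159115644498 yaw 0.09097933546778136
[ 0.54485074 -0.28818206] [ 0.54593035 -0.28808357]
[ 0.5487876  -0.28465128] [ 0.55034063 -0.29068981]
[ 0.65833932 -0.23871113  0.006     ] [ 0.44657126 -0.31555009  0.006     ]
tray [ 0.5481 -0.2835  0.1269  1.6438] cost 0.029
to [ 0.547 -0.284  0.15 ] d [-0.5  1.3  3.1] turn -1.568
```

Call:
{"api": "apply_moves", "payload": {"series": [{"jaw": 0.28,"dx": 1,"dy": 1,"dz": 30,"turn": 0},{"jaw": 0.28,"dx": 1,"dy": 1,"dz": 65,"turn": 0},{"jaw": 0.28,"dx": 1,"dy": 1,"dz": 95,"turn": 0},{"jaw": 0.28,"dx": 1,"dy": 1,"dz": 110,"turn": 0},{"jaw": 0.28,"dx": 1,"dy": 1,"dz": 117,"turn": 0}]}}

```text
time: 11.33
tool_pos: [0.545, -0.2839, 0.032]
tool_rot: [0.0, 0.73, -0.683, -0.003]
contact_force: [-0.4, 0.8, -2.7]
gripper_width: 0.753
grasp_force: 69.3
```

Call:
{"api": "apply_moves", "payload": {"series": [{"jaw": 0.28,"dx": 0,"dy": 0,"dz": 1,"turn": 0},{"jaw": 0.28,"dx": 0,"dy": 0,"dz": 2,"turn": 0},{"jaw": 0.28,"dx": 0,"dy": 0,"dz": 3,"turn": 0},{"jaw": 0.28,"dx": 0,"dy": 0,"dz": 4,"turn": 0},{"jaw": 0.28,"dx": 0,"dy": 0,"dz": 4,"turn": 0}]}}

```text
time: 11.75
tool_pos: [0.5482, -0.2862, 0.0335]
tool_rot: [-0.0, 0.73, -0.683, 0.001]
contact_force: [0.0, -0.5, -3.8]
gripper_width: 0.751
grasp_force: 69.3
```

Call:
{"api": "apply_moves", "payload": {"series": [{"jaw": 0.2,"dx": 0,"dy": 0,"dz": 0,"turn": 0},{"jaw": 0.1,"dx": 0,"dy": 0,"dz": 0,"turn": 0},{"jaw": 0,"dx": 0,"dy": 0,"dz": 0,"turn": 0},{"jaw": 0,"dx": 0,"dy": 0,"dz": 0,"turn": 0},{"jaw": 0,"dx": 0,"dy": 0,"dz": 0,"turn": 0}]}}

```text
time: 12.17
tool_pos: [0.5477, -0.2858, 0.0325]
tool_rot: [-0.0, 0.73, -0.683, 0.0]
contact_force: [-0.9, -0.3, 0.1]
gripper_width: 1.001
grasp_force: 0.0
```

Call:
{"api": "apply_moves", "payload": {"series": [{"jaw": 0,"dx": 0,"dy": 0,"dz": -40,"turn": 0},{"jaw": 0,"dx": 0,"dy": 0,"dz": -80,"turn": 0},{"jaw": 0,"dx": 0,"dy": 0,"dz": -120,"turn": 0},{"jaw": 0,"dx": 0,"dy": 0,"dz": -160,"turn": 0},{"jaw": 0,"dx": 0,"dy": 0,"dz": -160,"turn": 0}]}}

```text
time: 12.58
tool_pos: [0.5517, -0.2885, 0.2037]
tool_rot: [-0.001, 0.73, -0.683, 0.009]
contact_force: [0.6, -0.9, 2.8]
gripper_width: 1.003
grasp_force: 0.0
```

```bash
python3 - <<'E'
from h import *
w=frame("wrist"); s=frame("scene"); t=frame("top")
print(state()["tool_pos"],psi()[0],state()["gripper_width"])
p=see("tray",[w],[.547,-.285,.006,[1.64]],.006);see("tray",[s],[.547,-.285,.006,[1.64]],.006)
see("bottle",[w],[.6785,-.026,0,[0]],0.); see("jar",[t,s],[.419,.148,0,[0]],0.)
r=look(s,"scoop"); print([(d["conf"],d["extent"]) for d in r])
for f in (s,t):
    see("scoop",[f],[.61,.10,.004,[3.1,-2.9,3.3,2.9]],.004)
see("mat",[s],[.61,.10,.0,[3.14,0.07]],.0)
E
```

```text
[ 0.54753512 -0.28570771  0.19259296] -1.5050437671598056 0.9967573543459771
tray [ 0.5474 -0.2841  0.006   1.6411] cost 0.02
tray [ 0.5506 -0.2852  0.006   1.5817] cost 0.124
bottle [ 0.6751 -0.0207  0.     -0.1805] cost 0.872
jar [0.4175 0.147  0.     0.1048] cost 0.176
[(0.66, [237.0, 218.8, 296.1, 280.0])]
scoop [0.57   0.1027 0.004  3.508 ] cost 0.416
scoop [0.5481 0.11   0.004  2.932 ] cost 0.319
mat [0.6169 0.1099 0.     3.1838] cost 0.192
```

Call:
{"api": "apply_moves", "payload": {"series": [{"jaw": 0,"dx": -193,"dy": -4,"dz": -30,"turn": 0},{"jaw": 0,"dx": -193,"dy": -4,"dz": -30,"turn": 0},{"jaw": 0,"dx": -193,"dy": -4,"dz": -30,"turn": 0},{"jaw": 0,"dx": -193,"dy": -4,"dz": -30,"turn": 0},{"jaw": 0,"dx": -193,"dy": -4,"dz": -30,"turn": 0}]}}

```text
time: 13.6
tool_pos: [0.5384, -0.0899, 0.2227]
tool_rot: [-0.001, 0.73, -0.683, 0.0]
contact_force: [0.1, -0.5, -0.0]
gripper_width: 0.994
grasp_force: 0.0
```

Call:
{"api": "apply_moves", "payload": {"series": [{"jaw": 0,"dx": -193,"dy": -4,"dz": -30,"turn": -0.62},{"jaw": 0,"dx": -193,"dy": -4,"dz": -30,"turn": -0.62},{"jaw": 0,"dx": -193,"dy": -4,"dz": -30,"turn": -0.62},{"jaw": 0,"dx": -193,"dy": -4,"dz": -30,"turn": -0.62},{"jaw": 0,"dx": -193,"dy": -4,"dz": -30,"turn": -0.62}]}}

```text
time: 14.02
tool_pos: [0.5295, 0.1032, 0.2529]
tool_rot: [-0.001, 0.905, -0.425, 0.0]
contact_force: [0.4, -0.2, -0.3]
gripper_width: 1.003
grasp_force: 0.0
```

Call:
{"api": "apply_moves", "payload": {"series": [{"jaw": 0,"dx": 0,"dy": 0,"dz": 0,"turn": -0.62},{"jaw": 0,"dx": 0,"dy": 0,"dz": 0,"turn": -0.62},{"jaw": 0,"dx": 0,"dy": 0,"dz": 0,"turn": -0.62},{"jaw": 0,"dx": 0,"dy": 0,"dz": 0,"turn": -0.62},{"jaw": 0,"dx": 0,"dy": 0,"dz": 0,"turn": -0.62}]}}

```text
time: 14.43
tool_pos: [0.5299, 0.1003, 0.252]
tool_rot: [0.0, 0.992, -0.129, -0.0]
contact_force: [0.6, 0.3, 0.9]
gripper_width: 1.001
grasp_force: 0.0
```

Call:
{"api": "apply_moves", "payload": {"series": [{"jaw": 0,"dx": 0,"dy": 0,"dz": 0,"turn": -0.33},{"jaw": 0,"dx": 0,"dy": 0,"dz": 0,"turn": -0.33},{"jaw": 0,"dx": 0,"dy": 0,"dz": 0,"turn": -0.33},{"jaw": 0,"dx": 0,"dy": 0,"dz": 0,"turn": -0.33}]}}

```text
time: 14.77
tool_pos: [0.53, 0.1001, 0.2519]
tool_rot: [-0.0, 0.999, 0.033, -0.0]
contact_force: [0.4, 0.4, 0.7]
gripper_width: 1.001
grasp_force: 0.0
```

```bash
python3 - <<'E'
from h import *
w=frame("wrist"); s=frame("scene")
print(state()["tool_pos"],psi()[0],state()["gripper_width"])
cv2.imwrite("pics/w6.png",w["pixels"][:,:,::-1])
for z in (.004,None): see("scoop",[w],[.62,.10,.004,[.05,-.1]],z)
see("bin",[w],[.531,.304,0,[-.15]],0.);see("jar",[w],[.419,.148,0,[0]],0.);see("bottle",[w],[.6785,-.026,0,[0]],0.)
see("mat",[w],[.61,.103,0,[.07,1.64]],0.)
E
```

```text
[0.52994659 0.1001108  0.25196237] 0.06280499021976005 1.0005961332327653
scoop [0.6051 0.1098 0.004  0.12  ] cost 0.086
scoop [0.6047 0.1093 0.0107 0.1144] cost 0.08
bin [ 0.5347  0.3034  0.     -0.1433] cost 0.036
jar [0.4231 0.1501 0.     0.0791] cost 0.108
bottle [ 0.6769 -0.0238  0.      0.1112] cost 0.082
mat [0.61  0.103 0.    0.07 ] cost 1.0
```

View pics/w6.png

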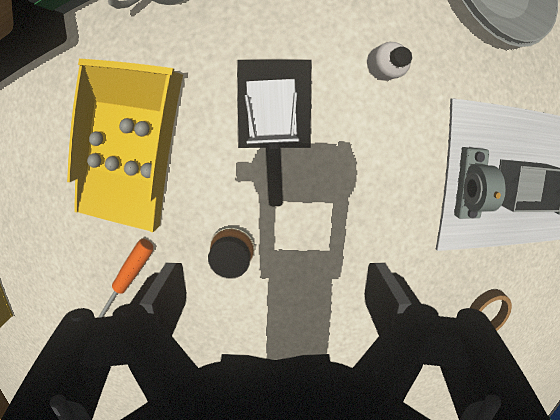

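Wrist view: scoop lip at (270,80), back wall (272,140), handle end (276,203). There are 7 balls at (97,138), (127,125), (142,128), (95,160), (112,163), (132,168) and (147,170). The jar is at (230,252).

```bash
python3 - <<'E'
from h import *
w=frame("wrist")
E=unproj(w,(276,204),.069);J=unproj(w,(271,149),.069);print("handle",E,J,np.linalg.norm(E-J),np.arctan2(*(J-E)[1::-1]))
L=[unproj(w,p,.006) for p in((246,82),(294,80))];print("lip",L,sum(L)/2)
L=np.array(L);m=L.mean(0);print("yaw lip->", np.arctan2((L[0]-L[1])[1],(L[0]-L[1])[0])-np.pi/2, "origin if yaw .1",m-.036*np.array([np.cos(.1),np.sin(.1),0]))
c=[unproj(w,p,.004) for p in((238,60),(312,60),(311,147),(237,147))];print("mat",np.round(c,3).tolist(),np.mean(c,0))
mu,sd=cv2.meanStdDev(np.zeros((2,2)));
P=[.534,.3033,0,-.15]
for p in [(97,138),(127,125),(142,128),(95,160),(112,163),(132,168),(147,170)]:
    q=unproj(w,p,.014)[:2]-P[:2]; c,s=np.cos(P[3]),np.sin(P[3]); print("ball in bin",(np.array([c*q[0]+s*q[1],-s*q[0]+c*q[1]])*1e3).round(0))
g=E[:2]+.040*(J-E)[:2]/np.linalg.norm(J-E)
go(g[0],g[1],.06,np.arctan2(*(J-E)[1::-1]))
E
```

```text
handle [0.50437932 0.09795726 0.069     ] [0.56351815 0.1070445  0.069     ] 0.0598329266661556 0.1524668008133169
lip [array([0.63639316, 0.14265693, 0.006     ]), array([0.64238835, 0.08514357, 0.006     ])] [0.63939076 0.11390025 0.006     ]
yaw lip-> 0.10386479581801611 origin if yaw .1 [0.60357061 0.11030625 0.006     ]
mat [[0.664, 0.154, 0.004], [0.67, 0.065, 0.004], [0.561, 0.058, 0.004], [0.555, 0.15, 0.004]] [0.61249828 0.10672213 0.004     ]
ball in bin [24. 41.]
ball in bin [48. -3.]
ball in bin [ 47. -25.]
ball in bin [-6. 41.]
ball in bin [-5. 13.]
ball in bin [ -7. -17.]
ball in bin [ -5. -39.]
to [0.544 0.104 0.06 ] d [ 14.1  -3.  192. ] turn -0.088
```

Call:
{"api": "apply_moves", "payload": {"series": [{"jaw": 0,"dx": 10,"dy": -2,"dz": 40,"turn": -0.05},{"jaw": 0,"dx": 10,"dy": -2,"dz": 80,"turn": -0.05},{"jaw": 0,"dx": 10,"dy": -2,"dz": 110,"turn": -0.05},{"jaw": 0,"dx": 10,"dy": -2,"dz": 110,"turn": -0.05},{"jaw": 0,"dx": 10,"dy": -2,"dz": 110,"turn": -0.05}]}}

```text
time: 15.63
tool_pos: [0.5385, 0.1027, 0.1404]
tool_rot: [-0.0, 0.998, 0.057, -0.002]
contact_force: [0.3, -0.9, 1.0]
gripper_width: 0.999
grasp_force: 0.0
```

```bash
python3 - <<'E'
from h import *
w=frame("wrist")
print(state()["tool_pos"],psi()[0])
cv2.imwrite("pics/w7.png",w["pixels"][:,:,::-1])
for z in (.004,None): see("scoop",[w],[.604,.11,.004,[.11]],z)
E
```

```text
[0.54033145 0.10278441 0.14310201] 0.1148191066307031
scoop [0.6046 0.1099 0.004  0.1166] cost 0.106
scoop [0.6042 0.1099 0.0112 0.1208] cost 0.102
```

View pics/w7.png

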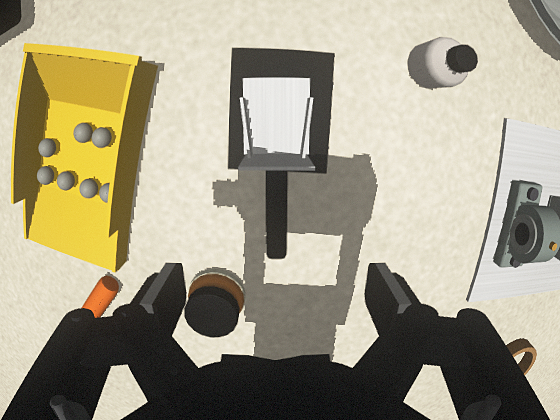

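The handle runs straight down the image at x=276, midway between the fingertips, so I'll descend and grip it.

Call:
{"api": "apply_moves", "payload": {"series": [{"jaw": 0,"dx": 0,"dy": 0,"dz": 35,"turn": 0},{"jaw": 0,"dx": 0,"dy": 0,"dz": 65,"turn": 0},{"jaw": 0,"dx": 0,"dy": 0,"dz": 83,"turn": 0},{"jaw": 0,"dx": 0,"dy": 0,"dz": 83,"turn": 0},{"jaw": 0,"dx": 0,"dy": 0,"dz": 83,"turn": 0}]}}

```text
time: 16.2
tool_pos: [0.5408, 0.1028, 0.0605]
tool_rot: [0.0, 0.998, 0.057, 0.001]
contact_force: [0.1, -0.3, -0.2]
gripper_width: 0.996
grasp_force: 0.0
```

Call:
{"api": "apply_moves", "payload": {"series": [{"jaw": 0.3,"dx": 0,"dy": 0,"dz": 0,"turn": 0},{"jaw": 0.6,"dx": 0,"dy": 0,"dz": 0,"turn": 0},{"jaw": 0.7,"dx": 0,"dy": 0,"dz": 0,"turn": 0},{"jaw": 0.7,"dx": 0,"dy": 0,"dz": 0,"turn": 0},{"jaw": 0.7,"dx": 0,"dy": 0,"dz": 0,"turn": 0}]}}

```text
time: 16.62
tool_pos: [0.5404, 0.1028, 0.06]
tool_rot: [0.0, 0.998, 0.057, 0.001]
contact_force: [0.5, 0.1, -0.2]
gripper_width: 0.312
grasp_force: 0.0
```

Call:
{"api": "apply_moves", "payload": {"series": [{"jaw": 0.8,"dx": 0,"dy": 0,"dz": 0,"turn": 0},{"jaw": 0.85,"dx": 0,"dy": 0,"dz": 0,"turn": 0},{"jaw": 0.85,"dx": 0,"dy": 0,"dz": 0,"turn": 0},{"jaw": 0.85,"dx": 0,"dy": 0,"dz": 0,"turn": 0},{"jaw": 0.85,"dx": 0,"dy": 0,"dz": 0,"turn": 0}]}}

```text
time: 17.03
tool_pos: [0.5397, 0.1027, 0.0589]
tool_rot: [0.0, 0.998, 0.057, -0.0]
contact_force: [-0.1, -0.4, -0.5]
gripper_width: 0.148
grasp_force: 0.0
```

```bash
python3 - <<'E'
from h import *
w=frame("wrist"); s=state()
print(s["tool_pos"],psi()[0],s["gripper_width"],s["grasp_force"],s["contact_force"])
cv2.imwrite("pics/w8.png",w["pixels"][:,:,::-1])
E
```

```text
[0.53975718 0.10274885 0.05890998] 0.1149698231181124 0.1505849288957377 0.0 [-0.08159989 -0.19671379  0.41161435]
```

View pics/w8.png

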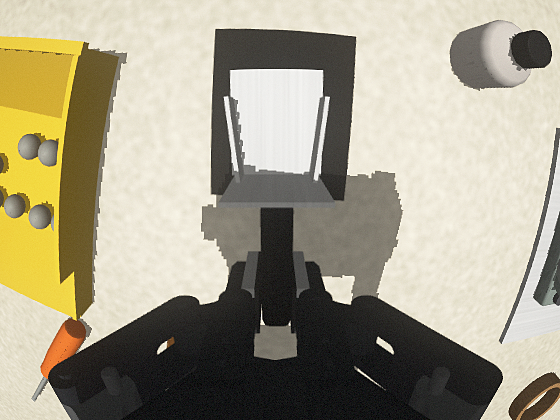

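The handle (x 262–294) lies between the pads but isn't gripped yet, so I'll close further.

Call:
{"api": "apply_moves", "payload": {"series": [{"jaw": 0.9,"dx": 0,"dy": 0,"dz": 0,"turn": 0},{"jaw": 0.9,"dx": 0,"dy": 0,"dz": 0,"turn": 0},{"jaw": 0.9,"dx": 0,"dy": 0,"dz": 0,"turn": 0}]}}

```text
time: 17.33
tool_pos: [0.5398, 0.1028, 0.059]
tool_rot: [-0.0, 0.998, 0.057, -0.0]
contact_force: [-0.0, -0.9, -1.2]
gripper_width: 0.103
grasp_force: 0.0
```

Call:
{"api": "apply_moves", "payload": {"series": [{"jaw": 1,"dx": 0,"dy": 0,"dz": 0,"turn": 0},{"jaw": 1,"dx": 0,"dy": 0,"dz": 0,"turn": 0},{"jaw": 1,"dx": 0,"dy": 0,"dz": 0,"turn": 0}]}}

```text
time: 17.58
tool_pos: [0.5398, 0.1027, 0.059]
tool_rot: [0.0, 0.998, 0.057, -0.0]
contact_force: [1.0, -0.3, 0.8]
gripper_width: -0.002
grasp_force: 0.0
```

```bash
python3 - <<'E'
from h import *
w=frame("wrist"); print(state()["tool_pos"]); T=w["camera_from_world"]
cv2.imwrite("pics/w9.png",w["pixels"][120:400,150:430,::-1].repeat(2,0).repeat(2,1))
# camera pose rel to TCP (tool pointing down, same yaw approx)
R=T[:3,:3]; cam=-R.T@T[:3,3]; s=state(); a,Rt=psi(); off=Rt.T@(cam-s["tool_pos"]); print("cam in tool",off)
Rct=R@Rt
def fr(tp,ps):
    Rw=np.array([[np.cos(ps),np.sin(ps),0],[np.sin(ps),-np.cos(ps),0],[0,0,-1]])
    Rc=Rct@Rw.T; c=np.array(tp)+Rw@off; M4=np.eye(4); M4[:3,:3]=Rc; M4[:3,3]=-Rc@c
    return dict(mtx=w["mtx"],camera_from_world=M4,fish=True)
A=fr([.5299,.1001,.252],.0628);B=fr([.5403,.1028,.1431],.1148)
for z in (.03,.04,.05,.06,.069,.08):
    print(z,unproj(A,(276,204),z)[:2].round(4),unproj(B,(276,258),z)[:2].round(4), unproj(A,(270,141),z)[:2].round(4),unproj(B,(277,158),z)[:2].round(4))
for z in (.02,.04,.06): print("tip px", proj(w,s["tool_pos"]-[0,0,z-.04]))
E
```

```text
[0.53985072 0.10274267 0.05904671]
cam in tool [ 0.07629601 -0.00057927 -0.15313877]
0.03 [0.4925 0.0971] [0.4849 0.0961] [0.5678 0.1089] [0.5754 0.1058]
0.04 [0.4955 0.0974] [0.4898 0.0967] [0.5688 0.1088] [0.5769 0.106 ]
0.05 [0.4986 0.0976] [0.4948 0.0973] [0.5698 0.1087] [0.5785 0.1063]
0.06 [0.5016 0.0978] [0.4997 0.0979] [0.5708 0.1086] [0.58   0.1065]
0.069 [0.5043 0.098 ] [0.5041 0.0984] [0.5718 0.1085] [0.5814 0.1067]
0.08 [0.5076 0.0983] [0.5095 0.0991] [0.5729 0.1084] [0.583 0.107]
tip px [[276.20856653 277.4471865 ]]
tip px [[276.08848409 258.53740844]]
tip px [[275.98987091 243.20396969]]
```

View pics/w9.png

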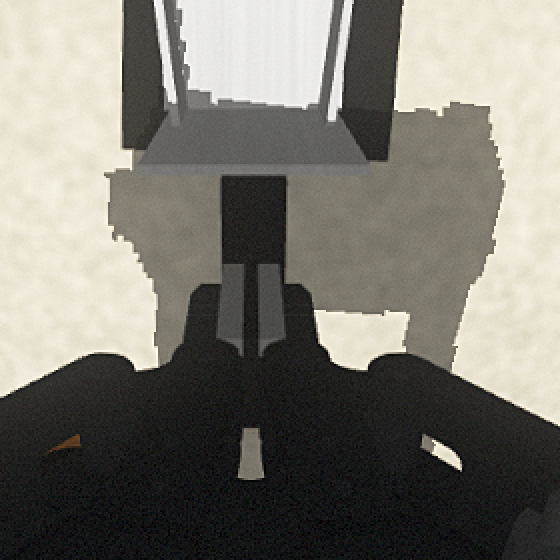

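The measured handle top is 0.069 m, yet the shut fingertips pass above it at a TCP of 0.059. So the real fingertips sit about 29 mm higher than stated, which also explains the first tray miss. I'll open and go about 29 mm lower.

Call:
{"api": "apply_moves", "payload": {"series": [{"jaw": 0,"dx": 0,"dy": 0,"dz": -3,"turn": 0},{"jaw": 0,"dx": 0,"dy": 0,"dz": -3,"turn": 0},{"jaw": 0,"dx": 0,"dy": 0,"dz": -3,"turn": 0},{"jaw": 0,"dx": 0,"dy": 0,"dz": -3,"turn": 0},{"jaw": 0,"dx": 0,"dy": 0,"dz": -3,"turn": 0}]}}

```text
time: 18.05
tool_pos: [0.5398, 0.1027, 0.062]
tool_rot: [0.0, 0.998, 0.057, 0.0]
contact_force: [0.1, 0.5, 0.4]
gripper_width: 0.708
grasp_force: 0.0
```

Call:
{"api": "apply_moves", "payload": {"series": [{"jaw": 0,"dx": 0,"dy": 0,"dz": 10,"turn": 0},{"jaw": 0,"dx": 0,"dy": 0,"dz": 20,"turn": 0},{"jaw": 0,"dx": 0,"dy": 0,"dz": 31,"turn": 0},{"jaw": 0.3,"dx": 0,"dy": 0,"dz": 31,"turn": 0},{"jaw": 0.5,"dx": 0,"dy": 0,"dz": 31,"turn": 0}]}}

```text
time: 18.47
tool_pos: [0.5384, 0.1027, 0.0291]
tool_rot: [-0.0, 0.998, 0.057, -0.002]
contact_force: [0.2, 0.2, -0.2]
gripper_width: 0.747
grasp_force: 0.0
```

Call:
{"api": "apply_moves", "payload": {"series": [{"jaw": 0.7,"dx": 0,"dy": 0,"dz": 0,"turn": 0},{"jaw": 0.7,"dx": 0,"dy": 0,"dz": 0,"turn": 0},{"jaw": 0.75,"dx": 0,"dy": 0,"dz": 0,"turn": 0},{"jaw": 0.8,"dx": 0,"dy": 0,"dz": 0,"turn": 0},{"jaw": 0.85,"dx": 0,"dy": 0,"dz": 0,"turn": 0}]}}

```text
time: 18.88
tool_pos: [0.5404, 0.1027, 0.0317]
tool_rot: [0.0, 0.998, 0.057, 0.001]
contact_force: [-0.4, -0.3, 1.2]
gripper_width: 0.174
grasp_force: 59.0
```

Call:
{"api": "apply_moves", "payload": {"series": [{"jaw": 0.85,"dx": 0,"dy": 0,"dz": 0,"turn": 0},{"jaw": 0.85,"dx": 0,"dy": 0,"dz": 0,"turn": 0},{"jaw": 0.85,"dx": 0,"dy": 0,"dz": 0,"turn": 0}]}}

```text
time: 19.13
tool_pos: [0.5403, 0.1028, 0.0317]
tool_rot: [0.0, 0.998, 0.057, 0.0]
contact_force: [-0.9, -0.4, 4.7]
gripper_width: 0.175
grasp_force: 59.3
```

Gripped at 59 N. Plan: carry the scoop to the bin, let it droop onto the front ramp, push in along the left half and then the right, tip the lip up on the heel to carry, and dump with a backward jerk.

Call:
{"api": "apply_moves", "payload": {"series": [{"jaw": 0.85,"dx": 0,"dy": 0,"dz": -15,"turn": 0},{"jaw": 0.85,"dx": 0,"dy": 0,"dz": -40,"turn": 0},{"jaw": 0.85,"dx": 0,"dy": 0,"dz": -75,"turn": 0},{"jaw": 0.85,"dx": 0,"dy": 0,"dz": -100,"turn": 0},{"jaw": 0.85,"dx": 0,"dy": 0,"dz": -100,"turn": 0}]}}

```text
time: 19.55
tool_pos: [0.5435, 0.1031, 0.1374]
tool_rot: [-0.0, 0.998, 0.058, 0.005]
contact_force: [0.4, -0.1, -0.7]
gripper_width: 0.174
grasp_force: 58.8
```

Call:
{"api": "apply_moves", "payload": {"series": [{"jaw": 0.85,"dx": -7,"dy": -20,"dz": 0,"turn": 0},{"jaw": 0.85,"dx": -17,"dy": -50,"dz": 0,"turn": 0},{"jaw": 0.85,"dx": -30,"dy": -85,"dz": 0,"turn": 0},{"jaw": 0.85,"dx": -42,"dy": -120,"dz": 0,"turn": 0},{"jaw": 0.85,"dx": -55,"dy": -155,"dz": 0,"turn": 0}]}}

```text
time: 19.97
tool_pos: [0.4657, 0.2513, 0.1294]
tool_rot: [0.0, 0.998, 0.057, -0.001]
contact_force: [0.8, 0.8, -1.8]
gripper_width: 0.18
grasp_force: 58.8
```

Call:
{"api": "apply_moves", "payload": {"series": [{"jaw": 0.85,"dx": -12,"dy": -35,"dz": 0,"turn": 0.07},{"jaw": 0.85,"dx": -25,"dy": -70,"dz": 0,"turn": 0.14},{"jaw": 0.85,"dx": -37,"dy": -95,"dz": 0,"turn": 0.21},{"jaw": 0.85,"dx": -40,"dy": -103,"dz": 0,"turn": 0.267},{"jaw": 0.85,"dx": -40,"dy": -103,"dz": 0,"turn": 0.267}]}}

```text
time: 20.38
tool_pos: [0.4137, 0.3495, 0.1293]
tool_rot: [0.001, 0.997, -0.075, -0.001]
contact_force: [-1.1, -0.4, -0.6]
gripper_width: 0.18
grasp_force: 58.9
```

```bash
python3 - <<'E'
from h import *
w=frame("wrist"); s=frame("scene"); st=state()
print(st["tool_pos"],psi()[0],st["gripper_width"],st["grasp_force"])
im=np.hstack([w["pixels"],cv2.resize(s["pixels"][190:350,240:430],None,fx=420/160,fy=420/160)]); im=cv2.resize(im,(800,int(420*800/im.shape[1])))
cv2.imwrite("pics/w10.png",im[:,:,::-1])
see("bin",[w],[.533,.3035,0,[-.15]],0.)
see("jar",[w],[.421,.15,0,[0]],0.)
E
```

```text
[0.4152313  0.34769633 0.12974216] -0.14978483516611116 0.17600579751298528 58.859869837760925
bin [ 0.5416  0.3024  0.     -0.1335] cost 0.171
jar [0.4208 0.1521 0.     0.1147] cost 0.111
```

View pics/w10.png

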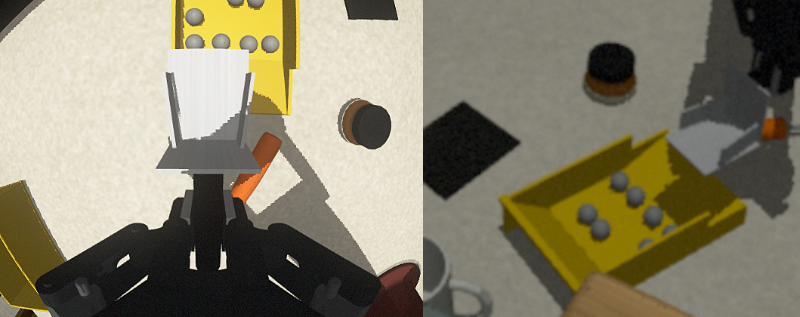

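The wrist half shows the scoop level, with its lip (208,50) at the bin's front. The scene half shows all 7 balls in the bin. Next I'll lower it over the front ramp.

Call:
{"api": "apply_moves", "payload": {"series": [{"jaw": 0.85,"dx": 1,"dy": 2,"dz": 25,"turn": 0},{"jaw": 0.85,"dx": 1,"dy": 2,"dz": 50,"turn": 0},{"jaw": 0.85,"dx": 1,"dy": 2,"dz": 60,"turn": 0},{"jaw": 0.85,"dx": 1,"dy": 2,"dz": 68,"turn": 0},{"jaw": 0.85,"dx": 1,"dy": 2,"dz": 68,"turn": 0}]}}

```text
time: 21.0
tool_pos: [0.4158, 0.3447, 0.0611]
tool_rot: [0.001, 0.997, -0.076, -0.001]
contact_force: [-0.5, -0.9, -1.3]
gripper_width: 0.171
grasp_force: 58.8
```

Call:
{"api": "apply_moves", "payload": {"series": [{"jaw": 0.84,"dx": 0,"dy": 0,"dz": 0,"turn": 0},{"jaw": 0.835,"dx": 0,"dy": 0,"dz": 0,"turn": 0},{"jaw": 0.835,"dx": 0,"dy": 0,"dz": 0,"turn": 0}]}}

```text
time: 21.25
tool_pos: [0.4176, 0.3466, 0.0646]
tool_rot: [-0.001, 0.997, -0.076, 0.001]
contact_force: [-0.3, -0.1, -1.2]
gripper_width: 0.177
grasp_force: 58.8
```

Call:
{"api": "apply_moves", "payload": {"series": [{"jaw": 0.83,"dx": 0,"dy": 0,"dz": 0,"turn": 0},{"jaw": 0.825,"dx": 0,"dy": 0,"dz": 0,"turn": 0},{"jaw": 0.825,"dx": 0,"dy": 0,"dz": 0,"turn": 0}]}}

```text
time: 21.5
tool_pos: [0.4168, 0.3462, 0.0636]
tool_rot: [-0.0, 0.997, -0.076, 0.0]
contact_force: [0.1, 0.1, -0.9]
gripper_width: 0.175
grasp_force: 49.0
```

Call:
{"api": "apply_moves", "payload": {"series": [{"jaw": 0.82,"dx": 0,"dy": 0,"dz": 0,"turn": 0},{"jaw": 0.82,"dx": 0,"dy": 0,"dz": 0,"turn": 0}]}}

```text
time: 21.67
tool_pos: [0.4165, 0.3461, 0.0631]
tool_rot: [-0.0, 0.997, -0.076, 0.0]
contact_force: [-0.5, 0.5, -0.4]
gripper_width: 0.178
grasp_force: 29.2
```

Call:
{"api": "apply_moves", "payload": {"series": [{"jaw": 0.816,"dx": 0,"dy": 0,"dz": 0,"turn": 0},{"jaw": 0.816,"dx": 0,"dy": 0,"dz": 0,"turn": 0}]}}

```text
time: 21.83
tool_pos: [0.4165, 0.346, 0.063]
tool_rot: [0.0, 0.997, -0.076, -0.0]
contact_force: [0.7, -0.3, -1.6]
gripper_width: 0.181
grasp_force: 13.3
```

Call:
{"api": "apply_moves", "payload": {"series": [{"jaw": 0.814,"dx": 0,"dy": 0,"dz": 0,"turn": 0},{"jaw": 0.814,"dx": 0,"dy": 0,"dz": 0,"turn": 0}]}}

```text
time: 22.0
tool_pos: [0.4165, 0.346, 0.063]
tool_rot: [0.0, 0.997, -0.076, -0.0]
contact_force: [0.5, 0.3, -1.6]
gripper_width: 0.187
grasp_force: 5.3
```

Call:
{"api": "apply_moves", "payload": {"series": [{"jaw": 0.813,"dx": 0,"dy": 0,"dz": 0,"turn": 0},{"jaw": 0.813,"dx": 0,"dy": 0,"dz": 0,"turn": 0}]}}

```text
time: 22.17
tool_pos: [0.4167, 0.3461, 0.0632]
tool_rot: [-0.0, 0.997, -0.076, 0.0]
contact_force: [-0.8, 1.4, -0.9]
gripper_width: 0.185
grasp_force: 1.3
```

```bash
cat >> h.py <<'E'
from scipy.optimize import least_squares
def tilt(f,verbose=True):
    """scoop pitch in the wrist picture (lip up positive) and grip point, yaw from tool; fits hull over pitch and height"""
    r=look(f,"scoop")
    if not r: print("scoop unseen"); return
    r=max(r,key=lambda d:d["conf"]*d["region"].sum()); reg=hreg(r["region"]); a,R=psi(); tp=state()["tool_pos"]
    m=np.vstack([box(-34,36,-29,29,0,2),box(-34,-32,-22,22,0,66),box(-32,18,-25,25,0,26)])-[-.064,0,.056]
    g=tp+[0,0,.0283]
    def c(v):
        th=v[0]*.1; q=m.copy(); q[:,0]=m[:,0]*np.cos(th)-m[:,2]*np.sin(th); q[:,2]=m[:,0]*np.sin(th)+m[:,2]*np.cos(th)
        q[:,0]+=v[1]*.01; q[:,2]+=v[2]*.01
        return hullcost(f,reg,q,np.r_[g,a],2)
    best=min((minimize(c,[t,0,0],method="Nelder-Mead",options=dict(maxiter=150,initial_simplex=np.array([[t,0,0],[t+1,0,0],[t,1,0],[t,0,1]]))) for t in(-3,0,2)),key=lambda o:o.fun)
    print("pitch deg %.1f slide x %.1f z %.1f mm cost %.3f conf %.2f ext %s"%(np.degrees(best.x[0]*.1),best.x[1]*10,best.x[2]*10,best.fun,r["conf"],r["extent"]))
E
python3 - <<'E'
from h import *
w=frame("wrist"); tilt(w); s=state(); print(s["tool_pos"],s["grasp_force"])
E
```

```text
pitch deg 20.0 slide x -25.6 z -1.8 mm cost 0.182 conf 0.84 ext [208.8, 82.6, 343.7, 357.4]
[0.41669768 0.34604751 0.06318001] 1.319503728300333
```

```bash
python3 - <<'E'
import re
t=open('h.py').read()
t=t.replace("box(-32,18,-25,25,0,26)])-[-.064","box(-32,18,-25,25,0,26),box(-78,-33,-8,8,47,65)])-[-.064").replace("for t in(-3,0,2)","for t in(-3,-1,1)")
open('h.py','w').write(t)
E
python3 - <<'E'
from h import *
w=frame("wrist"); tilt(w); a,R=psi();tp=state()["tool_pos"]
for th in np.radians([-25,-20,-15,-10,-5,0,5]):
    L=np.array([.100,0,-.055]);B=np.array([.03,0,.01]);o=[]
    for v in(L,B):
        x=v[0]*np.cos(th)-v[2]*np.sin(th);z=v[0]*np.sin(th)+v[2]*np.cos(th); o.append(proj(w,tp+[0,0,.0283]+[x*np.cos(a),x*np.sin(a),z])[0].round(0))
    print(np.degrees(th).round(),o)
# strips of the picture as brightness along column 276
c=w["pixels"][:,274:280].mean((1,2)); print([int(v) for v in c[40:300:6]])
E
```

```text
pitch deg -16.0 slide x 8.9 z 24.3 mm cost 0.040 conf 0.81 ext [207.2, 80.8, 342.8, 359.2]
-25.0 [array([276., 121.]), array([276., 217.])]
-20.0 [array([276., 110.]), array([276., 219.])]
-15.0 [array([276.,  98.]), array([276., 221.])]
-10.0 [array([276.,  87.]), array([276., 224.])]
-5.0 [array([276.,  76.]), array([276., 228.])]
0.0 [array([276.,  65.]), array([276., 232.])]
5.0 [array([276.,  55.]), array([276., 237.])]
[159, 147, 166, 186, 186, 188, 178, 201, 235, 235, 236, 237, 236, 236, 237, 236, 238, 237, 238, 238, 237, 238, 238, 127, 130, 130, 118, 93, 91, 90, 124, 36, 35, 34, 30, 32, 27, 33, 28, 28, 27, 25, 27, 24]
```

The lip sits at row ~84, so the droop is about 8.5°, stopped by the bin's front edge. I'll raise it clear, let it droop more, then tighten.

Call:
{"api": "apply_moves", "payload": {"series": [{"jaw": 0.814,"dx": -8,"dy": 0,"dz": -10,"turn": 0},{"jaw": 0.814,"dx": -16,"dy": 0,"dz": -20,"turn": 0},{"jaw": 0.814,"dx": -20,"dy": 0,"dz": -25,"turn": 0},{"jaw": 0.85,"dx": -20,"dy": 0,"dz": -25,"turn": 0},{"jaw": 0.85,"dx": -20,"dy": 0,"dz": -25,"turn": 0}]}}

```text
time: 22.78
tool_pos: [0.397, 0.3492, 0.0882]
tool_rot: [-0.0, 0.997, -0.076, 0.0]
contact_force: [-0.5, -0.3, -1.2]
gripper_width: 0.174
grasp_force: 59.7
```

```bash
cat >> h.py <<'E'
def liprow(f):
    """pitch from the lip's row on the tool's centre column"""
    a,R=psi();tp=state()["tool_pos"]; c=f["pixels"][:,262:292].astype(int).min(2).mean(1)
    on=np.where(c>195)[0]; r=on[0] if len(on) else None
    runs=np.split(on,np.where(np.diff(on)>2)[0]+1); run=max(runs,key=len) if len(on) else [0]; r=run[0]; best=[]
    for d in np.arange(-60,41,.5):
        th=np.radians(d); x=.100*np.cos(th)+.055*np.sin(th); z=.100*np.sin(th)-.055*np.cos(th)
        p=tp+[x*np.cos(a),x*np.sin(a),z+.0283]; best.append((abs(proj(f,p)[0,1]-r),d,p.round(4)))
    b=min(best,key=lambda t:t[0]); print("lip row",r,"to",run[-1],"pitch",b[1],"lip at",b[2]); 
    Q=b[2][:2]-[.533,.3037]; c,s=np.cos(-.148),np.sin(-.148); print("  lip in bin",(np.array([c*Q[0]+s*Q[1],-s*Q[0]+c*Q[1]])*1e3).round(1))
def balls(f,z=.014):
    r=look(f,"ball0"); out=[]
    for d in r:
        e=d["extent"]; 
        if e[2]-e[0]>45 or d["conf"]<.2: continue
        p=unproj(f,[(e[0]+e[2])/2,(e[1]+e[3])/2],z); Q=p[:2]-[.533,.3037]; c,s=np.cos(-.148),np.sin(-.148)
        out.append([round(d["conf"],2)]+(np.array([c*Q[0]+s*Q[1],-s*Q[0]+c*Q[1]])*1e3).round(0).tolist())
    return out
E
python3 - <<'E'
from h import *
w=frame("wrist"); liprow(w); tilt(w); s=state(); print(s["tool_pos"],s["grasp_force"],s["gripper_width"]); print(balls(w))
E
```

```text
lip row 115 to 169 pitch -22.0 lip at [0.4681 0.338  0.0276]
  lip in bin [-69.2  24.4]
pitch deg -24.6 slide x 3.9 z 20.3 mm cost 0.064 conf 0.70 ext [212.6, 114.8, 336.3, 360.9]
[0.3968302  0.34890717 0.08760521] 60.045883655548096 0.17795491586080936
[[0.9, -5.0, -40.0], [0.78, -6.0, 15.0], [0.74, -7.0, -17.0], [0.64, -7.0, 43.0]]
```

Call:
{"api": "apply_moves", "payload": {"series": [{"jaw": 0.85,"dx": 11,"dy": 0,"dz": 4,"turn": 0},{"jaw": 0.85,"dx": 22,"dy": 0,"dz": 9,"turn": 0},{"jaw": 0.85,"dx": 33,"dy": 0,"dz": 14,"turn": 0},{"jaw": 0.85,"dx": 44,"dy": 0,"dz": 19,"turn": 0},{"jaw": 0.85,"dx": 49,"dy": 0,"dz": 21,"turn": 0}]}}

```text
time: 23.35
tool_pos: [0.4461, 0.3416, 0.0674]
tool_rot: [-0.0, 0.997, -0.077, -0.002]
contact_force: [-14.7, -0.1, 22.0]
gripper_width: 0.177
grasp_force: 63.1
```

Call:
{"api": "apply_moves", "payload": {"series": [{"jaw": 0.85,"dx": 9,"dy": 0,"dz": 1,"turn": 0},{"jaw": 0.85,"dx": 18,"dy": 0,"dz": 1,"turn": 0},{"jaw": 0.85,"dx": 27,"dy": 0,"dz": 1,"turn": 0},{"jaw": 0.85,"dx": 36,"dy": 0,"dz": 1,"turn": 0},{"jaw": 0.85,"dx": 45,"dy": 0,"dz": 1,"turn": 0}]}}

```text
time: 23.77
tool_pos: [0.4903, 0.3358, 0.0677]
tool_rot: [-0.001, 0.997, -0.076, -0.001]
contact_force: [-8.2, 1.8, 10.6]
gripper_width: 0.176
grasp_force: 61.6
```

```bash
python3 - <<'E'
from h import *
w=frame("wrist"); liprow(w); s=state(); print(s["tool_pos"],s["contact_force"],s["grasp_force"]); print(balls(w)); print(balls(frame("top")))
E
```

```text
lip row 122 to 169 pitch -26.5 lip at [0.5565 0.3254 0.0021]
  lip in bin [20.  24.9]
[0.49234727 0.33526645 0.06767195] [-3.90620348  0.77716045  4.6236931 ] 60.658936500549316
[[0.79, 48.0, -3.0], [0.78, 43.0, 42.0], [0.73, 21.0, 43.0], [0.72, -6.0, -17.0], [0.61, -6.0, -41.0], [0.59, 31.0, 15.0]]
[[0.56, -6.0, -44.0], [0.56, -9.0, -25.0], [0.56, 41.0, 39.0], [0.53, 41.0, -27.0], [0.43, 34.0, 15.0]]
```

Call:
{"api": "apply_moves", "payload": {"series": [{"jaw": 0.85,"dx": 9,"dy": 0,"dz": -1,"turn": 0},{"jaw": 0.85,"dx": 18,"dy": 0,"dz": -1,"turn": 0},{"jaw": 0.85,"dx": 27,"dy": 0,"dz": -1,"turn": 0},{"jaw": 0.85,"dx": 36,"dy": 0,"dz": -1,"turn": 0},{"jaw": 0.85,"dx": 44,"dy": 0,"dz": -1,"turn": 0}]}}

```text
time: 24.38
tool_pos: [0.5335, 0.3286, 0.0679]
tool_rot: [-0.001, 0.997, -0.076, -0.001]
contact_force: [-8.8, 2.3, 9.6]
gripper_width: 0.179
grasp_force: 61.6
```

```bash
python3 - <<'E'
from h import *
w=frame("wrist"); liprow(w); s=state(); print(s["tool_pos"],s["contact_force"],s["grasp_force"]); print(balls(w)); print(balls(frame("top")))
E
```

```text
lip row 128 to 168 pitch -29.0 lip at [ 5.954e-01  3.189e-01 -4.000e-04]
  lip in bin [59.5 24.2]
[0.53527837 0.32817037 0.06789424] [-2.2555252   0.22583859  3.23465942] 60.578123331069946
[[0.87, 47.0, -24.0], [0.81, -6.0, -40.0], [0.81, 69.0, -6.0], [0.8, 55.0, 41.0], [0.76, 71.0, 19.0], [0.74, 77.0, 42.0], [0.68, -9.0, -17.0]]
[[0.5, 71.0, -17.0], [0.48, 64.0, 14.0], [0.43, 75.0, 41.0], [0.42, 42.0, -28.0]]
```

Call:
{"api": "apply_moves", "payload": {"series": [{"jaw": 0.85,"dx": 6,"dy": 0,"dz": 0,"turn": 0},{"jaw": 0.85,"dx": -2,"dy": 0,"dz": 8,"turn": 0},{"jaw": 0.85,"dx": -10,"dy": 0,"dz": 17,"turn": 0},{"jaw": 0.85,"dx": -18,"dy": 0,"dz": 26,"turn": 0},{"jaw": 0.85,"dx": -22,"dy": 0,"dz": 33,"turn": 0}]}}

```text
time: 25.0
tool_pos: [0.5111, 0.3322, 0.0349]
tool_rot: [-0.0, 0.997, -0.076, 0.0]
contact_force: [-6.6, 1.6, 10.1]
gripper_width: 0.177
grasp_force: 62.3
```

```bash
python3 - <<'E'
from h import *
w=frame("wrist"); liprow(w); s=state(); print(s["tool_pos"],s["contact_force"],s["grasp_force"]); print(balls(w)); print(balls(frame("top")))
E
```

```text
lip row 90 to 176 pitch -10.5 lip at [ 0.5972  0.3186 -0.011 ]
  lip in bin [61.3 24.2]
[0.50988252 0.33187017 0.03299262] [-5.59256434  2.9987999   7.23197092] 62.21993565559387
[[0.97, -6.0, -41.0], [0.89, 71.0, 19.0], [0.88, -7.0, -18.0], [0.8, 76.0, 43.0], [0.71, 46.0, -25.0], [0.69, 55.0, 42.0], [0.6, 64.0, -19.0]]
[[0.51, 55.0, 38.0], [0.49, -10.0, -43.0], [0.44, 67.0, 17.0], [0.38, 70.0, 39.0], [0.38, 41.0, -30.0], [0.38, 64.0, -26.0], [0.37, -10.0, -22.0]]
```

Call:
{"api": "apply_moves", "payload": {"series": [{"jaw": 0.85,"dx": 2,"dy": 0,"dz": 1,"turn": 0},{"jaw": 0.85,"dx": 3,"dy": 0,"dz": 3,"turn": 0},{"jaw": 0.85,"dx": 5,"dy": 0,"dz": 5,"turn": 0},{"jaw": 0.85,"dx": 7,"dy": 0,"dz": 7,"turn": 0},{"jaw": 0.85,"dx": 9,"dy": 0,"dz": 9,"turn": 0}]}}

```text
time: 25.62
tool_pos: [0.511, 0.3324, 0.0309]
tool_rot: [0.001, 0.997, -0.076, -0.013]
contact_force: [-58.7, -5.5, 70.5]
gripper_width: 0.173
grasp_force: 72.9
```

```bash
python3 - <<'E'
from h import *
w=frame("wrist"); liprow(w); tilt(w);s=state(); print(s["tool_pos"],s["contact_force"],s["grasp_force"]); print(balls(w)); print(balls(frame("top")))
E
```

```text
lip row 87 to 164 pitch -11.0 lip at [ 0.5977  0.3191 -0.0138]
  lip in bin [61.7 24.8]
pitch deg -9.9 slide x 9.1 z 26.1 mm cost 0.049 conf 0.89 ext [206.6, 62.3, 348.3, 361.0]
[0.51104816 0.33244198 0.03099637] [-51.4888441   -4.20791154  57.8959044 ] 70.90157389640808
[[0.98, 50.0, 41.0], [0.89, -7.0, -17.0], [0.84, 71.0, 18.0], [0.67, 64.0, -19.0], [0.64, -6.0, -40.0], [0.56, 70.0, 43.0], [0.56, 45.0, -25.0]]
[[0.56, -7.0, -22.0], [0.47, 66.0, 41.0], [0.43, 41.0, -26.0], [0.41, 62.0, -25.0], [0.4, 67.0, 20.0]]
```

Force is too high because the scoop is wedged against the ramp. I'll back off and tip with a softer grip.

Call:
{"api": "apply_moves", "payload": {"series": [{"jaw": 0.85,"dx": -8,"dy": 0,"dz": -7,"turn": 0},{"jaw": 0.82,"dx": -9,"dy": 0,"dz": -7,"turn": 0},{"jaw": 0.818,"dx": -10,"dy": 0,"dz": -6,"turn": 0},{"jaw": 0.818,"dx": -12,"dy": 0,"dz": -4,"turn": 0},{"jaw": 0.818,"dx": -14,"dy": 0,"dz": -2,"turn": 0}]}}

```text
time: 26.28
tool_pos: [0.5086, 0.3321, 0.0292]
tool_rot: [0.0, 0.997, -0.076, 0.001]
contact_force: [-4.3, -3.4, 17.4]
gripper_width: 0.182
grasp_force: 24.1
```

```bash
python3 - <<'E'
from h import *
w=frame("wrist"); liprow(w); s=state(); print(s["tool_pos"],s["contact_force"],s["grasp_force"]); print(balls(w))
E
```

```text
lip row 85 to 179 pitch -8.5 lip at [ 0.5979  0.3183 -0.012 ]
  lip in bin [62. 24.]
[0.50820527 0.33207311 0.02887363] [-3.99633213 -3.6941485  15.1212743 ] 23.893512189388275
[[0.94, 70.0, 19.0], [0.9, 64.0, -19.0], [0.88, 49.0, 40.0], [0.88, 45.0, -25.0], [0.85, -6.0, -40.0], [0.84, 69.0, 42.0], [0.74, -6.0, -18.0]]
```

Call:
{"api": "apply_moves", "payload": {"series": [{"jaw": 0.818,"dx": -2,"dy": 0,"dz": 2,"turn": 0},{"jaw": 0.818,"dx": -4,"dy": 0,"dz": 4,"turn": 0},{"jaw": 0.818,"dx": -7,"dy": 0,"dz": 6,"turn": 0},{"jaw": 0.818,"dx": -9,"dy": 0,"dz": 7,"turn": 0},{"jaw": 0.85,"dx": -9,"dy": 0,"dz": 7,"turn": 0}]}}

```text
time: 26.8
tool_pos: [0.5, 0.3334, 0.0214]
tool_rot: [-0.0, 0.997, -0.076, 0.002]
contact_force: [0.9, -1.7, 9.1]
gripper_width: 0.172
grasp_force: 58.3
```

```bash
python3 - <<'E'
from h import *
w=frame("wrist"); liprow(w); tilt(w); s=state(); print(s["tool_pos"],s["contact_force"],s["grasp_force"]); print(balls(w))
cv2.imwrite("pics/w11.png",np.hstack([w["pixels"][:300,100:440],cv2.resize(frame("scene")["pixels"][240:350,270:410],(382,300))])[:,:,::-1])
E
```

```text
lip row 44 to 103 pitch 10.5 lip at [0.6071 0.3169 0.0138]
  lip in bin [71.3 24. ]
pitch deg -1.2 slide x 8.5 z 29.8 mm cost 0.047 conf 0.74 ext [203.1, 41.1, 352.4, 357.8]
[0.50000529 0.33335414 0.02134757] [-0.02884616 -1.42188997  9.06373742] 58.41396510601044
[[0.95, 30.0, 19.0], [0.9, 13.0, 37.0], [0.89, 46.0, -25.0], [0.65, 39.0, 39.0], [0.65, 65.0, -19.0], [0.61, -7.0, -16.0], [0.58, -5.0, -39.0]]
```

View pics/w11.png

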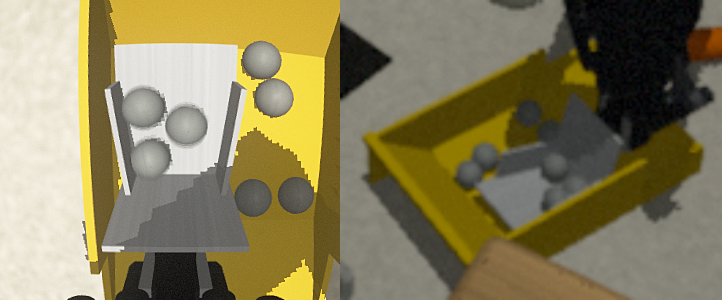

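The wrist half shows 3 balls inside the lip-up scoop (at 145,105; 187,125; 150,158) and 4 left in the bin's right half. I'll lift and carry smoothly.

Call:
{"api": "apply_moves", "payload": {"series": [{"jaw": 0.85,"dx": 0,"dy": 0,"dz": -8,"turn": 0},{"jaw": 0.85,"dx": 0,"dy": 0,"dz": -30,"turn": 0},{"jaw": 0.85,"dx": 0,"dy": 0,"dz": -65,"turn": 0},{"jaw": 0.85,"dx": 0,"dy": 0,"dz": -100,"turn": 0},{"jaw": 0.85,"dx": 1,"dy": 4,"dz": -125,"turn": 0}]}}

```text
time: 27.42
tool_pos: [0.4985, 0.3295, 0.1464]
tool_rot: [-0.0, 0.997, -0.076, 0.0]
contact_force: [0.6, 0.8, -1.2]
gripper_width: 0.176
grasp_force: 58.7
```

Call:
{"api": "apply_moves", "payload": {"series": [{"jaw": 0.85,"dx": 2,"dy": 10,"dz": -3,"turn": 0},{"jaw": 0.85,"dx": 5,"dy": 26,"dz": -3,"turn": 0},{"jaw": 0.85,"dx": 10,"dy": 46,"dz": -3,"turn": 0},{"jaw": 0.85,"dx": 16,"dy": 70,"dz": -3,"turn": 0},{"jaw": 0.85,"dx": 22,"dy": 96,"dz": -3,"turn": 0}]}}

```text
time: 27.83
tool_pos: [0.5039, 0.2295, 0.145]
tool_rot: [0.001, 0.997, -0.076, -0.002]
contact_force: [0.7, -0.4, -1.7]
gripper_width: 0.176
grasp_force: 58.7
```

Call:
{"api": "apply_moves", "payload": {"series": [{"jaw": 0.85,"dx": 6,"dy": 26,"dz": 0,"turn": 0},{"jaw": 0.85,"dx": 12,"dy": 52,"dz": 0,"turn": 0},{"jaw": 0.85,"dx": 18,"dy": 78,"dz": 0,"turn": 0},{"jaw": 0.85,"dx": 24,"dy": 104,"dz": 0,"turn": 0},{"jaw": 0.85,"dx": 30,"dy": 130,"dz": 0,"turn": 0}]}}

```text
time: 28.25
tool_pos: [0.5136, 0.0961, 0.145]
tool_rot: [0.0, 0.997, -0.076, -0.002]
contact_force: [0.1, 0.1, -2.2]
gripper_width: 0.176
grasp_force: 58.7
```

Call:
{"api": "apply_moves", "payload": {"series": [{"jaw": 0.85,"dx": 6,"dy": 26,"dz": 0,"turn": 0},{"jaw": 0.85,"dx": 12,"dy": 52,"dz": 0,"turn": 0},{"jaw": 0.85,"dx": 18,"dy": 78,"dz": 0,"turn": 0},{"jaw": 0.85,"dx": 24,"dy": 104,"dz": 0,"turn": 0},{"jaw": 0.85,"dx": 30,"dy": 130,"dz": 0,"turn": 0}]}}

```text
time: 28.67
tool_pos: [0.5234, -0.0367, 0.145]
tool_rot: [-0.0, 0.997, -0.076, -0.002]
contact_force: [0.1, -0.7, -2.0]
gripper_width: 0.173
grasp_force: 58.7
```

Call:
{"api": "apply_moves", "payload": {"series": [{"jaw": 0.85,"dx": 6,"dy": 26,"dz": 0,"turn": 0},{"jaw": 0.85,"dx": 12,"dy": 52,"dz": 0,"turn": 0},{"jaw": 0.85,"dx": 18,"dy": 78,"dz": 0,"turn": 0},{"jaw": 0.85,"dx": 23,"dy": 100,"dz": 0,"turn": 0},{"jaw": 0.85,"dx": 26,"dy": 118,"dz": 0,"turn": 0}]}}

```text
time: 29.08
tool_pos: [0.5312, -0.1575, 0.1449]
tool_rot: [-0.0, 0.997, -0.077, -0.002]
contact_force: [-0.1, 0.9, -2.3]
gripper_width: 0.176
grasp_force: 58.7
```

Call:
{"api": "apply_moves", "payload": {"series": [{"jaw": 0.85,"dx": 2,"dy": 10,"dz": 0,"turn": 0},{"jaw": 0.85,"dx": 4,"dy": 16,"dz": 0,"turn": 0.03},{"jaw": 0.85,"dx": 4,"dy": 18,"dz": 0,"turn": 0.1},{"jaw": 0.85,"dx": 4,"dy": 18,"dz": 0,"turn": 0.19},{"jaw": 0.85,"dx": 4,"dy": 18,"dz": 0,"turn": 0.3}]}}

```text
time: 29.5
tool_pos: [0.5335, -0.1733, 0.1466]
tool_rot: [-0.0, 0.974, -0.227, -0.001]
contact_force: [0.4, -0.1, -2.0]
gripper_width: 0.18
grasp_force: 58.7
```

```bash
python3 - <<'E'
from h import *
w=frame("wrist"); liprow(w); s=state(); print(s["tool_pos"],psi()[0],s["contact_force"],s["grasp_force"])
r=look(w,"ball0"); print([(round(d["conf"],2),[int(v) for v in d["extent"]]) for d in r])
go(.5396,-.1744,.15,-1.5,False)
E
```

```text
lip row 0 to 103 pitch 38.5 lip at [ 0.6342 -0.2233  0.1941]
  lip in bin [ 177.8 -506.3]
[ 0.53352367 -0.1732106   0.1466301 ] -0.4616326761505785 [ 0.44603028  0.27230777 -3.02479271] 58.705211877822876
[(0.98, [240, 145, 277, 183]), (0.64, [243, 104, 283, 142]), (0.62, [281, 143, 319, 182])]
to [ 0.54  -0.174  0.15 ] d [ 6.  -1.5 -3.3] turn 1.048
```

All three balls are still aboard. I'll finish the turn.

Call:
{"api": "apply_moves", "payload": {"series": [{"jaw": 0.85,"dx": 2,"dy": 0,"dz": 0,"turn": 0.11},{"jaw": 0.85,"dx": 4,"dy": 0,"dz": 0,"turn": 0.22},{"jaw": 0.85,"dx": 5,"dy": -1,"dz": 0,"turn": 0.33},{"jaw": 0.85,"dx": 6,"dy": -1,"dz": 0,"turn": 0.44},{"jaw": 0.85,"dx": 6,"dy": -1,"dz": 0,"turn": 0.55}]}}

```text
time: 30.02
tool_pos: [0.5399, -0.1749, 0.1473]
tool_rot: [-0.0, 0.877, -0.481, -0.001]
contact_force: [-0.3, 0.5, -2.0]
gripper_width: 0.176
grasp_force: 58.7
```

Call:
{"api": "apply_moves", "payload": {"series": [{"jaw": 0.85,"dx": 0,"dy": 0,"dz": 0,"turn": 0.11},{"jaw": 0.85,"dx": 0,"dy": 0,"dz": 0,"turn": 0.22},{"jaw": 0.85,"dx": 0,"dy": 0,"dz": 0,"turn": 0.33},{"jaw": 0.85,"dx": 0,"dy": 0,"dz": 0,"turn": 0.43},{"jaw": 0.85,"dx": 0,"dy": 0,"dz": 0,"turn": 0.49}]}}

```text
time: 30.43
tool_pos: [0.5397, -0.1748, 0.1472]
tool_rot: [-0.0, 0.734, -0.679, -0.001]
contact_force: [0.2, -0.5, -1.1]
gripper_width: 0.174
grasp_force: 58.7
```

```bash
python3 - <<'E'
from h import *
w=frame("wrist"); s=state(); print(s["tool_pos"],psi()[0],s["contact_force"],s["grasp_force"])
r=look(w,"ball0"); print([(round(d["conf"],2),[int(v) for v in d["extent"]]) for d in r])
see("tray",[w],[.547,-.284,.006,[1.64]],.006); see("tray",[frame("scene")],[.547,-.284,.006,[1.64]],.006)
go(.5396,-.1744,.128,-1.5,False)
E
```

```text
[ 0.53975689 -0.17481813  0.14728742] -1.4941793019413656 [-0.07295104  0.27222888 -1.77081752] 58.71080696582794
[(0.98, [249, 107, 290, 143]), (0.62, [240, 144, 277, 184])]
tray [ 0.5187 -0.3009  0.006   1.6486] cost 0.24
tray [ 0.5218 -0.2823  0.006   1.6414] cost 0.131
to [ 0.54  -0.174  0.128] d [-0.8  0.2 19.7] turn 0.01
```

```bash
python3 - <<'E'
from h import *
s=frame("scene");t=frame("top");w=frame("wrist")
for n,f in(("s",s),("t",t),("w",w)):
    r=look(f,"tray"); print(n,[(round(d["conf"],2),[int(v) for v in d["extent"]],int(d["region"].sum())) for d in r])
    for P in([.5474,-.2841,.006,1.641],[.52,-.284,.006,1.641]):
        u=proj(f,place(M["tray"],P)); print("   pred",u.min(0).round(0),u.max(0).round(0))
r=look(w,"ball0"); print([(round(d["conf"],2),[int(v) for v in d["extent"]]) for d in r])
cv2.imwrite("pics/w12.png",np.hstack([w["pixels"],cv2.resize(s["pixels"][90:260,80:280],(494,420))])[:,:,::-1])
cv2.imwrite("pics/w12.png",cv2.resize(cv2.imread("pics/w12.png"),(800,319)))
E
```

```text
s [(0.8, [163, 139, 211, 181], 978)]
   pred [155. 139.] [204. 183.]
   pred [164. 135.] [212. 179.]
t [(0.84, [443, 189, 472, 217], 431)]
   pred [411. 175.] [472. 211.]
   pred [412. 188.] [473. 223.]
w [(0.75, [273, 0, 359, 141], 5622)]
   pred [232.  -4.] [322. 138.]
   pred [268.  -2.] [357. 142.]
[(0.96, [252, 107, 295, 147]), (0.59, [279, 142, 322, 182]), (0.58, [241, 145, 277, 184]), (0.23, [202, 43, 347, 360])]
```

The tray was knocked about 26 mm toward the robot: all three cameras show it near x = 0.52. I'll move clear with the loaded scoop and measure it properly before acting.

Call:
{"api": "apply_moves", "payload": {"series": [{"jaw": 0.85,"dx": 3,"dy": 6,"dz": 0,"turn": 0},{"jaw": 0.85,"dx": 9,"dy": 16,"dz": 0,"turn": 0},{"jaw": 0.85,"dx": 17,"dy": 30,"dz": 0,"turn": 0},{"jaw": 0.85,"dx": 27,"dy": 46,"dz": 0,"turn": 0},{"jaw": 0.85,"dx": 36,"dy": 62,"dz": 0,"turn": 0}]}}

```text
time: 31.45
tool_pos: [0.4797, -0.2171, 0.148]
tool_rot: [0.0, 0.734, -0.679, -0.0]
contact_force: [0.2, 0.5, -1.8]
gripper_width: 0.176
grasp_force: 58.8
```

Call:
{"api": "apply_moves", "payload": {"series": [{"jaw": 0.85,"dx": 9,"dy": 16,"dz": 0,"turn": 0},{"jaw": 0.85,"dx": 16,"dy": 28,"dz": 0,"turn": 0},{"jaw": 0.85,"dx": 21,"dy": 36,"dz": 0,"turn": 0},{"jaw": 0.85,"dx": 24,"dy": 38,"dz": 0,"turn": 0},{"jaw": 0.85,"dx": 26,"dy": 38,"dz": 0,"turn": 0}]}}

```text
time: 31.87
tool_pos: [0.4447, -0.2458, 0.1481]
tool_rot: [-0.0, 0.734, -0.679, 0.0]
contact_force: [0.4, 0.2, -1.5]
gripper_width: 0.177
grasp_force: 58.7
```

```bash
python3 - <<'E'
from h import *
s=frame("scene");t=frame("top");w=frame("wrist")
st=state(); print(st["tool_pos"],psi()[0])
for f in (s,t,w): see("tray",[f],[.52,-.284,.006,[1.64]],.006)
see("tape",[w],[.31,-.297,0,[0]],0.);see("tape",[s],[.31,-.297,0,[0]],0.);see("tape",[t],[.31,-.297,0,[0]],0.)
print([(round(d["conf"],2),[int(v) for v in d["extent"]]) for d in look(w,"ball0")])
E
```

```text
[ 0.44557111 -0.24514952  0.14810183] -1.4918866763186878
tray [ 0.5208 -0.2821  0.006   1.619 ] cost 0.112
tray [ 0.5171 -0.2868  0.006   1.7038] cost 0.217
tray [ 0.5234 -0.2826  0.006   1.5845] cost 0.209
tape [ 0.31   -0.2961  0.      0.1129] cost 0.018
tape [ 0.3136 -0.2928  0.      0.0985] cost 0.047
tape [ 0.3233 -0.2449  0.     -0.6216] cost 0.933
[(0.79, [262, 108, 302, 147]), (0.73, [279, 143, 321, 182]), (0.63, [240, 142, 280, 185]), (0.22, [66, 0, 284, 296])]
```

Call:
{"api": "apply_moves", "payload": {"series": [{"jaw": 0.85,"dx": 0,"dy": 3,"dz": 15,"turn": 0.009},{"jaw": 0.85,"dx": 0,"dy": 5,"dz": 45,"turn": 0.009},{"jaw": 0.85,"dx": 0,"dy": 5,"dz": 75,"turn": 0.009},{"jaw": 0.85,"dx": 0,"dy": 5,"dz": 90,"turn": 0.009},{"jaw": 0.85,"dx": 0,"dy": 5,"dz": 94,"turn": 0.009}]}}

```text
time: 32.78
tool_pos: [0.4378, -0.2436, 0.0501]
tool_rot: [0.0, 0.731, -0.682, -0.004]
contact_force: [0.4, 0.9, -2.5]
gripper_width: 0.175
grasp_force: 58.8
```

Call:
{"api": "apply_moves", "payload": {"series": [{"jaw": 0.85,"dx": 0,"dy": -6,"dz": 0,"turn": 0},{"jaw": 0.85,"dx": 0,"dy": -13,"dz": 0,"turn": 0},{"jaw": 0.85,"dx": 0,"dy": -20,"dz": 0,"turn": 0},{"jaw": 0.85,"dx": 0,"dy": -27,"dz": 0,"turn": 0},{"jaw": 0.85,"dx": 0,"dy": -34,"dz": 0,"turn": 0}]}}

```text
time: 33.2
tool_pos: [0.4756, -0.2438, 0.0555]
tool_rot: [0.0, 0.731, -0.682, 0.001]
contact_force: [-2.4, 0.4, -0.6]
gripper_width: 0.175
grasp_force: 59.1
```

Call:
{"api": "apply_moves", "payload": {"series": [{"jaw": 0.85,"dx": 0,"dy": -2,"dz": 0,"turn": 0},{"jaw": 0.85,"dx": 0,"dy": -4,"dz": 0,"turn": 0},{"jaw": 0.85,"dx": 0,"dy": -4,"dz": 0,"turn": 0}]}}

```text
time: 33.45
tool_pos: [0.4788, -0.2431, 0.0544]
tool_rot: [-0.0, 0.731, -0.682, 0.001]
contact_force: [-0.1, -0.3, -1.6]
gripper_width: 0.175
grasp_force: 58.9
```

```bash
python3 - <<'E'
from h import *
s=frame("scene");t=frame("top");w=frame("wrist")
st=state(); print(st["tool_pos"],psi()[0],st["contact_force"])
for f in (s,t,w): see("tray",[f],[.547,-.284,.006,[1.64]],.006)
print([(round(d["conf"],2),[int(v) for v in d["extent"]]) for d in look(w,"ball0")])
E
```

```text
[ 0.47834875 -0.24287552  0.05407599] -1.5010836526142024 [-0.45826031 -0.48200783 -1.23846065]
tray [ 0.5473 -0.2784  0.006   1.6295] cost 0.11
tray [ 0.547  -0.2589  0.006   2.1193] cost 0.474
tray [ 0.5435 -0.2803  0.006   1.6553] cost 0.067
[(0.86, [275, 142, 314, 181]), (0.86, [254, 109, 293, 150]), (0.83, [233, 142, 275, 184])]
```

Call:
{"api": "apply_moves", "payload": {"series": [{"jaw": 0.85,"dx": 0,"dy": -2,"dz": 0,"turn": 0},{"jaw": 0.85,"dx": 0,"dy": -4,"dz": 0,"turn": 0},{"jaw": 0.85,"dx": 0,"dy": -4,"dz": 0,"turn": 0},{"jaw": 0.85,"dx": 0,"dy": 1,"dz": 0,"turn": 0},{"jaw": 0.85,"dx": 0,"dy": 8,"dz": 0,"turn": 0}]}}

```text
time: 34.22
tool_pos: [0.4704, -0.2436, 0.0542]
tool_rot: [-0.0, 0.732, -0.682, 0.0]
contact_force: [-0.3, 0.7, -2.5]
gripper_width: 0.181
grasp_force: 58.9
```

Call:
{"api": "apply_moves", "payload": {"series": [{"jaw": 0.85,"dx": 0,"dy": 8,"dz": -10,"turn": 0},{"jaw": 0.85,"dx": 0,"dy": 14,"dz": -30,"turn": 0},{"jaw": 0.85,"dx": 0,"dy": 18,"dz": -60,"turn": 0},{"jaw": 0.85,"dx": 0,"dy": 20,"dz": -80,"turn": 0},{"jaw": 0.85,"dx": 0,"dy": 20,"dz": -86,"turn": 0}]}}

```text
time: 34.63
tool_pos: [0.4515, -0.2464, 0.1443]
tool_rot: [-0.0, 0.731, -0.682, 0.004]
contact_force: [0.9, 0.1, -1.0]
gripper_width: 0.177
grasp_force: 58.9
```

```bash
python3 - <<'E'
from h import *
s=frame("scene");t=frame("top");w=frame("wrist")
st=state(); print(st["tool_pos"],psi()[0],st["contact_force"])
for f in (s,t,w): see("tray",[f],[.547,-.284,.006,[1.64]],.006)
print([(round(d["conf"],2),[int(v) for v in d["extent"]]) for d in look(w,"ball0")])
E
```

```text
[ 0.45003982 -0.24486598  0.13978774] -1.5012023426938996 [ 0.22333447 -0.28196649 -2.45855616]
tray [ 0.5498 -0.2784  0.006   1.6602] cost 0.093
tray [ 0.5433 -0.2841  0.006   1.6905] cost 0.124
tray [ 0.5461 -0.2804  0.006   1.6611] cost 0.013
[(0.87, [277, 144, 316, 183]), (0.77, [254, 109, 296, 149]), (0.69, [232, 143, 274, 185])]
```

Call:
{"api": "apply_moves", "payload": {"series": [{"jaw": 0.85,"dx": -2,"dy": -3,"dz": 0,"turn": 0},{"jaw": 0.85,"dx": -7,"dy": -9,"dz": 0,"turn": 0},{"jaw": 0.85,"dx": -13,"dy": -18,"dz": 0,"turn": 0},{"jaw": 0.85,"dx": -21,"dy": -30,"dz": 0,"turn": 0},{"jaw": 0.85,"dx": -30,"dy": -43,"dz": 0,"turn": 0}]}}

```text
time: 35.4
tool_pos: [0.492, -0.2111, 0.1399]
tool_rot: [-0.0, 0.731, -0.682, -0.0]
contact_force: [0.0, 0.6, -2.5]
gripper_width: 0.175
grasp_force: 58.9
```

Call:
{"api": "apply_moves", "payload": {"series": [{"jaw": 0.85,"dx": -10,"dy": -14,"dz": 2,"turn": 0},{"jaw": 0.85,"dx": -19,"dy": -27,"dz": 6,"turn": 0},{"jaw": 0.85,"dx": -27,"dy": -38,"dz": 10,"turn": 0},{"jaw": 0.85,"dx": -33,"dy": -46,"dz": 12,"turn": 0},{"jaw": 0.85,"dx": -37,"dy": -50,"dz": 12,"turn": 0}]}}

```text
time: 35.82
tool_pos: [0.5389, -0.1702, 0.127]
tool_rot: [0.0, 0.732, -0.682, -0.001]
contact_force: [-0.5, 0.3, -2.4]
gripper_width: 0.175
grasp_force: 58.9
```

Call:
{"api": "apply_moves", "payload": {"series": [{"jaw": 0.84,"dx": 0,"dy": 0,"dz": 0,"turn": 0},{"jaw": 0.825,"dx": 0,"dy": 0,"dz": 0,"turn": 0},{"jaw": 0.82,"dx": 0,"dy": 0,"dz": 0,"turn": 0},{"jaw": 0.818,"dx": 0,"dy": 0,"dz": 0,"turn": 0}]}}

```text
time: 36.15
tool_pos: [0.538, -0.1721, 0.1283]
tool_rot: [0.0, 0.731, -0.682, 0.0]
contact_force: [0.3, -1.0, -2.1]
gripper_width: 0.185
grasp_force: 23.1
```

```bash
python3 - <<'E'
from h import *
w=frame("wrist")
st=state(); print(st["tool_pos"],psi()[0],st["contact_force"],st["grasp_force"])
c=w["pixels"][:,262:292].astype(int).min(2).mean(1); print(c[0:200:8].astype(int))
print([(round(d["conf"],2),[int(v) for v in d["extent"]]) for d in look(w,"ball0")],[(round(d["conf"],2),[int(v) for v in d["extent"]]) for d in look(w,"scoop")])
E
```

```text
[ 0.53805092 -0.17209629  0.1282874 ] -1.5019105615273234 [-0.17856237 -0.87889512 -2.10265249] 23.091659545898438
[ 72  70 182 182 185 186 229 228 227 227 234 119 118 118  96  89  90  85
  78  92  86  84  85 101 100]
[(0.9, [277, 144, 317, 181]), (0.57, [233, 146, 276, 185]), (0.57, [254, 108, 296, 149])] [(0.61, [202, 43, 351, 356])]
```

Call:
{"api": "apply_moves", "payload": {"series": [{"jaw": 0.816,"dx": 0,"dy": 0,"dz": 0,"turn": 0},{"jaw": 0.816,"dx": 0,"dy": 0,"dz": 0,"turn": 0},{"jaw": 0.815,"dx": 0,"dy": 0,"dz": 0,"turn": 0}]}}

```text
time: 36.55
tool_pos: [0.5383, -0.1717, 0.1281]
tool_rot: [-0.0, 0.731, -0.682, 0.0]
contact_force: [-0.0, -0.7, -1.6]
gripper_width: 0.189
grasp_force: 10.0
```

```bash
cat > p.py <<'E'
from h import *
w=frame("wrist")
st=state(); print(st["tool_pos"],psi()[0],st["contact_force"],st["grasp_force"])
liprow(w)
print([(round(d["conf"],2),[int(v) for v in d["extent"]]) for d in look(w,"ball0")],[(round(d["conf"],2),[int(v) for v in d["extent"]]) for d in look(w,"scoop")])
E
python3 p.py
```

```text
[ 0.53824892 -0.17164724  0.12805513] -1.5012091382960266 [-0.2316626   0.41011086 -2.09354792] 10.02887025475502
lip row 44 to 83 pitch 10.0 lip at [ 0.5458 -0.2794  0.1196]
  lip in bin [  98.6 -574.8]
[(0.96, [256, 110, 294, 151]), (0.88, [231, 146, 275, 187])] [(0.69, [205, 40, 348, 356])]
```

Call:
{"api": "apply_moves", "payload": {"series": [{"jaw": 0.814,"dx": 0,"dy": 0,"dz": 0,"turn": 0},{"jaw": 0.814,"dx": 0,"dy": 0,"dz": 0,"turn": 0}]}}

```text
time: 36.87
tool_pos: [0.5384, -0.1717, 0.1281]
tool_rot: [0.0, 0.731, -0.682, 0.0]
contact_force: [-0.3, 0.4, -1.9]
gripper_width: 0.182
grasp_force: 5.4
```

Call:
{"api": "apply_moves", "payload": {"series": [{"jaw": 0.8135,"dx": 0,"dy": 0,"dz": 0,"turn": 0},{"jaw": 0.8135,"dx": 0,"dy": 0,"dz": 0,"turn": 0}]}}

```text
time: 37.03
tool_pos: [0.5384, -0.1716, 0.1282]
tool_rot: [0.0, 0.731, -0.682, 0.0]
contact_force: [-0.1, 1.1, -1.4]
gripper_width: 0.188
grasp_force: 3.4
```

```bash
python3 p.py
```

```text
[ 0.53845179 -0.1716794   0.12828736] -1.5009284157664742 [ 0.05474444  0.4694626  -0.7944951 ] 3.3923225104808807
lip row 0 to 0 pitch 37.5 lip at [ 0.5463 -0.2842  0.1738]
  lip in bin [  99.8 -579.5]
[(0.7, [245, 133, 274, 163]), (0.66, [264, 107, 290, 132]), (0.65, [274, 131, 306, 161])] [(0.76, [215, 145, 336, 360])]
```

Call:
{"api": "apply_moves", "payload": {"series": [{"jaw": 0.85,"dx": 0,"dy": 0,"dz": 0,"turn": 0},{"jaw": 0.85,"dx": 0,"dy": 0,"dz": -5,"turn": 0},{"jaw": 0.85,"dx": -5,"dy": 0,"dz": -20,"turn": 0},{"jaw": 0.85,"dx": -15,"dy": 0,"dz": -40,"turn": 0},{"jaw": 0.85,"dx": -25,"dy": 0,"dz": -50,"turn": 0}]}}

```text
time: 37.6
tool_pos: [0.5375, -0.1468, 0.1806]
tool_rot: [-0.001, 0.731, -0.682, 0.001]
contact_force: [-0.4, -0.2, 0.3]
gripper_width: 0.173
grasp_force: 59.1
```

```bash
cat > q.py <<'E'
from h import *
w=frame("wrist"); s=frame("scene"); t=frame("top")
st=state(); print(st["tool_pos"],psi()[0],st["contact_force"],st["grasp_force"]); a,_=psi(); tp=st["tool_pos"]
P=see("tray",[w],[.547,-.282,.006,[1.65]],.006)
for n,f in(("w",w),("t",t),("s",s)):
    for d in look(f,"ball0"):
        e=d["extent"]; 
        if d["conf"]<.25 or e[2]-e[0]>50: continue
        c=[(e[0]+e[2])/2,(e[1]+e[3])/2]; p=unproj(f,c,.019); q=p[:2]-[.5463,-.2815]; yw=1.65
        print(n,round(d["conf"],2),"px",c,"tray frame mm",(np.array([np.cos(yw)*q[0]+np.sin(yw)*q[1],-np.sin(yw)*q[0]+np.cos(yw)*q[1]])*1e3).round(0))
r=look(w,"scoop"); print([(round(d["conf"],2),[int(v) for v in d["extent"]]) for d in r])
for dg in range(-70,-10,6):
    th=np.radians(dg); x=.100*np.cos(th)+.055*np.sin(th); z=.100*np.sin(th)-.055*np.cos(th)
    print(dg,proj(w,tp+[x*np.cos(a),x*np.sin(a),z+.0283])[0].round(0),end=" ")
E
python3 q.py
```

```text
[ 0.53727542 -0.14637654  0.17931846] -1.499874749212513 [-0.64993944 -0.60002002 -1.11135457] 59.135234355926514
tray [ 0.5462 -0.2804  0.006   1.6607] cost 0.013
w 0.74 px [255.60000000000002, 59.4] tray frame mm [ 11. -20.]
w 0.56 px [297.25, 61.75] tray frame mm [14. 20.]
w 0.54 px [277.20000000000005, 30.0] tray frame mm [-18.   1.]
t 0.64 px [190.2, 204.89999999999998] tray frame mm [559. -14.]
t 0.55 px [196.2, 181.05] tray frame mm [544. -69.]
t 0.53 px [195.0, 172.45] tray frame mm [546. -89.]
t 0.41 px [197.8, 203.8] tray frame mm [542. -16.]
s 0.66 px [317.45, 304.5] tray frame mm [557. -98.]
s 0.63 px [338.25, 280.55] tray frame mm [547. -24.]
s 0.55 px [347.8, 290.29999999999995] tray frame mm [577. -30.]
[(0.79, [214, 142, 337, 362])]
-70 [276. 230.] -64 [276. 215.] -58 [275. 200.] -52 [275. 186.] -46 [275. 171.] -40 [275. 157.] -34 [275. 142.] -28 [275. 128.] -22 [275. 114.] -16 [275. 101.]
```

All three balls are in the tray. The scoop droops about -34°, which suits the next pass, so back to the bin's right half.

Call:
{"api": "apply_moves", "payload": {"series": [{"jaw": 0.85,"dx": -30,"dy": 6,"dz": 0,"turn": 0},{"jaw": 0.85,"dx": -70,"dy": 13,"dz": 0,"turn": 0},{"jaw": 0.85,"dx": -110,"dy": 21,"dz": 0,"turn": 0},{"jaw": 0.85,"dx": -150,"dy": 29,"dz": 0,"turn": 0},{"jaw": 0.85,"dx": -190,"dy": 36,"dz": 0,"turn": 0}]}}

```text
time: 38.42
tool_pos: [0.4863, 0.0416, 0.1772]
tool_rot: [0.0, 0.731, -0.683, -0.0]
contact_force: [0.3, 0.8, -0.6]
gripper_width: 0.172
grasp_force: 59.1
```

Call:
{"api": "apply_moves", "payload": {"series": [{"jaw": 0.85,"dx": -40,"dy": 8,"dz": 0,"turn": -0.12},{"jaw": 0.85,"dx": -80,"dy": 15,"dz": 0,"turn": -0.24},{"jaw": 0.85,"dx": -120,"dy": 23,"dz": 0,"turn": -0.36},{"jaw": 0.85,"dx": -160,"dy": 31,"dz": 0,"turn": -0.48},{"jaw": 0.85,"dx": -200,"dy": 38,"dz": 0,"turn": -0.6}]}}

```text
time: 38.83
tool_pos: [0.4344, 0.2387, 0.1774]
tool_rot: [0.0, 0.901, -0.433, -0.0]
contact_force: [1.3, -0.5, -1.1]
gripper_width: 0.175
grasp_force: 59.1
```

Call:
{"api": "apply_moves", "payload": {"series": [{"jaw": 0.85,"dx": -20,"dy": -10,"dz": 0,"turn": -0.12},{"jaw": 0.85,"dx": -35,"dy": -18,"dz": 0,"turn": -0.24},{"jaw": 0.85,"dx": -45,"dy": -22,"dz": 0,"turn": -0.36},{"jaw": 0.85,"dx": -55,"dy": -27,"dz": 0,"turn": -0.48},{"jaw": 0.85,"dx": -55,"dy": -27,"dz": 0,"turn": -0.6}]}}

```text
time: 39.25
tool_pos: [0.4218, 0.2985, 0.1771]
tool_rot: [0.0, 0.989, -0.146, -0.001]
contact_force: [0.2, 0.1, -1.0]
gripper_width: 0.177
grasp_force: 59.1
```

Call:
{"api": "apply_moves", "payload": {"series": [{"jaw": 0.85,"dx": 0,"dy": 0,"dz": 0,"turn": -0.12},{"jaw": 0.85,"dx": 0,"dy": 0,"dz": 0,"turn": -0.15},{"jaw": 0.85,"dx": 0,"dy": 0,"dz": 0,"turn": -0.15}]}}

```text
time: 39.5
tool_pos: [0.4223, 0.2969, 0.1771]
tool_rot: [0.0, 0.997, -0.075, -0.001]
contact_force: [-0.0, 0.2, -0.6]
gripper_width: 0.175
grasp_force: 59.1
```

```bash
python3 - <<'E'
from h import *
w=frame("wrist"); st=state(); print(st["tool_pos"],psi()[0],st["grasp_force"]); liprow(w); print(balls(w))
print([(round(d["conf"],2),[int(v) for v in d["extent"]]) for d in look(w,"scoop")])
go(.4207,.2962,.111,-.148,False); see("bin",[w],[.533,.3035,0,[-.148]],0.)
see("jar",[w],[.42,.15,0,[0]],0.)
E
```

```text
[0.42238108 0.29685529 0.17720524] -0.1522099909379506 59.11954164505005
lip row 146 to 163 pitch -35.5 lip at [0.4713 0.2894 0.1027]
  lip in bin [-58.9 -23.2]
[[0.91, -9.0, -17.0], [0.86, -6.0, -39.0], [0.75, 46.0, -24.0], [0.54, 65.0, -21.0]]
[(0.63, [216, 143, 336, 358])]
to [0.421 0.296 0.111] d [-1.6  0.9 66.5] turn -0.004
bin [ 0.5348  0.3037  0.     -0.1495] cost 0.035
jar [ 0.4208  0.1518  0.     -0.1016] cost 0.131
```

Call:
{"api": "apply_moves", "payload": {"series": [{"jaw": 0.85,"dx": 0,"dy": 1,"dz": 35,"turn": 0},{"jaw": 0.85,"dx": 0,"dy": 1,"dz": 66,"turn": 0},{"jaw": 0.85,"dx": 8,"dy": 1,"dz": 80,"turn": 0},{"jaw": 0.85,"dx": 20,"dy": 1,"dz": 86,"turn": 0},{"jaw": 0.85,"dx": 32,"dy": 1,"dz": 92,"turn": 0}]}}

```text
time: 40.17
tool_pos: [0.4534, 0.2908, 0.0842]
tool_rot: [0.001, 0.997, -0.076, -0.001]
contact_force: [0.4, -0.2, -0.7]
gripper_width: 0.178
grasp_force: 59.1
```

Call:
{"api": "apply_moves", "payload": {"series": [{"jaw": 0.85,"dx": 7,"dy": 0,"dz": 3,"turn": 0},{"jaw": 0.85,"dx": 16,"dy": 0,"dz": 3,"turn": 0},{"jaw": 0.85,"dx": 25,"dy": 0,"dz": 3,"turn": 0},{"jaw": 0.85,"dx": 34,"dy": 0,"dz": 3,"turn": 0},{"jaw": 0.85,"dx": 43,"dy": 0,"dz": 3,"turn": 0}]}}

```text
time: 40.58
tool_pos: [0.4978, 0.285, 0.0838]
tool_rot: [-0.0, 0.997, -0.075, 0.001]
contact_force: [-0.5, -0.2, -1.0]
gripper_width: 0.172
grasp_force: 59.1
```

```bash
cat > b.py <<'E'
from h import *
w=frame("wrist"); st=state(); tp=st["tool_pos"]; print(tp,st["contact_force"],st["grasp_force"]); liprow(w); print(balls(w)); print(balls(frame("top")))
Q=tp[:2]-[.533,.3037]; c,s=np.cos(-.148),np.sin(-.148); print("tcp in bin",(np.array([c*Q[0]+s*Q[1],-s*Q[0]+c*Q[1]])*1e3).round(1))
E
python3 b.py
```

```text
[0.49933446 0.28466314 0.08405752] [ 0.16369335 -1.58015839 -0.65042847] 59.05316233634949
lip row 146 to 165 pitch -36.5 lip at [0.5465 0.2775 0.0087]
  lip in bin [ 17.2 -23.9]
[[0.91, 64.0, -19.0], [0.83, 26.0, -16.0], [0.8, 45.0, -25.0], [0.62, 26.0, -40.0]]
[[0.61, 32.0, -43.0], [0.59, 74.0, -570.0], [0.52, 98.0, -597.0], [0.46, 69.0, -28.0]]
tcp in bin [-30.5 -23.8]
```

Call:
{"api": "apply_moves", "payload": {"series": [{"jaw": 0.85,"dx": 9,"dy": 0,"dz": 2,"turn": 0},{"jaw": 0.85,"dx": 18,"dy": 0,"dz": 2,"turn": 0},{"jaw": 0.85,"dx": 27,"dy": 0,"dz": 2,"turn": 0},{"jaw": 0.85,"dx": 36,"dy": 0,"dz": 2,"turn": 0},{"jaw": 0.85,"dx": 44,"dy": 0,"dz": 2,"turn": 0}]}}

```text
time: 41.2
tool_pos: [0.5411, 0.278, 0.081]
tool_rot: [0.0, 0.997, -0.076, -0.0]
contact_force: [-2.4, 1.2, -0.4]
gripper_width: 0.18
grasp_force: 59.1
```

```bash
python3 b.py
```

```text
[0.54232213 0.27773154 0.08115587] [-0.23632158 -1.03272449 -1.74110944] 59.155070185661316
lip row 0 to 40 pitch 35.5 lip at [0.6544 0.2606 0.1227]
  lip in bin [126.4 -24.7]
[[0.83, 55.0, -6.0], [0.77, 68.0, -47.0], [0.75, 67.0, -27.0], [0.59, 77.0, -11.0]]
[[0.64, 99.0, -595.0], [0.62, 188.0, -314.0], [0.55, 61.0, -32.0], [0.5, 76.0, -570.0], [0.47, 59.0, -13.0]]
tcp in bin [ 13.  -24.3]
```

Call:
{"api": "apply_moves", "payload": {"series": [{"jaw": 0.85,"dx": 3,"dy": 0,"dz": 1,"turn": 0},{"jaw": 0.83,"dx": 5,"dy": 0,"dz": 1,"turn": 0},{"jaw": 0.825,"dx": -3,"dy": 0,"dz": 6,"turn": 0},{"jaw": 0.825,"dx": -12,"dy": 0,"dz": 12,"turn": 0},{"jaw": 0.825,"dx": -20,"dy": 0,"dz": 18,"turn": 0}]}}

```text
time: 41.82
tool_pos: [0.5223, 0.2816, 0.0654]
tool_rot: [-0.001, 0.997, -0.075, 0.003]
contact_force: [1.3, -1.5, 5.0]
gripper_width: 0.177
grasp_force: 50.3
```

Call:
{"api": "apply_moves", "payload": {"series": [{"jaw": 0.825,"dx": -8,"dy": 0,"dz": 7,"turn": 0},{"jaw": 0.825,"dx": -14,"dy": 0,"dz": 14,"turn": 0},{"jaw": 0.825,"dx": -19,"dy": 0,"dz": 20,"turn": 0},{"jaw": 0.825,"dx": -23,"dy": 0,"dz": 26,"turn": 0},{"jaw": 0.825,"dx": -25,"dy": 0,"dz": 30,"turn": 0}]}}

```text
time: 42.23
tool_pos: [0.4949, 0.2856, 0.0342]
tool_rot: [-0.0, 0.997, -0.075, 0.0]
contact_force: [-5.6, -0.0, 8.1]
gripper_width: 0.178
grasp_force: 50.7
```

```bash
python3 b.py
```

```text
[0.49431858 0.28561192 0.03333971] [-4.98564982  1.31411975  7.16131079] 50.73045015335083
lip row 77 to 178 pitch -5.0 lip at [ 0.5881  0.2714 -0.0019]
  lip in bin [ 59.3 -23.8]
[[0.94, 68.0, -47.0], [0.85, 58.0, -3.0], [0.67, 78.0, -9.0], [0.6, 68.0, -27.0]]
[[0.64, 118.0, -568.0], [0.55, 81.0, -16.0], [0.39, 53.0, -13.0], [0.37, 76.0, -573.0]]
tcp in bin [-35.6 -23.6]
```

Call:
{"api": "apply_moves", "payload": {"series": [{"jaw": 0.825,"dx": 3,"dy": 0,"dz": 1,"turn": 0},{"jaw": 0.825,"dx": 6,"dy": 0,"dz": 2,"turn": 0},{"jaw": 0.825,"dx": 9,"dy": 0,"dz": 2,"turn": 0},{"jaw": 0.825,"dx": 10,"dy": 0,"dz": 2,"turn": 0}]}}

```text
time: 42.77
tool_pos: [0.5035, 0.2849, 0.0325]
tool_rot: [-0.001, 0.997, -0.075, -0.002]
contact_force: [-13.5, 1.4, 13.1]
gripper_width: 0.174
grasp_force: 51.4
```

```bash
python3 b.py
```

```text
[0.50354346 0.28488036 0.03254571] [-11.89436769   1.32553078  12.56848492] 51.3214910030365
lip row 89 to 176 pitch -11.0 lip at [ 0.5902  0.2717 -0.0122]
  lip in bin [ 61.3 -23.2]
[[0.96, 61.0, -3.0], [0.9, 70.0, -28.0], [0.56, 70.0, -49.0]]
[[0.62, 82.0, -15.0], [0.54, 57.0, -12.0], [0.37, 119.0, -565.0], [0.37, 101.0, -600.0]]
tcp in bin [-26.4 -23. ]
```

Call:
{"api": "apply_moves", "payload": {"series": [{"jaw": 0.818,"dx": -2,"dy": 0,"dz": 0,"turn": 0},{"jaw": 0.817,"dx": -2,"dy": 0,"dz": 1,"turn": 0},{"jaw": 0.817,"dx": -2,"dy": 0,"dz": 3,"turn": 0},{"jaw": 0.817,"dx": -1,"dy": 0,"dz": 4,"turn": 0},{"jaw": 0.817,"dx": -1,"dy": 0,"dz": 5,"turn": 0}]}}

```text
time: 43.38
tool_pos: [0.5035, 0.2848, 0.03]
tool_rot: [-0.0, 0.997, -0.075, -0.002]
contact_force: [-14.8, -3.5, 28.9]
gripper_width: 0.184
grasp_force: 21.7
```

```bash
python3 b.py
```

```text
[0.50354862 0.2847336  0.03001802] [-15.59072423  -2.70830509  26.03411646] 21.22816801071167
lip row 88 to 176 pitch -10.5 lip at [ 0.5909  0.2715 -0.014 ]
  lip in bin [ 62.  -23.3]
[[0.94, 61.0, -2.0], [0.75, 79.0, -11.0], [0.73, 69.0, -28.0], [0.68, 69.0, -48.0]]
[[0.57, 64.0, -32.0]]
tcp in bin [-26.3 -23.1]
```

Call:
{"api": "apply_moves", "payload": {"series": [{"jaw": 0.816,"dx": -1,"dy": 0,"dz": 1,"turn": 0},{"jaw": 0.816,"dx": -3,"dy": 0,"dz": 2,"turn": 0},{"jaw": 0.816,"dx": -5,"dy": 0,"dz": 3,"turn": 0},{"jaw": 0.816,"dx": -6,"dy": 0,"dz": 4,"turn": 0},{"jaw": 0.816,"dx": -7,"dy": 0,"dz": 5,"turn": 0}]}}

```text
time: 44.0
tool_pos: [0.4991, 0.2856, 0.0243]
tool_rot: [-0.001, 0.997, -0.075, 0.002]
contact_force: [-4.1, -1.4, 14.4]
gripper_width: 0.186
grasp_force: 16.8
```

```bash
python3 b.py
```

```text
[0.49874734 0.2855746  0.02394146] [-4.62941481 -1.01152151 14.81069091] 16.825708150863647
lip row 84 to 182 pitch -8.0 lip at [ 0.5891  0.2719 -0.0161]
  lip in bin [ 60.2 -23.2]
[[0.84, 79.0, -10.0], [0.83, 67.0, -50.0], [0.8, 59.0, -2.0], [0.66, 67.0, -28.0]]
[[0.61, 56.0, -8.0], [0.56, 60.0, -31.0], [0.53, 118.0, -572.0], [0.41, 80.0, -19.0]]
tcp in bin [-31.2 -23. ]
```

Call:
{"api": "apply_moves", "payload": {"series": [{"jaw": 0.816,"dx": -1,"dy": 0,"dz": 1,"turn": 0},{"jaw": 0.816,"dx": -2,"dy": 0,"dz": 2,"turn": 0},{"jaw": 0.816,"dx": -4,"dy": 0,"dz": 3,"turn": 0},{"jaw": 0.816,"dx": -5,"dy": 0,"dz": 4,"turn": 0}]}}

```text
time: 44.53
tool_pos: [0.494, 0.2862, 0.0192]
tool_rot: [-0.001, 0.997, -0.075, 0.002]
contact_force: [-1.9, 0.2, 9.6]
gripper_width: 0.18
grasp_force: 16.8
```

```bash
python3 b.py; python3 - <<'E'
from h import *
w=frame("wrist"); print([(round(d["conf"],2),[int(v) for v in d["extent"]]) for d in look(w,"ball0")],[(round(d["conf"],2),[int(v) for v in d["extent"]]) for d in look(w,"scoop")])
cv2.imwrite("pics/w13.png",np.hstack([w["pixels"][:300,100:440],cv2.resize(frame("scene")["pixels"][240:350,270:410],(382,300))])[:,:,::-1])
E
```

```text
[0.4936494  0.28621561 0.01886005] [-2.89597523 -0.40094648  8.78846992] 16.776624619960785
lip row 46 to 145 pitch 10.0 lip at [0.6005 0.27   0.0104]
  lip in bin [ 71.7 -23.4]
[[0.91, 28.0, -9.0], [0.7, 10.0, -27.0], [0.66, 61.0, -49.0]]
[[0.61, 73.0, -568.0], [0.58, 120.0, -568.0], [0.56, 15.0, -19.0], [0.56, 83.0, -12.0], [0.44, 60.0, -45.0]]
tcp in bin [-36.3 -23.1]
[(0.94, [228, 3, 274, 43]), (0.9, [308, 42, 354, 88]), (0.88, [224, 130, 269, 175]), (0.56, [265, 146, 308, 189])] [(0.87, [200, 41, 350, 361])]
```

Call:
{"api": "apply_moves", "payload": {"series": [{"jaw": 0.85,"dx": 0,"dy": 0,"dz": -1,"turn": 0},{"jaw": 0.85,"dx": 4,"dy": 3,"dz": -2,"turn": 0},{"jaw": 0.85,"dx": 8,"dy": 3,"dz": -2,"turn": 0},{"jaw": 0.85,"dx": 12,"dy": 3,"dz": -2,"turn": 0},{"jaw": 0.85,"dx": 13,"dy": 3,"dz": -2,"turn": 0}]}}

```text
time: 45.35
tool_pos: [0.5042, 0.2808, 0.0194]
tool_rot: [-0.0, 0.997, -0.076, -0.001]
contact_force: [-8.4, 1.2, 9.2]
gripper_width: 0.184
grasp_force: 59.5
```

```bash
python3 b.py; python3 - <<'E'
from h import *
w=frame("wrist"); print([(round(d["conf"],2),[int(v) for v in d["extent"]]) for d in look(w,"ball0")],[(round(d["conf"],2),[int(v) for v in d["extent"]]) for d in look(w,"scoop")])
E
```

```text
[0.50420553 0.28080275 0.01939625] [-4.82372774  1.50363208  6.22122674] 59.468902945518494
lip row 46 to 144 pitch 9.5 lip at [0.6107 0.2646 0.01  ]
  lip in bin [ 82.6 -27.2]
[[0.83, 22.0, -32.0], [0.75, 55.0, -43.0], [0.67, 28.0, -14.0]]
[[0.63, 40.0, -34.0], [0.58, 99.0, -596.0], [0.56, 120.0, -566.0], [0.55, 23.0, -31.0], [0.51, 74.0, -568.0]]
tcp in bin [-25.1 -26.9]
[(0.89, [264, 147, 306, 190]), (0.88, [225, 134, 269, 176]), (0.78, [225, 12, 270, 51]), (0.67, [286, 114, 328, 155])] [(0.9, [200, 41, 352, 359])]
```

Call:
{"api": "apply_moves", "payload": {"series": [{"jaw": 0.85,"dx": 3,"dy": 0,"dz": 0,"turn": 0},{"jaw": 0.85,"dx": 6,"dy": 0,"dz": -2,"turn": 0},{"jaw": 0.85,"dx": 9,"dy": 0,"dz": -5,"turn": 0},{"jaw": 0.85,"dx": 11,"dy": 0,"dz": -7,"turn": 0},{"jaw": 0.85,"dx": 11,"dy": 0,"dz": -7,"turn": 0}]}}

```text
time: 46.12
tool_pos: [0.5164, 0.2785, 0.0259]
tool_rot: [0.0, 0.997, -0.076, 0.0]
contact_force: [0.7, 0.1, -2.3]
gripper_width: 0.175
grasp_force: 58.4
```

```bash
python3 b.py; python3 - <<'E'
from h import *
w=frame("wrist"); print([(round(d["conf"],2),[int(v) for v in d["extent"]]) for d in look(w,"ball0")],[(round(d["conf"],2),[int(v) for v in d["extent"]]) for d in look(w,"scoop")])
E
```

```text
[0.51605894 0.27857407 0.02577241] [ 0.0992683   0.18015723 -2.68804072] 58.41791331768036
lip row 52 to 137 pitch 7.0 lip at [0.6208 0.2626 0.0117]
  lip in bin [ 92.9 -27.7]
[[0.93, 51.0, -43.0], [0.72, 99.0, -14.0], [0.58, 33.0, -32.0]]
[[0.59, 96.0, -20.0], [0.5, 30.0, -37.0], [0.47, 74.0, -569.0], [0.42, 52.0, -40.0]]
tcp in bin [-13.1 -27.3]
[(0.98, [225, 133, 271, 174]), (0.78, [225, 20, 271, 63]), (0.69, [265, 148, 307, 190]), (0.58, [285, 113, 326, 157])] [(0.8, [198, 43, 350, 361])]
```

Call:
{"api": "apply_moves", "payload": {"series": [{"jaw": 0.85,"dx": 2,"dy": 0,"dz": 0,"turn": 0},{"jaw": 0.85,"dx": 4,"dy": 0,"dz": 0,"turn": 0},{"jaw": 0.85,"dx": 6,"dy": 0,"dz": 0,"turn": 0},{"jaw": 0.85,"dx": 6,"dy": 0,"dz": 0,"turn": 0}]}}

```text
time: 46.8
tool_pos: [0.5184, 0.2786, 0.0256]
tool_rot: [0.0, 0.997, -0.076, -0.004]
contact_force: [-14.2, 1.6, 6.1]
gripper_width: 0.173
grasp_force: 59.6
```

```bash
python3 b.py; python3 - <<'E'
from h import *
w=frame("wrist"); print([(round(d["conf"],2),[int(v) for v in d["extent"]]) for d in look(w,"ball0")],[(round(d["conf"],2),[int(v) for v in d["extent"]]) for d in look(w,"scoop")])
E
```

```text
[0.51838971 0.27857475 0.02561358] [-13.45080639   1.32380612   4.90210949] 59.55175280570984
lip row 45 to 97 pitch 9.5 lip at [0.6249 0.2624 0.0162]
  lip in bin [ 97.  -27.3]
[[0.94, 34.0, -32.0], [0.91, 52.0, -43.0], [0.8, 42.0, -13.0], [0.6, 67.0, -13.0]]
[[0.62, 101.0, -599.0], [0.58, 67.0, -16.0]]
tcp in bin [-10.7 -27. ]
[(0.82, [226, 90, 270, 133]), (0.81, [226, 137, 269, 176]), (0.79, [264, 147, 306, 188]), (0.74, [284, 111, 327, 153]), (0.72, [446, 0, 560, 156])] [(0.67, [201, 41, 350, 361]), (0.35, [70, 0, 363, 362])]
```

All four remaining balls are in the scoop. Carrying them the same way.

Call:
{"api": "apply_moves", "payload": {"series": [{"jaw": 0.85,"dx": -1,"dy": 0,"dz": -8,"turn": 0},{"jaw": 0.85,"dx": -3,"dy": 0,"dz": -30,"turn": 0},{"jaw": 0.85,"dx": -4,"dy": 0,"dz": -62,"turn": 0},{"jaw": 0.85,"dx": -4,"dy": 0,"dz": -95,"turn": 0},{"jaw": 0.85,"dx": -3,"dy": 4,"dz": -120,"turn": 0}]}}

```text
time: 47.57
tool_pos: [0.5193, 0.2752, 0.1493]
tool_rot: [-0.001, 0.997, -0.075, 0.002]
contact_force: [1.6, 0.4, -2.0]
gripper_width: 0.174
grasp_force: 58.8
```

Call:
{"api": "apply_moves", "payload": {"series": [{"jaw": 0.85,"dx": 2,"dy": 10,"dz": -3,"turn": 0},{"jaw": 0.85,"dx": 5,"dy": 26,"dz": -3,"turn": 0},{"jaw": 0.85,"dx": 10,"dy": 46,"dz": -3,"turn": 0},{"jaw": 0.85,"dx": 15,"dy": 70,"dz": -3,"turn": 0},{"jaw": 0.85,"dx": 20,"dy": 96,"dz": -3,"turn": 0}]}}

```text
time: 47.98
tool_pos: [0.5231, 0.1753, 0.1478]
tool_rot: [0.0, 0.997, -0.075, -0.001]
contact_force: [0.3, -0.8, -2.4]
gripper_width: 0.179
grasp_force: 58.7
```

Call:
{"api": "apply_moves", "payload": {"series": [{"jaw": 0.85,"dx": 5,"dy": 26,"dz": 0,"turn": 0},{"jaw": 0.85,"dx": 11,"dy": 52,"dz": 0,"turn": 0},{"jaw": 0.85,"dx": 16,"dy": 78,"dz": 0,"turn": 0},{"jaw": 0.85,"dx": 21,"dy": 104,"dz": 0,"turn": 0},{"jaw": 0.85,"dx": 27,"dy": 130,"dz": 0,"turn": 0}]}}

```text
time: 48.4
tool_pos: [0.5299, 0.0422, 0.1477]
tool_rot: [0.0, 0.997, -0.076, -0.001]
contact_force: [0.4, -0.6, -1.3]
gripper_width: 0.172
grasp_force: 58.8
```

Call:
{"api": "apply_moves", "payload": {"series": [{"jaw": 0.85,"dx": 5,"dy": 26,"dz": 0,"turn": 0},{"jaw": 0.85,"dx": 11,"dy": 52,"dz": 0,"turn": 0},{"jaw": 0.85,"dx": 16,"dy": 78,"dz": 0,"turn": 0},{"jaw": 0.85,"dx": 21,"dy": 104,"dz": 0,"turn": 0},{"jaw": 0.85,"dx": 27,"dy": 128,"dz": 0,"turn": 0}]}}

```text
time: 48.82
tool_pos: [0.5372, -0.0886, 0.1477]
tool_rot: [0.0, 0.997, -0.076, -0.001]
contact_force: [0.4, 0.2, -2.6]
gripper_width: 0.174
grasp_force: 58.7
```

Call:
{"api": "apply_moves", "payload": {"series": [{"jaw": 0.85,"dx": 4,"dy": 22,"dz": 0,"turn": 0},{"jaw": 0.85,"dx": 8,"dy": 42,"dz": 0,"turn": 0},{"jaw": 0.85,"dx": 11,"dy": 59,"dz": 0,"turn": 0},{"jaw": 0.85,"dx": 14,"dy": 73,"dz": 0,"turn": 0},{"jaw": 0.85,"dx": 16,"dy": 82,"dz": 0,"turn": 0}]}}

```text
time: 49.23
tool_pos: [0.541, -0.1718, 0.148]
tool_rot: [0.0, 0.997, -0.076, -0.001]
contact_force: [-0.6, 0.3, -1.4]
gripper_width: 0.179
grasp_force: 58.7
```

Call:
{"api": "apply_moves", "payload": {"series": [{"jaw": 0.85,"dx": 1,"dy": 3,"dz": 0,"turn": 0.03},{"jaw": 0.85,"dx": 1,"dy": 3,"dz": 0,"turn": 0.1},{"jaw": 0.85,"dx": 1,"dy": 3,"dz": 0,"turn": 0.19},{"jaw": 0.85,"dx": 1,"dy": 3,"dz": 0,"turn": 0.3},{"jaw": 0.85,"dx": 1,"dy": 3,"dz": 0,"turn": 0.41}]}}

```text
time: 49.65
tool_pos: [0.5419, -0.173, 0.1484]
tool_rot: [-0.0, 0.96, -0.279, -0.0]
contact_force: [0.2, 0.3, -3.1]
gripper_width: 0.179
grasp_force: 58.8
```

Call:
{"api": "apply_moves", "payload": {"series": [{"jaw": 0.85,"dx": 0,"dy": 0,"dz": 0,"turn": 0.11},{"jaw": 0.85,"dx": 0,"dy": 0,"dz": 0,"turn": 0.22},{"jaw": 0.85,"dx": 0,"dy": 0,"dz": 0,"turn": 0.33},{"jaw": 0.85,"dx": 0,"dy": 0,"dz": 0,"turn": 0.44},{"jaw": 0.85,"dx": 0,"dy": 0,"dz": 0,"turn": 0.55}]}}

```text
time: 50.07
tool_pos: [0.542, -0.1729, 0.1484]
tool_rot: [-0.0, 0.848, -0.529, -0.0]
contact_force: [0.1, -0.3, -2.9]
gripper_width: 0.181
grasp_force: 58.8
```

Call:
{"api": "apply_moves", "payload": {"series": [{"jaw": 0.85,"dx": 0,"dy": 0,"dz": 0,"turn": 0.11},{"jaw": 0.85,"dx": 0,"dy": 0,"dz": 0,"turn": 0.22},{"jaw": 0.85,"dx": 0,"dy": 0,"dz": 0,"turn": 0.32},{"jaw": 0.85,"dx": 0,"dy": 0,"dz": 0,"turn": 0.37},{"jaw": 0.85,"dx": 0,"dy": 0,"dz": 0,"turn": 0.39}]}}

```text
time: 50.48
tool_pos: [0.542, -0.1729, 0.1485]
tool_rot: [-0.0, 0.731, -0.682, -0.0]
contact_force: [1.5, -0.3, -2.1]
gripper_width: 0.177
grasp_force: 58.8
```

```bash
python3 p.py; python3 - <<'E'
from h import *
w=frame("wrist"); t=frame("top"); s=frame("scene")
for f in(w,t,s): see("tray",[f],[.547,-.282,.006,[1.65]],.006)
go(.5383,-.1718,.128,-1.50,False)
print(balls(t),balls(s))
E
```

```text
[ 0.5420357  -0.17293981  0.14856279] -1.5017809816071435 [-0.11441783  0.66940353 -1.28544539] 58.750001192092896
lip row 46 to 81 pitch 9.0 lip at [ 0.5494 -0.2801  0.1382]
  lip in bin [ 102.3 -575. ]
[(0.92, [229, 141, 270, 181]), (0.91, [286, 114, 326, 152]), (0.91, [271, 147, 311, 188]), (0.51, [275, 39, 282, 42]), (0.49, [201, 46, 353, 357])] [(0.68, [203, 43, 354, 360]), (0.38, [237, 2, 322, 45])]
tray [ 0.5522 -0.3617  0.006   1.6318] cost 0.03
tray [ 0.5269 -0.2998  0.006   1.8513] cost 0.701
tray [ 0.5494 -0.2791  0.006   1.6371] cost 0.095
to [ 0.538 -0.172  0.128] d [-1.7  3.8 21. ] turn -0.001
[] []
```

Call:
{"api": "apply_moves", "payload": {"series": [{"jaw": 0.85,"dx": -1,"dy": 2,"dz": 8,"turn": 0},{"jaw": 0.85,"dx": -1,"dy": 4,"dz": 16,"turn": 0},{"jaw": 0.84,"dx": -1,"dy": 4,"dz": 20,"turn": 0},{"jaw": 0.825,"dx": -1,"dy": 4,"dz": 20,"turn": 0},{"jaw": 0.82,"dx": -1,"dy": 4,"dz": 20,"turn": 0}]}}

```text
time: 51.45
tool_pos: [0.5375, -0.1723, 0.1281]
tool_rot: [0.0, 0.731, -0.682, -0.001]
contact_force: [-0.5, -0.3, -2.7]
gripper_width: 0.179
grasp_force: 34.3
```

Call:
{"api": "apply_moves", "payload": {"series": [{"jaw": 0.817,"dx": 0,"dy": 0,"dz": 0,"turn": 0},{"jaw": 0.815,"dx": 0,"dy": 0,"dz": 0,"turn": 0},{"jaw": 0.814,"dx": 0,"dy": 0,"dz": 0,"turn": 0},{"jaw": 0.814,"dx": 0,"dy": 0,"dz": 0,"turn": 0}]}}

```text
time: 51.78
tool_pos: [0.5385, -0.1727, 0.1296]
tool_rot: [-0.0, 0.731, -0.682, 0.001]
contact_force: [0.1, -0.2, -1.5]
gripper_width: 0.188
grasp_force: 5.8
```

Call:
{"api": "apply_moves", "payload": {"series": [{"jaw": 0.8135,"dx": 0,"dy": 0,"dz": 0,"turn": 0},{"jaw": 0.8135,"dx": 0,"dy": 0,"dz": 0,"turn": 0},{"jaw": 0.8135,"dx": 0,"dy": 0,"dz": 0,"turn": 0}]}}

```text
time: 52.03
tool_pos: [0.5384, -0.1728, 0.1296]
tool_rot: [0.0, 0.731, -0.682, 0.001]
contact_force: [-0.8, -0.4, -0.4]
gripper_width: 0.185
grasp_force: 3.8
```

```bash
python3 p.py
```

```text
[ 0.53838624 -0.17278613  0.12954936] -1.5010756158544767 [-0.46595987 -0.79003842 -0.5412608 ] 3.852992355823517
lip row 0 to 0 pitch 37.5 lip at [ 0.5462 -0.2853  0.1751]
  lip in bin [  99.9 -580.6]
[(0.91, [233, 118, 266, 149]), (0.88, [280, 98, 303, 124]), (0.87, [264, 35, 283, 56]), (0.78, [285, 71, 312, 96]), (0.65, [249, 89, 278, 115]), (0.63, [263, 114, 295, 148]), (0.59, [236, 67, 261, 92])] [(0.93, [214, 152, 338, 360])]
```

Call:
{"api": "apply_moves", "payload": {"series": [{"jaw": 0.85,"dx": 0,"dy": 0,"dz": 0,"turn": 0},{"jaw": 0.85,"dx": 0,"dy": 0,"dz": -5,"turn": 0},{"jaw": 0.85,"dx": -5,"dy": 0,"dz": -20,"turn": 0},{"jaw": 0.85,"dx": -15,"dy": 0,"dz": -40,"turn": 0},{"jaw": 0.85,"dx": -25,"dy": 0,"dz": -50,"turn": 0}]}}

```text
time: 52.6
tool_pos: [0.5371, -0.1475, 0.1814]
tool_rot: [-0.001, 0.731, -0.682, 0.001]
contact_force: [-0.1, 0.7, -0.7]
gripper_width: 0.179
grasp_force: 58.5
```

```bash
python3 q.py; python3 - <<'E'
from h import *
print(balls(frame("top")),balls(frame("scene")))
E
```

```text
[ 0.53700507 -0.14718044  0.18014295] -1.49978719592376 [-0.34057418  0.02080761 -1.10864397] 58.56499135494232
tray unseen
w 0.89 px [287.35, 93.3] tray frame mm [44. 11.]
w 0.87 px [255.1, 55.0] tray frame mm [  6. -20.]
w 0.83 px [298.05, 59.0] tray frame mm [10. 21.]
w 0.77 px [289.0, 73.6] tray frame mm [25. 12.]
w 0.59 px [258.05, 95.3] tray frame mm [ 46. -17.]
w 0.58 px [270.25, 67.95] tray frame mm [19. -5.]
w 0.56 px [276.35, 32.05] tray frame mm [-17.   1.]
t 0.7 px [385.45, 182.55] tray frame mm [114. -36.]
t 0.64 px [445.15, 197.65] tray frame mm [-16.   7.]
t 0.4 px [434.75, 205.0] tray frame mm [ 9. 22.]
[(0.95, [213, 150, 335, 360]), (0.42, [268, 24, 286, 40])]
-70 [275. 230.] -64 [275. 215.] -58 [275. 200.] -52 [275. 185.] -46 [275. 171.] -40 [275. 156.] -34 [275. 142.] -28 [275. 128.] -22 [275. 114.] -16 [275. 100.] [[0.59, 99.0, -598.0], [0.5, 79.0, -562.0], [0.45, 74.0, -571.0]] []
```

All 7 balls are in the tray and the bin is empty. Next, the scoop goes back to its mat.

Call:
{"api": "apply_moves", "payload": {"series": [{"jaw": 0.85,"dx": -25,"dy": -8,"dz": 0,"turn": 0},{"jaw": 0.85,"dx": -60,"dy": -19,"dz": 0,"turn": 0},{"jaw": 0.85,"dx": -95,"dy": -31,"dz": 0,"turn": 0},{"jaw": 0.85,"dx": -130,"dy": -42,"dz": 0,"turn": 0},{"jaw": 0.85,"dx": -160,"dy": -52,"dz": 0,"turn": 0}]}}

```text
time: 53.62
tool_pos: [0.5773, 0.0176, 0.179]
tool_rot: [-0.0, 0.731, -0.682, -0.0]
contact_force: [1.3, -0.4, -1.1]
gripper_width: 0.175
grasp_force: 58.5
```

Call:
{"api": "apply_moves", "payload": {"series": [{"jaw": 0.85,"dx": -30,"dy": -10,"dz": 0,"turn": -0.12},{"jaw": 0.85,"dx": -55,"dy": -18,"dz": 0,"turn": -0.24},{"jaw": 0.85,"dx": -75,"dy": -25,"dz": 0,"turn": -0.36},{"jaw": 0.85,"dx": -88,"dy": -29,"dz": 0,"turn": -0.48},{"jaw": 0.85,"dx": -88,"dy": -29,"dz": 0,"turn": -0.6}]}}

```text
time: 54.03
tool_pos: [0.6002, 0.1081, 0.1788]
tool_rot: [-0.0, 0.902, -0.431, -0.0]
contact_force: [-0.2, -0.6, -0.5]
gripper_width: 0.179
grasp_force: 58.6
```

Call:
{"api": "apply_moves", "payload": {"series": [{"jaw": 0.85,"dx": 0,"dy": 0,"dz": 0,"turn": -0.12},{"jaw": 0.85,"dx": 0,"dy": 0,"dz": 0,"turn": -0.24},{"jaw": 0.85,"dx": 0,"dy": 0,"dz": 0,"turn": -0.36},{"jaw": 0.85,"dx": 0,"dy": 0,"dz": 0,"turn": -0.48},{"jaw": 0.85,"dx": 0,"dy": 0,"dz": 0,"turn": -0.6}]}}

```text
time: 54.45
tool_pos: [0.5999, 0.1054, 0.1788]
tool_rot: [0.0, 0.989, -0.147, -0.0]
contact_force: [-0.3, 0.7, -1.0]
gripper_width: 0.178
grasp_force: 58.6
```

Call:
{"api": "apply_moves", "payload": {"series": [{"jaw": 0.85,"dx": 0,"dy": 0,"dz": 0,"turn": -0.12},{"jaw": 0.85,"dx": 0,"dy": 0,"dz": 0,"turn": -0.24},{"jaw": 0.85,"dx": 0,"dy": 0,"dz": 0,"turn": -0.36},{"jaw": 0.85,"dx": 0,"dy": 0,"dz": 0,"turn": -0.38},{"jaw": 0.85,"dx": 0,"dy": 0,"dz": 0,"turn": -0.38}]}}

```text
time: 54.87
tool_pos: [0.5999, 0.1054, 0.1789]
tool_rot: [0.0, 0.999, 0.038, -0.0]
contact_force: [-0.4, -0.4, -0.9]
gripper_width: 0.174
grasp_force: 58.6
```

```bash
python3 - <<'E'
from h import *
w=frame("wrist"); st=state(); print(st["tool_pos"],psi()[0],st["grasp_force"])
print([(round(d["conf"],2),[int(v) for v in d["extent"]]) for d in look(w,"scoop")])
see("mat",[w],[.6125,.1067,0,[.066]],0.); see("bottle",[w],[.678,-.024,0,[0]],0.); see("jar",[w],[.421,.15,0,[0]],0.)
a,_=psi();tp=st["tool_pos"]
for dg in range(-44,-26,3):
    th=np.radians(dg); x=.100*np.cos(th)+.055*np.sin(th); z=.100*np.sin(th)-.055*np.cos(th); P=tp+[x*np.cos(a),x*np.sin(a),z+.0283]
    print(dg,proj(w,P)[0,1].round(0),P.round(3),end=" ")
go(.6002,.1062,.0875,.08,False)
E
```

```text
[0.59987435 0.10540102 0.17887203] 0.07631630346673979 58.6136394739151
[(0.8, [215, 153, 337, 359])]
mat [0.6127 0.1071 0.     0.0558] cost 0.601
bottle [ 0.6772 -0.0247  0.     -0.0304] cost 0.072
jar unseen
-44 167.0 [0.634 0.108 0.098] -41 159.0 [0.639 0.108 0.1  ] -38 152.0 [0.645 0.109 0.102] -35 145.0 [0.65  0.109 0.105] -32 138.0 [0.655 0.11  0.108] -29 131.0 [0.66  0.11  0.111] to [0.6   0.106 0.088] d [ 0.4 -0.7 91.5] turn -0.002
```

Call:
{"api": "apply_moves", "payload": {"series": [{"jaw": 0.85,"dx": 0,"dy": 0,"dz": 35,"turn": 0},{"jaw": 0.85,"dx": 0,"dy": 0,"dz": 70,"turn": 0},{"jaw": 0.85,"dx": 0,"dy": 0,"dz": 90,"turn": 0},{"jaw": 0.825,"dx": 0,"dy": 0,"dz": 95,"turn": 0},{"jaw": 0.825,"dx": -4,"dy": 0,"dz": 98,"turn": 0}]}}

```text
time: 55.53
tool_pos: [0.5952, 0.1051, 0.0796]
tool_rot: [0.0, 0.999, 0.039, -0.001]
contact_force: [0.0, 0.0, -1.0]
gripper_width: 0.179
grasp_force: 55.9
```

Call:
{"api": "apply_moves", "payload": {"series": [{"jaw": 0.825,"dx": -7,"dy": 0,"dz": 3,"turn": 0},{"jaw": 0.825,"dx": -14,"dy": 0,"dz": 7,"turn": 0},{"jaw": 0.825,"dx": -22,"dy": 0,"dz": 12,"turn": 0},{"jaw": 0.825,"dx": -30,"dy": 0,"dz": 18,"turn": 0},{"jaw": 0.825,"dx": -37,"dy": 0,"dz": 25,"turn": 0}]}}

```text
time: 55.95
tool_pos: [0.562, 0.1024, 0.0622]
tool_rot: [0.0, 0.999, 0.039, 0.004]
contact_force: [-8.1, -0.3, 19.1]
gripper_width: 0.18
grasp_force: 56.4
```

Call:
{"api": "apply_moves", "payload": {"series": [{"jaw": 0.825,"dx": -6,"dy": 0,"dz": 7,"turn": 0},{"jaw": 0.825,"dx": -11,"dy": 0,"dz": 13,"turn": 0},{"jaw": 0.82,"dx": -15,"dy": 0,"dz": 19,"turn": 0},{"jaw": 0.82,"dx": -17,"dy": 0,"dz": 23,"turn": 0},{"jaw": 0.82,"dx": -17,"dy": 0,"dz": 24,"turn": 0}]}}

```text
time: 56.37
tool_pos: [0.5416, 0.101, 0.034]
tool_rot: [0.0, 0.999, 0.04, 0.0]
contact_force: [-5.3, 0.3, 7.2]
gripper_width: 0.181
grasp_force: 33.5
```

```bash
python3 p.py
```

```text
[0.5418355  0.10096711 0.03409606] 0.07902226558506364 [-4.28822335 -0.32295118  6.32674367] 33.56372773647308
lip row 82 to 179 pitch -8.0 lip at [ 0.6329  0.1082 -0.006 ]
  lip in bin [ 127.6 -178.6]
[] [(0.62, [205, 80, 346, 360])]
```

Call:
{"api": "apply_moves", "payload": {"series": [{"jaw": 0.816,"dx": 0,"dy": 0,"dz": 0,"turn": 0},{"jaw": 0.81,"dx": 0,"dy": 0,"dz": 0,"turn": 0},{"jaw": 0.8,"dx": 0,"dy": 0,"dz": 0,"turn": 0},{"jaw": 0.75,"dx": 0,"dy": 0,"dz": 0,"turn": 0},{"jaw": 0.6,"dx": 0,"dy": 0,"dz": 0,"turn": 0}]}}

```text
time: 56.93
tool_pos: [0.542, 0.1009, 0.0319]
tool_rot: [-0.0, 0.999, 0.039, 0.0]
contact_force: [0.7, -0.3, 1.1]
gripper_width: 0.375
grasp_force: 0.0
```

Call:
{"api": "apply_moves", "payload": {"series": [{"jaw": 0,"dx": 0,"dy": 0,"dz": 0,"turn": 0},{"jaw": 0,"dx": 0,"dy": 0,"dz": 0,"turn": 0},{"jaw": 0,"dx": 0,"dy": 0,"dz": 0,"turn": 0},{"jaw": 0,"dx": 0,"dy": 0,"dz": 0,"turn": 0},{"jaw": 0,"dx": 0,"dy": 0,"dz": -5,"turn": 0}]}}

```text
time: 57.35
tool_pos: [0.5411, 0.1009, 0.0361]
tool_rot: [0.0, 0.999, 0.039, -0.001]
contact_force: [0.8, -0.7, -0.8]
gripper_width: 0.996
grasp_force: 0.0
```

Call:
{"api": "apply_moves", "payload": {"series": [{"jaw": 0,"dx": 0,"dy": 0,"dz": -40,"turn": 0},{"jaw": 0,"dx": 0,"dy": 0,"dz": -80,"turn": 0},{"jaw": 0,"dx": 0,"dy": 0,"dz": -120,"turn": 0},{"jaw": 0,"dx": 0,"dy": 0,"dz": -160,"turn": 0},{"jaw": 0,"dx": 0,"dy": 0,"dz": -180,"turn": 0}]}}

```text
time: 57.77
tool_pos: [0.5443, 0.1011, 0.224]
tool_rot: [-0.0, 0.999, 0.04, 0.004]
contact_force: [1.1, 0.4, 0.6]
gripper_width: 0.999
grasp_force: 0.0
```

```bash
python3 - <<'E'
from h import *
w=frame("wrist"); st=state(); print(st["tool_pos"],psi()[0],st["gripper_width"])
see("scoop",[w],[.604,.107,.004,[.08]],.004);see("scoop",[w],[.604,.107,.004,[.08]])
see("bottle",[w],[.677,-.0245,0,[0]],0.); see("bottle",[w],[.677,-.0245,0,[0]])
see("jar",[w],[.421,.15,0,[0]],0.); see("jar",[w],[.421,.15,0,[0]])
t=frame("top"); see("jar",[t],[.418,.145,0,[0]],0.)
see("tray",[w],[.547,-.282,.006,[1.65]],.006)
go(.677,-.0245,.10,None)
cv2.imwrite("pics/w14.png",w["pixels"][:,:,::-1])
E
```

```text
[0.54590864 0.10117227 0.22724873] 0.0790807811817913 1.0038529092236714
scoop [0.5981 0.1053 0.004  0.0787] cost 0.081
scoop [0.5976 0.1055 0.0155 0.085 ] cost 0.079
bottle [ 0.6771 -0.0245  0.     -0.0765] cost 0.092
bottle [ 0.6802 -0.0316 -0.0196  0.2688] cost 0.054
jar [ 0.4231  0.1506  0.     -0.0508] cost 0.119
jar [ 0.41    0.1532 -0.0215 -0.2389] cost 0.064
jar unseen
tray [ 0.5482 -0.2925  0.006   1.6913] cost 0.067
to [ 0.677 -0.024  0.1  ] d [125.8 135.7 114.8] turn 0
```

View pics/w14.png

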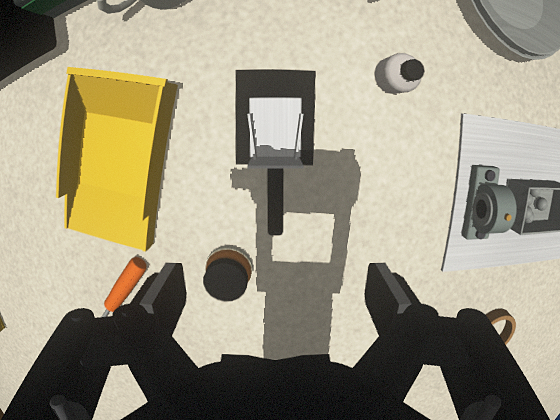

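Wrist view: the scoop lies flat on its mat (275,125), the bin is empty, the balls are in the tray (537,200), the bottle is at (402,72) and the jar at (228,273). Bottle next.

Call:
{"api": "apply_moves", "payload": {"series": [{"jaw": 0,"dx": 40,"dy": 45,"dz": 0,"turn": 0},{"jaw": 0,"dx": 80,"dy": 90,"dz": 20,"turn": 0},{"jaw": 0,"dx": 121,"dy": 135,"dz": 40,"turn": 0},{"jaw": 0,"dx": 121,"dy": 135,"dz": 70,"turn": 0},{"jaw": 0,"dx": 121,"dy": 135,"dz": 90,"turn": 0}]}}

```text
time: 58.68
tool_pos: [0.6741, -0.0239, 0.1356]
tool_rot: [0.001, 0.999, 0.039, 0.003]
contact_force: [0.2, -0.4, 1.1]
gripper_width: 0.998
grasp_force: 0.0
```

```bash
cat > c.py <<'E'
from h import *
import sys
def circ(f,n,r,hs,p0):
    """centre of an upright cylinder from one picture's outline"""
    rr=look(f,n)
    if not rr: print("unseen"); return
    m=cyl(r,hs) if n=="jar" else np.vstack([cyl(22,46),cyl(22,46)*[.8,.8,1]+[0,0,.004],cyl(12,74)])
    a=fit([(f,hreg(rr[0]["region"]))],m,[*p0,0,[0]],0.); print(n,a[0][:2].round(4),"cost",round(a[1],3),"ext",[int(v) for v in rr[0]["extent"]]); return a[0]
w=frame("wrist"); st=state(); print(st["tool_pos"],psi()[0])
n=sys.argv[1]; p=circ(w,n,30,46,[float(v) for v in sys.argv[2:4]])
if p is not None: go(p[0],p[1],float(sys.argv[4]))
E
python3 c.py bottle .677 -.0245 .010
```

```text
[ 0.66981444 -0.02552581  0.12303802] 0.07541153495778737
bottle [ 0.6786 -0.0244] cost 0.062 ext [249, 166, 303, 225]
to [ 0.679 -0.024  0.01 ] d [ 13.1   2.2 113.6] turn 0
```

Call:
{"api": "apply_moves", "payload": {"series": [{"jaw": 0,"dx": 3,"dy": 0,"dz": 10,"turn": 0},{"jaw": 0,"dx": 3,"dy": 0,"dz": 10,"turn": 0},{"jaw": 0,"dx": 3,"dy": 0,"dz": 10,"turn": 0},{"jaw": 0,"dx": 3,"dy": 0,"dz": 10,"turn": 0}]}}

```text
time: 59.12
tool_pos: [0.6739, -0.0201, 0.126]
tool_rot: [0.0, 0.999, 0.04, 0.002]
contact_force: [-0.8, -0.5, 0.1]
gripper_width: 0.997
grasp_force: 0.0
```

```bash
python3 c.py bottle .677 -.0245 .010
```

```text
[ 0.67395541 -0.02017422  0.1261669 ] 0.08011620485644783
bottle [ 0.6784 -0.0244] cost 0.082 ext [254, 167, 309, 230]
to [ 0.678 -0.024  0.01 ] d [  3.7   4.4 116.1] turn 0
```

Call:
{"api": "apply_moves", "payload": {"series": [{"jaw": 0,"dx": 4,"dy": 4,"dz": 40,"turn": 0},{"jaw": 0,"dx": 4,"dy": 4,"dz": 75,"turn": 0},{"jaw": 0,"dx": 4,"dy": 4,"dz": 100,"turn": 0},{"jaw": 0,"dx": 4,"dy": 4,"dz": 114,"turn": 0},{"jaw": 0,"dx": 4,"dy": 4,"dz": 116,"turn": 0}]}}

```text
time: 59.63
tool_pos: [0.6751, -0.024, 0.0046]
tool_rot: [-0.0, 0.999, 0.04, -0.003]
contact_force: [-0.6, -1.0, 0.2]
gripper_width: 1.0
grasp_force: 0.0
```

Call:
{"api": "apply_moves", "payload": {"series": [{"jaw": 0.2,"dx": 0,"dy": 0,"dz": 0,"turn": 0},{"jaw": 0.35,"dx": 0,"dy": 0,"dz": 0,"turn": 0},{"jaw": 0.43,"dx": 0,"dy": 0,"dz": 0,"turn": 0},{"jaw": 0.47,"dx": 0,"dy": 0,"dz": 0,"turn": 0},{"jaw": 0.49,"dx": 0,"dy": 0,"dz": 0,"turn": 0}]}}

```text
time: 60.05
tool_pos: [0.6792, -0.0248, 0.0102]
tool_rot: [0.0, 0.999, 0.039, 0.002]
contact_force: [0.1, 0.5, 4.5]
gripper_width: 0.513
grasp_force: 7.7
```

Call:
{"api": "apply_moves", "payload": {"series": [{"jaw": 0.51,"dx": 0,"dy": 0,"dz": 0,"turn": 0},{"jaw": 0.52,"dx": 0,"dy": 0,"dz": 0,"turn": 0},{"jaw": 0.52,"dx": 0,"dy": 0,"dz": 0,"turn": 0},{"jaw": 0.52,"dx": 0,"dy": 0,"dz": 0,"turn": 0}]}}

```text
time: 60.38
tool_pos: [0.6792, -0.0248, 0.0105]
tool_rot: [0.0, 0.999, 0.04, 0.002]
contact_force: [-0.3, 1.2, 7.5]
gripper_width: 0.495
grasp_force: 55.9
```

Call:
{"api": "apply_moves", "payload": {"series": [{"jaw": 0.52,"dx": 0,"dy": 0,"dz": -20,"turn": 0},{"jaw": 0.52,"dx": 0,"dy": 0,"dz": -55,"turn": 0},{"jaw": 0.52,"dx": 0,"dy": 0,"dz": -95,"turn": 0},{"jaw": 0.52,"dx": 0,"dy": 0,"dz": -130,"turn": 0},{"jaw": 0.52,"dx": 0,"dy": 0,"dz": -150,"turn": 0}]}}

```text
time: 60.8
tool_pos: [0.6796, -0.0249, 0.1638]
tool_rot: [0.001, 0.999, 0.039, 0.004]
contact_force: [0.5, -0.9, -0.3]
gripper_width: 0.499
grasp_force: 55.9
```

Call:
{"api": "apply_moves", "payload": {"series": [{"jaw": 0.52,"dx": -14,"dy": 16,"dz": 0,"turn": 0},{"jaw": 0.52,"dx": -38,"dy": 42,"dz": 0,"turn": 0},{"jaw": 0.52,"dx": -64,"dy": 70,"dz": 0,"turn": 0},{"jaw": 0.52,"dx": -90,"dy": 98,"dz": 0,"turn": 0},{"jaw": 0.52,"dx": -116,"dy": 127,"dz": 0,"turn": 0}]}}

```text
time: 61.22
tool_pos: [0.5707, -0.1611, 0.158]
tool_rot: [0.0, 0.999, 0.04, 0.0]
contact_force: [1.0, -1.1, -1.2]
gripper_width: 0.491
grasp_force: 55.9
```

Call:
{"api": "apply_moves", "payload": {"series": [{"jaw": 0.52,"dx": -26,"dy": 28,"dz": 0,"turn": 0},{"jaw": 0.52,"dx": -52,"dy": 56,"dz": 0,"turn": 0},{"jaw": 0.52,"dx": -78,"dy": 84,"dz": 0,"turn": 0},{"jaw": 0.52,"dx": -98,"dy": 107,"dz": 0,"turn": 0},{"jaw": 0.52,"dx": -111,"dy": 121,"dz": 0,"turn": 0}]}}

```text
time: 61.63
tool_pos: [0.4688, -0.292, 0.1581]
tool_rot: [0.001, 0.999, 0.038, 0.0]
contact_force: [0.2, -0.1, -0.3]
gripper_width: 0.492
grasp_force: 55.9
```

Call:
{"api": "apply_moves", "payload": {"series": [{"jaw": 0.52,"dx": 0,"dy": 0,"dz": 0,"turn": 0},{"jaw": 0.52,"dx": 0,"dy": 0,"dz": 0,"turn": 0},{"jaw": 0.52,"dx": 0,"dy": 0,"dz": 0,"turn": 0}]}}

```text
time: 61.88
tool_pos: [0.4711, -0.2893, 0.1578]
tool_rot: [-0.0, 0.999, 0.04, 0.0]
contact_force: [0.4, 0.5, -0.2]
gripper_width: 0.489
grasp_force: 55.9
```

```bash
cat > st.py <<'E'
from h import *
st=state(); print(st["tool_pos"],psi()[0],st["grasp_force"])
def edges(f,z=.006):
    """plate outline: fit lines to contour points near predicted edges, back to the world"""
    r=look(f,"station_mid"); r=r[0]; cn=np.vstack(cv2.findContours(r["region"].astype(np.uint8),0,1)[0])[:,0]
    cn=cn[(cn[:,0]>3)&(cn[:,0]<556)&(cn[:,1]>3)&(cn[:,1]<416)]
    W=np.array([unproj(f,c,z)[:2] for c in cn]); p=np.array([.547,-.285,.07])
    for k in range(6):
        c,s=np.cos(p[2]),np.sin(p[2]); L=(W-p[:2])@np.array([[c,-s],[s,c]]); tol=.012 if k<3 else .005
        res=[];
        rows=[];b=[];cnt=[]
        for ax,v,lim in((0,.115,.15),(0,-.105,.15),(1,.15,.115),(1,-.15,.105)):
            m=(abs(L[:,ax]-v)<tol)&(abs(L[:,1-ax])<lim-.01); cnt.append(int(m.sum()))
            for q in L[m]:
                rows.append([1,0,-q[1]] if ax==0 else [0,1,q[0]]); b.append(q[ax]-v)
        d=np.linalg.lstsq(np.array(rows),np.array(b),rcond=None)[0]; d=np.clip(d,-.01,.01); p=p+[c*d[0]-s*d[1],s*d[0]+c*d[1],d[2]]
    print("station",p.round(4),"edge pts",cnt,"rms",np.std(b).round(4),"conf",round(r["conf"],2)); return p
for n in("wrist","scene","top"):
    f=frame(n); print(n)
    try: edges(f)
    except Exception as e: print(e)
    see("tray",[f],[.547,-.282,.006,[1.65]],.006)
E
python3 st.py
```

```text
[ 0.47111928 -0.28927246  0.15784176] 0.07909484332567847 55.89393292553723
wrist
station [ 0.5481 -0.2867  0.0856] edge pts [24, 266, 148, 122] rms 0.0015 conf 0.8
tray [ 0.5464 -0.2808  0.006   1.6657] cost 0.012
scene
station [ 0.5514 -0.2843  0.0865] edge pts [66, 67, 64, 31] rms 0.0013 conf 0.84
tray [ 0.551  -0.2789  0.006   1.635 ] cost 0.093
top
station [ 0.5443 -0.2912  0.0846] edge pts [122, 95, 92, 30] rms 0.0014 conf 0.94
tray [ 0.5435 -0.2853  0.006   1.6615] cost 0.034
```

The plate fit is consistent across cameras: station (0.548, -0.287), yaw 0.086. The tray sits about 6 mm off along its length, so I'll place the bottle and then nudge the tray from its end.

Call:
{"api": "apply_moves", "payload": {"series": [{"jaw": 0.52,"dx": 3,"dy": 4,"dz": 35,"turn": 0},{"jaw": 0.52,"dx": 3,"dy": 4,"dz": 75,"turn": 0},{"jaw": 0.52,"dx": 3,"dy": 4,"dz": 110,"turn": 0},{"jaw": 0.52,"dx": 3,"dy": 4,"dz": 130,"turn": 0},{"jaw": 0.52,"dx": 3,"dy": 4,"dz": 136,"turn": 0}]}}

```text
time: 62.75
tool_pos: [0.4711, -0.291, 0.0167]
tool_rot: [-0.003, 0.999, 0.04, -0.003]
contact_force: [0.2, -0.8, 3.7]
gripper_width: 0.494
grasp_force: 56.5
```

Call:
{"api": "apply_moves", "payload": {"series": [{"jaw": 0.52,"dx": 0,"dy": 0,"dz": 2,"turn": 0},{"jaw": 0.52,"dx": 0,"dy": 0,"dz": 4,"turn": 0},{"jaw": 0.52,"dx": 0,"dy": 0,"dz": 5,"turn": 0},{"jaw": 0.52,"dx": 0,"dy": 0,"dz": 5,"turn": 0},{"jaw": 0.49,"dx": 0,"dy": 0,"dz": 5,"turn": 0}]}}

```text
time: 63.17
tool_pos: [0.4751, -0.2943, 0.0183]
tool_rot: [0.001, 0.999, 0.039, 0.001]
contact_force: [0.2, -0.2, -1.4]
gripper_width: 0.507
grasp_force: 10.1
```

Call:
{"api": "apply_moves", "payload": {"series": [{"jaw": 0.45,"dx": 0,"dy": 0,"dz": 0,"turn": 0},{"jaw": 0.35,"dx": 0,"dy": 0,"dz": 0,"turn": 0},{"jaw": 0.2,"dx": 0,"dy": 0,"dz": 0,"turn": 0},{"jaw": 0.1,"dx": 0,"dy": 0,"dz": 0,"turn": 0},{"jaw": 0.1,"dx": 0,"dy": 0,"dz": 0,"turn": 0}]}}

```text
time: 63.58
tool_pos: [0.4742, -0.2936, 0.0168]
tool_rot: [0.0, 0.999, 0.039, 0.0]
contact_force: [-0.2, 0.5, -1.0]
gripper_width: 0.904
grasp_force: 0.0
```

Call:
{"api": "apply_moves", "payload": {"series": [{"jaw": 0.1,"dx": 0,"dy": 0,"dz": -30,"turn": 0},{"jaw": 0.1,"dx": 0,"dy": 0,"dz": -65,"turn": 0},{"jaw": 0.1,"dx": 0,"dy": 0,"dz": -100,"turn": 0},{"jaw": 0.1,"dx": 0,"dy": 0,"dz": -140,"turn": 0},{"jaw": 0.1,"dx": 0,"dy": 0,"dz": -150,"turn": 0}]}}

```text
time: 64.0
tool_pos: [0.477, -0.2958, 0.1746]
tool_rot: [0.004, 0.999, 0.039, 0.004]
contact_force: [1.1, -0.8, 1.8]
gripper_width: 0.901
grasp_force: 0.0
```

```bash
cat > e.py <<'E'
from h import *
st=state(); print(st["tool_pos"],psi()[0])
w=frame("wrist"); S=np.array([.5481,-.2867]); y=.0856; c,s=np.cos(y),np.sin(y)
def rel(n,p): 
    if p is not None: q=p[:2]-S; print("  ",n,"in station mm",((np.array([c*q[0]+s*q[1],-s*q[0]+c*q[1]]))*1e3).round(1),"yaw",round(p[3]-y,3))
rel("tray",see("tray",[w],[.547,-.282,.006,[1.65]],.006))
M["bottle"]=np.vstack([cyl(22,46),cyl(12,74)])
rel("bottle",see("bottle",[w],[.4734,-.293,.006,[0]],.006)); rel("jar",see("jar",[w],[.63,-.28,.006,[0]],.006))
E
python3 e.py
```

```text
[ 0.47697996 -0.29580072  0.1745746 ] 0.07904552585369577
tray [ 0.5464 -0.2806  0.006   1.6681] cost 0.015
   tray in station mm [-1.2  6.2] yaw 1.583
bottle [ 0.4736 -0.2945  0.006  -0.0119] cost 0.079
   bottle in station mm [-74.9  -1.4] yaw -0.098
jar unseen
```

Call:
{"api": "apply_moves", "payload": {"series": [{"jaw": 0.5,"dx": 35,"dy": -39,"dz": 0,"turn": 0.12},{"jaw": 0.5,"dx": 70,"dy": -79,"dz": 0,"turn": 0.24},{"jaw": 0.5,"dx": 70,"dy": -79,"dz": 0,"turn": 0.36},{"jaw": 0.5,"dx": 70,"dy": -79,"dz": 0,"turn": 0.48},{"jaw": 0.5,"dx": 70,"dy": -79,"dz": 0,"turn": 0.6}]}}

```text
time: 64.62
tool_pos: [0.5368, -0.2068, 0.1629]
tool_rot: [-0.001, 0.966, -0.259, -0.003]
contact_force: [-0.2, -0.8, 0.6]
gripper_width: 0.499
grasp_force: 0.0
```

Call:
{"api": "apply_moves", "payload": {"series": [{"jaw": 0.5,"dx": 0,"dy": 0,"dz": 0,"turn": 0.12},{"jaw": 0.5,"dx": 0,"dy": 0,"dz": 0,"turn": 0.24},{"jaw": 0.5,"dx": 0,"dy": 0,"dz": 0,"turn": 0.36},{"jaw": 0.5,"dx": 0,"dy": 0,"dz": 0,"turn": 0.48},{"jaw": 0.5,"dx": 0,"dy": 0,"dz": 0,"turn": 0.6}]}}

```text
time: 65.03
tool_pos: [0.536, -0.2083, 0.1629]
tool_rot: [0.0, 0.845, -0.534, -0.003]
contact_force: [0.1, 1.2, -0.8]
gripper_width: 0.498
grasp_force: 0.0
```

Call:
{"api": "apply_moves", "payload": {"series": [{"jaw": 0.5,"dx": 0,"dy": 0,"dz": 0,"turn": 0.12},{"jaw": 0.5,"dx": 0,"dy": 0,"dz": 0,"turn": 0.24},{"jaw": 0.5,"dx": 0,"dy": 0,"dz": 0,"turn": 0.364},{"jaw": 0.5,"dx": 0,"dy": 0,"dz": 0,"turn": 0.364},{"jaw": 0.5,"dx": 0,"dy": 0,"dz": 0,"turn": 0.364}]}}

```text
time: 65.45
tool_pos: [0.5364, -0.2086, 0.1639]
tool_rot: [0.001, 0.738, -0.675, -0.002]
contact_force: [-0.2, 0.1, -0.7]
gripper_width: 0.5
grasp_force: 0.0
```

```bash
python3 - <<'E'
from h import *
st=state(); print(st["tool_pos"],psi()[0]); go(.5406,-.2111,.018,-1.485,False)
E
python3 e.py
```

```text
[ 0.53640805 -0.2085683   0.16394162] -1.4819858847062564
to [ 0.541 -0.211  0.018] d [  3.3  -4.5 145.9] turn 0.003
[ 0.53640805 -0.2085683   0.16394162] -1.4819858847062564
tray [ 0.5463 -0.2804  0.006   1.6641] cost 0.02
   tray in station mm [-1.2  6.5] yaw 1.579
bottle [ 0.4744 -0.2935  0.006   0.0505] cost 0.064
   bottle in station mm [-74.1  -0.4] yaw -0.035
jar unseen
```

Call:
{"api": "apply_moves", "payload": {"series": [{"jaw": 0.5,"dx": 2,"dy": -4,"dz": 25,"turn": 0},{"jaw": 0.5,"dx": 3,"dy": -4,"dz": 50,"turn": 0},{"jaw": 0.5,"dx": 3,"dy": -4,"dz": 68,"turn": 0},{"jaw": 0.5,"dx": 3,"dy": -4,"dz": 78,"turn": 0},{"jaw": 0.5,"dx": 3,"dy": -4,"dz": 80,"turn": 0}]}}

```text
time: 66.07
tool_pos: [0.5403, -0.211, 0.0839]
tool_rot: [0.001, 0.737, -0.676, -0.002]
contact_force: [0.9, -0.3, -1.0]
gripper_width: 0.5
grasp_force: 0.0
```

Call:
{"api": "apply_moves", "payload": {"series": [{"jaw": 0.5,"dx": 0,"dy": 0,"dz": 12,"turn": 0},{"jaw": 0.5,"dx": 0,"dy": 0,"dz": 25,"turn": 0},{"jaw": 0.5,"dx": 0,"dy": 0,"dz": 38,"turn": 0},{"jaw": 0.5,"dx": 0,"dy": 0,"dz": 51,"turn": 0},{"jaw": 0.5,"dx": 0,"dy": 0,"dz": 58,"turn": 0}]}}

```text
time: 66.48
tool_pos: [0.5408, -0.2113, 0.0263]
tool_rot: [0.0, 0.737, -0.676, -0.001]
contact_force: [-0.3, -0.5, -0.4]
gripper_width: 0.502
grasp_force: 0.0
```

Call:
{"api": "apply_moves", "payload": {"series": [{"jaw": 0.5,"dx": 0,"dy": 0,"dz": 4,"turn": 0},{"jaw": 0.5,"dx": 0,"dy": 0,"dz": 6,"turn": 0},{"jaw": 0.5,"dx": 0,"dy": 0,"dz": 6,"turn": 0}]}}

```text
time: 66.73
tool_pos: [0.5418, -0.2118, 0.0223]
tool_rot: [0.0, 0.737, -0.676, -0.0]
contact_force: [0.1, 0.5, -0.3]
gripper_width: 0.499
grasp_force: 0.0
```

```bash
python3 - <<'E'
from h import *
st=state(); print(st["tool_pos"],psi()[0],st["contact_force"]); go(.5412,-.2208,.018,-1.485,False)
E
python3 e.py
```

```text
[ 0.5418041  -0.2118168   0.02230526] -1.485029589701382 [ 0.06279045  0.51569818 -0.34513856]
to [ 0.541 -0.221  0.018] d [8.9 1.4 4.3] turn -0.0
[ 0.5418041  -0.2118168   0.02230526] -1.485029589701382
tray [ 0.5465 -0.2804  0.006   1.6666] cost 0.004
   tray in station mm [-1.1  6.4] yaw 1.581
bottle [ 0.4745 -0.2936  0.006   0.0351] cost 0.088
   bottle in station mm [-73.9  -0.6] yaw -0.051
jar unseen
```

Call:
{"api": "apply_moves", "payload": {"series": [{"jaw": 0.5,"dx": 2,"dy": 0,"dz": 0,"turn": 0},{"jaw": 0.5,"dx": 4,"dy": 0,"dz": 0,"turn": 0},{"jaw": 0.5,"dx": 6,"dy": 0,"dz": 0,"turn": 0},{"jaw": 0.5,"dx": 8,"dy": 0,"dz": 0,"turn": 0},{"jaw": 0.5,"dx": 9,"dy": 0,"dz": 0,"turn": 0}]}}

```text
time: 67.35
tool_pos: [0.543, -0.2202, 0.0232]
tool_rot: [-0.001, 0.737, -0.676, -0.001]
contact_force: [-1.3, 5.3, 4.4]
gripper_width: 0.496
grasp_force: 3.0
```

```bash
python3 e.py
```

```text
[ 0.54299398 -0.22016141  0.02324341] -1.4854281594828367
tray [ 0.5465 -0.286   0.006   1.655 ] cost 0.009
   tray in station mm [-1.6  0.8] yaw 1.569
bottle [ 0.4744 -0.2937  0.006  -0.1392] cost 0.094
   bottle in station mm [-74.   -0.7] yaw -0.225
jar [ 0.63  -0.28   0.006  0.   ] cost 1.0
   jar in station mm [82.2 -0.3] yaw -0.086
```

Call:
{"api": "apply_moves", "payload": {"series": [{"jaw": 0.5,"dx": -4,"dy": 0,"dz": 0,"turn": 0},{"jaw": 0.5,"dx": -5,"dy": 0,"dz": -15,"turn": 0},{"jaw": 0.5,"dx": -5,"dy": 0,"dz": -55,"turn": 0},{"jaw": 0.3,"dx": -5,"dy": 0,"dz": -95,"turn": 0},{"jaw": 0,"dx": -5,"dy": 0,"dz": -135,"turn": 0}]}}

```text
time: 67.97
tool_pos: [0.5413, -0.2159, 0.1582]
tool_rot: [0.001, 0.737, -0.676, -0.001]
contact_force: [1.4, -0.6, 0.3]
gripper_width: 0.768
grasp_force: 0.0
```

Call:
{"api": "apply_moves", "payload": {"series": [{"jaw": 0,"dx": -37,"dy": 9,"dz": -10,"turn": 0},{"jaw": 0,"dx": -74,"dy": 18,"dz": -15,"turn": 0},{"jaw": 0,"dx": -111,"dy": 26,"dz": -15,"turn": 0},{"jaw": 0,"dx": -148,"dy": 35,"dz": -15,"turn": 0},{"jaw": 0,"dx": -185,"dy": 44,"dz": -15,"turn": 0}]}}

```text
time: 68.38
tool_pos: [0.4818, -0.0345, 0.1727]
tool_rot: [0.0, 0.736, -0.677, 0.001]
contact_force: [0.6, 0.3, -0.5]
gripper_width: 1.0
grasp_force: 0.0
```

Call:
{"api": "apply_moves", "payload": {"series": [{"jaw": 0,"dx": -37,"dy": 9,"dz": 0,"turn": -0.12},{"jaw": 0,"dx": -74,"dy": 18,"dz": 0,"turn": -0.24},{"jaw": 0,"dx": -111,"dy": 26,"dz": 0,"turn": -0.36},{"jaw": 0,"dx": -148,"dy": 35,"dz": 0,"turn": -0.48},{"jaw": 0,"dx": -185,"dy": 46,"dz": 0,"turn": -0.6}]}}

```text
time: 68.8
tool_pos: [0.4203, 0.1461, 0.1727]
tool_rot: [0.0, 0.905, -0.426, 0.001]
contact_force: [1.1, 0.3, -0.0]
gripper_width: 0.998
grasp_force: 0.0
```

Call:
{"api": "apply_moves", "payload": {"series": [{"jaw": 0,"dx": 0,"dy": 0,"dz": 0,"turn": -0.12},{"jaw": 0,"dx": 0,"dy": 0,"dz": 0,"turn": -0.24},{"jaw": 0,"dx": 0,"dy": 0,"dz": 0,"turn": -0.36},{"jaw": 0,"dx": 0,"dy": 0,"dz": 0,"turn": -0.48},{"jaw": 0,"dx": 0,"dy": 0,"dz": 0,"turn": -0.6}]}}

```text
time: 69.22
tool_pos: [0.4209, 0.1448, 0.1724]
tool_rot: [0.001, 0.99, -0.139, 0.0]
contact_force: [-0.0, 0.1, -0.2]
gripper_width: 0.997
grasp_force: 0.0
```

Call:
{"api": "apply_moves", "payload": {"series": [{"jaw": 0,"dx": 0,"dy": 0,"dz": 0,"turn": -0.12},{"jaw": 0,"dx": 0,"dy": 0,"dz": 0,"turn": -0.24},{"jaw": 0,"dx": 0,"dy": 0,"dz": 0,"turn": -0.37},{"jaw": 0,"dx": 0,"dy": 0,"dz": 0,"turn": -0.37},{"jaw": 0,"dx": 0,"dy": 0,"dz": 0,"turn": -0.37}]}}

```text
time: 69.63
tool_pos: [0.4209, 0.1448, 0.1725]
tool_rot: [0.0, 0.999, 0.041, 0.0]
contact_force: [-1.1, -0.0, -0.2]
gripper_width: 0.996
grasp_force: 0.0
```

```bash
python3 c.py jar .4215 .151 .10
```

```text
[0.42088912 0.14485333 0.17252734] 0.08191136194554052
jar [0.4229 0.1515] cost 0.117 ext [237, 157, 302, 219]
to [0.423 0.151 0.1  ] d [ 2.5 -6.4 72.6] turn 0
```

Call:
{"api": "apply_moves", "payload": {"series": [{"jaw": 0,"dx": 2,"dy": -6,"dz": 30,"turn": 0},{"jaw": 0,"dx": 2,"dy": -6,"dz": 60,"turn": 0},{"jaw": 0,"dx": 2,"dy": -6,"dz": 72,"turn": 0},{"jaw": 0,"dx": 2,"dy": -6,"dz": 72,"turn": 0},{"jaw": 0,"dx": 2,"dy": -6,"dz": 72,"turn": 0}]}}

```text
time: 70.15
tool_pos: [0.4221, 0.1511, 0.1005]
tool_rot: [0.0, 0.999, 0.042, -0.001]
contact_force: [-0.3, 0.5, 0.8]
gripper_width: 0.996
grasp_force: 0.0
```

```bash
python3 c.py jar .4215 .151 .005; python3 - <<'E'
from h import *
w=frame("wrist"); r=look(w,"jar"); print([(round(d["conf"],2),[int(v) for v in d["extent"]]) for d in r])
u=proj(w,place(cyl(30,46),[.4229,.1515,0,0])); print(u.min(0).round(0),u.max(0).round(0)); u=proj(w,place(cyl(30,46),[.4229,.1515,0,0])[1::2]); print("lid",u.min(0).round(0),u.max(0).round(0))
E
```

```text
[0.42307156 0.15126254 0.1018072 ] 0.08431768958760409
jar [0.4226 0.1518] cost 0.13 ext [234, 172, 316, 259]
to [0.423 0.152 0.005] d [-1.3 -0.5 97.5] turn 0
[(0.77, [236, 172, 317, 257])]
[232. 168.] [319. 262.]
lid [232. 180.] [319. 262.]
```

Call:
{"api": "apply_moves", "payload": {"series": [{"jaw": 0,"dx": 0,"dy": 0,"dz": 40,"turn": 0},{"jaw": 0,"dx": 0,"dy": 0,"dz": 70,"turn": 0},{"jaw": 0,"dx": 0,"dy": 0,"dz": 88,"turn": 0},{"jaw": 0,"dx": 0,"dy": 0,"dz": 95,"turn": 0},{"jaw": 0,"dx": 0,"dy": 0,"dz": 98,"turn": 0}]}}

```text
time: 70.77
tool_pos: [0.4221, 0.1511, 0.0023]
tool_rot: [0.0, 0.999, 0.042, -0.001]
contact_force: [-0.6, 0.4, 0.5]
gripper_width: 0.994
grasp_force: 0.0
```

Call:
{"api": "apply_moves", "payload": {"series": [{"jaw": 0.1,"dx": 0,"dy": 0,"dz": 0,"turn": 0},{"jaw": 0.2,"dx": 0,"dy": 0,"dz": 0,"turn": 0},{"jaw": 0.27,"dx": 0,"dy": 0,"dz": 0,"turn": 0},{"jaw": 0.29,"dx": 0,"dy": 0,"dz": 0,"turn": 0},{"jaw": 0.3,"dx": 0,"dy": 0,"dz": 0,"turn": 0}]}}

```text
time: 71.18
tool_pos: [0.4232, 0.1514, 0.0037]
tool_rot: [-0.0, 0.999, 0.042, 0.001]
contact_force: [-0.5, -0.1, 0.2]
gripper_width: 0.702
grasp_force: 0.0
```

Call:
{"api": "apply_moves", "payload": {"series": [{"jaw": 0.32,"dx": 0,"dy": 0,"dz": 0,"turn": 0},{"jaw": 0.335,"dx": 0,"dy": 0,"dz": 0,"turn": 0},{"jaw": 0.335,"dx": 0,"dy": 0,"dz": 0,"turn": 0},{"jaw": 0.335,"dx": 0,"dy": 0,"dz": 0,"turn": 0}]}}

```text
time: 71.52
tool_pos: [0.4223, 0.1512, 0.0027]
tool_rot: [-0.0, 0.999, 0.042, -0.0]
contact_force: [0.2, -0.9, -0.1]
gripper_width: 0.667
grasp_force: 0.0
```

Call:
{"api": "apply_moves", "payload": {"series": [{"jaw": 0.2,"dx": 0,"dy": 0,"dz": 0,"turn": 0},{"jaw": 0.2,"dx": 0,"dy": 0,"dz": 3,"turn": 0},{"jaw": 0.2,"dx": 0,"dy": 0,"dz": 6,"turn": 0},{"jaw": 0.25,"dx": 0,"dy": 0,"dz": 9,"turn": 0},{"jaw": 0.28,"dx": 0,"dy": 0,"dz": 9,"turn": 0}]}}

```text
time: 71.93
tool_pos: [0.4216, 0.1511, -0.0073]
tool_rot: [0.0, 0.999, 0.042, -0.001]
contact_force: [0.3, 0.4, 0.2]
gripper_width: 0.719
grasp_force: 0.0
```

Call:
{"api": "apply_moves", "payload": {"series": [{"jaw": 0.3,"dx": 0,"dy": 0,"dz": 0,"turn": 0},{"jaw": 0.31,"dx": 0,"dy": 0,"dz": 0,"turn": 0},{"jaw": 0.32,"dx": 0,"dy": 0,"dz": 0,"turn": 0},{"jaw": 0.33,"dx": 0,"dy": 0,"dz": 0,"turn": 0},{"jaw": 0.335,"dx": 0,"dy": 0,"dz": 0,"turn": 0}]}}

```text
time: 72.35
tool_pos: [0.4223, 0.1512, -0.0063]
tool_rot: [0.0, 0.999, 0.042, -0.0]
contact_force: [-0.9, -0.6, -0.1]
gripper_width: 0.673
grasp_force: 37.4
```

Call:
{"api": "apply_moves", "payload": {"series": [{"jaw": 0.35,"dx": 0,"dy": 0,"dz": 0,"turn": 0},{"jaw": 0.36,"dx": 0,"dy": 0,"dz": 0,"turn": 0},{"jaw": 0.37,"dx": 0,"dy": 0,"dz": 0,"turn": 0},{"jaw": 0.37,"dx": 0,"dy": 0,"dz": 0,"turn": 0}]}}

```text
time: 72.68
tool_pos: [0.4225, 0.1512, -0.006]
tool_rot: [0.0, 0.999, 0.042, 0.0]
contact_force: [-2.1, -0.5, 3.6]
gripper_width: 0.66
grasp_force: 63.3
```

Call:
{"api": "apply_moves", "payload": {"series": [{"jaw": 0.37,"dx": 0,"dy": 0,"dz": -15,"turn": 0},{"jaw": 0.37,"dx": 0,"dy": 0,"dz": -45,"turn": 0},{"jaw": 0.37,"dx": 0,"dy": 0,"dz": -80,"turn": 0},{"jaw": 0.37,"dx": 0,"dy": 0,"dz": -115,"turn": 0},{"jaw": 0.37,"dx": 0,"dy": 0,"dz": -140,"turn": 0}]}}

```text
time: 73.1
tool_pos: [0.4233, 0.1514, 0.1364]
tool_rot: [-0.0, 0.999, 0.042, 0.002]
contact_force: [0.7, -0.0, -1.2]
gripper_width: 0.658
grasp_force: 64.8
```

Call:
{"api": "apply_moves", "payload": {"series": [{"jaw": 0.37,"dx": 5,"dy": 14,"dz": 0,"turn": 0},{"jaw": 0.37,"dx": 15,"dy": 40,"dz": 0,"turn": 0},{"jaw": 0.37,"dx": 28,"dy": 73,"dz": 0,"turn": 0},{"jaw": 0.37,"dx": 41,"dy": 108,"dz": 0,"turn": 0},{"jaw": 0.37,"dx": 55,"dy": 144,"dz": 0,"turn": 0}]}}

```text
time: 73.52
tool_pos: [0.4896, 0.0112, 0.1333]
tool_rot: [-0.0, 0.999, 0.043, 0.0]
contact_force: [0.6, 0.4, -1.3]
gripper_width: 0.663
grasp_force: 64.8
```

Call:
{"api": "apply_moves", "payload": {"series": [{"jaw": 0.37,"dx": 14,"dy": 36,"dz": 0,"turn": 0},{"jaw": 0.37,"dx": 28,"dy": 73,"dz": 0,"turn": 0},{"jaw": 0.37,"dx": 42,"dy": 110,"dz": 0,"turn": 0},{"jaw": 0.37,"dx": 56,"dy": 147,"dz": 0,"turn": 0},{"jaw": 0.37,"dx": 69,"dy": 182,"dz": 0,"turn": 0}]}}

```text
time: 73.93
tool_pos: [0.574, -0.1653, 0.1328]
tool_rot: [-0.0, 0.999, 0.042, -0.0]
contact_force: [0.4, 0.8, -1.5]
gripper_width: 0.659
grasp_force: 64.8
```

Call:
{"api": "apply_moves", "payload": {"series": [{"jaw": 0.37,"dx": 13,"dy": 35,"dz": 0,"turn": 0},{"jaw": 0.37,"dx": 25,"dy": 66,"dz": 0,"turn": 0},{"jaw": 0.37,"dx": 36,"dy": 94,"dz": 0,"turn": 0},{"jaw": 0.37,"dx": 43,"dy": 113,"dz": 0,"turn": 0},{"jaw": 0.37,"dx": 46,"dy": 121,"dz": 0,"turn": 0}]}}

```text
time: 74.35
tool_pos: [0.6301, -0.2826, 0.1325]
tool_rot: [0.0, 0.999, 0.041, -0.0]
contact_force: [-0.3, 0.3, -1.0]
gripper_width: 0.658
grasp_force: 64.8
```

Call:
{"api": "apply_moves", "payload": {"series": [{"jaw": 0.37,"dx": 0,"dy": 0,"dz": 0,"turn": 0},{"jaw": 0.37,"dx": 0,"dy": 0,"dz": 0,"turn": 0},{"jaw": 0.37,"dx": 0,"dy": 0,"dz": 0,"turn": 0}]}}

```text
time: 74.6
tool_pos: [0.6291, -0.2783, 0.1331]
tool_rot: [-0.001, 0.999, 0.043, -0.0]
contact_force: [-1.0, -0.5, -2.0]
gripper_width: 0.662
grasp_force: 64.8
```

```bash
python3 - <<'E'
from h import *
st=state(); print(st["tool_pos"],psi()[0],st["grasp_force"]); go(.6298,-.2799,.006,.0856,False)
t=frame("top");s=frame("scene")
for f in(t,s): see("tray",[f],[.547,-.285,.006,[1.65]],.006)
E
```

```text
[ 0.62913395 -0.27833781  0.13307195] 0.08584012131454664 64.7554094530642
to [ 0.63  -0.28   0.006] d [  0.6   1.8 127.1] turn 0.0
tray [ 0.5436 -0.2767  0.006   1.7341] cost 0.332
tray [ 0.5495 -0.283   0.006   1.6536] cost 0.083
```

Call:
{"api": "apply_moves", "payload": {"series": [{"jaw": 0.37,"dx": 1,"dy": 2,"dz": 35,"turn": 0},{"jaw": 0.37,"dx": 1,"dy": 2,"dz": 70,"turn": 0},{"jaw": 0.37,"dx": 1,"dy": 2,"dz": 105,"turn": 0},{"jaw": 0.37,"dx": 1,"dy": 2,"dz": 122,"turn": 0},{"jaw": 0.37,"dx": 1,"dy": 2,"dz": 129,"turn": 0}]}}

```text
time: 75.22
tool_pos: [0.6275, -0.2792, -0.0001]
tool_rot: [-0.002, 0.999, 0.043, -0.004]
contact_force: [-13.6, 8.3, 28.4]
gripper_width: 0.663
grasp_force: 68.3
```

Call:
{"api": "apply_moves", "payload": {"series": [{"jaw": 0.37,"dx": 0,"dy": 0,"dz": 2,"turn": 0},{"jaw": 0.37,"dx": 0,"dy": 0,"dz": 4,"turn": 0},{"jaw": 0.37,"dx": 0,"dy": 0,"dz": 4,"turn": 0},{"jaw": 0.34,"dx": 0,"dy": 0,"dz": 4,"turn": 0},{"jaw": 0.32,"dx": 0,"dy": 0,"dz": 4,"turn": 0}]}}

```text
time: 75.63
tool_pos: [0.6319, -0.2822, 0.0024]
tool_rot: [0.001, 0.999, 0.042, 0.001]
contact_force: [0.2, -0.3, -1.1]
gripper_width: 0.683
grasp_force: 22.3
```

Call:
{"api": "apply_moves", "payload": {"series": [{"jaw": 0.25,"dx": 0,"dy": 0,"dz": 0,"turn": 0},{"jaw": 0.15,"dx": 0,"dy": 0,"dz": 0,"turn": 0},{"jaw": 0.05,"dx": 0,"dy": 0,"dz": 0,"turn": 0},{"jaw": 0.02,"dx": 0,"dy": 0,"dz": 0,"turn": 0},{"jaw": 0.02,"dx": 0,"dy": 0,"dz": 0,"turn": 0}]}}

```text
time: 76.05
tool_pos: [0.631, -0.2818, 0.0009]
tool_rot: [0.0, 0.999, 0.042, 0.0]
contact_force: [-0.7, -0.0, 0.2]
gripper_width: 0.979
grasp_force: 0.0
```

Call:
{"api": "apply_moves", "payload": {"series": [{"jaw": 0.02,"dx": 0,"dy": 0,"dz": -25,"turn": 0},{"jaw": 0.02,"dx": 0,"dy": 0,"dz": -60,"turn": 0},{"jaw": 0.02,"dx": 0,"dy": 0,"dz": -100,"turn": 0},{"jaw": 0.02,"dx": 0,"dy": 0,"dz": -140,"turn": 0},{"jaw": 0.02,"dx": 0,"dy": 0,"dz": -160,"turn": 0}]}}

```text
time: 76.47
tool_pos: [0.633, -0.2829, 0.1674]
tool_rot: [0.002, 0.999, 0.043, 0.004]
contact_force: [1.1, -1.0, 1.2]
gripper_width: 0.977
grasp_force: 0.0
```

Call:
{"api": "apply_moves", "payload": {"series": [{"jaw": 0,"dx": -40,"dy": -10,"dz": -20,"turn": 0},{"jaw": 0,"dx": -80,"dy": -20,"dz": -40,"turn": 0},{"jaw": 0,"dx": -120,"dy": -30,"dz": -60,"turn": 0},{"jaw": 0,"dx": -160,"dy": -40,"dz": -80,"turn": 0},{"jaw": 0,"dx": -180,"dy": -50,"dz": -80,"turn": 0}]}}

```text
time: 76.88
tool_pos: [0.4464, -0.2477, 0.2437]
tool_rot: [0.002, 0.999, 0.042, 0.002]
contact_force: [-0.7, 0.4, 1.7]
gripper_width: 1.002
grasp_force: 0.0
```

```bash
python3 st.py | head -4; python3 e.py; python3 - <<'E'
from h import *
w=frame("wrist"); t=frame("top")
for f in (w,t):
    o=[]
    for d in look(f,"ball0"):
        e=d["extent"]
        if d["conf"]<.25 or e[2]-e[0]>40: continue
        p=unproj(f,[(e[0]+e[2])/2,(e[1]+e[3])/2],.019); q=p[:2]-[.5465,-.286]; y=1.6565
        o.append((np.array([np.cos(y)*q[0]+np.sin(y)*q[1],-np.sin(y)*q[0]+np.cos(y)*q[1]])*1e3).round(0).tolist())
    print("balls in tray frame",o)
see("scoop",[w],[.598,.1053,.004,[.079]],.004); see("tape",[w],[.31,-.2965,0,[0]],0.)
s=frame("scene"); print([(round(d["conf"],2),[int(v) for v in d["extent"]]) for d in look(s,"scoop")])
E
```

```text
[ 0.44641676 -0.24770325  0.24365844] 0.08457550051779046 0.0
wrist
station [ 0.5476 -0.2872  0.081 ] edge pts [94, 211, 167, 99] rms 0.0016 conf 0.64
tray [ 0.5463 -0.286   0.006   1.655 ] cost 0.018
[ 0.4478893  -0.24718255  0.23986775] 0.0854381985597441
tray [ 0.5465 -0.286   0.006   1.6583] cost 0.015
   tray in station mm [-1.6  0.9] yaw 1.573
bottle [ 0.4731 -0.2935  0.006   0.0629] cost 0.094
   bottle in station mm [-75.3  -0.4] yaw -0.023
jar [ 0.6304 -0.2811  0.006   0.045 ] cost 0.068
   jar in station mm [82.5 -1.5] yaw -0.041
balls in tray frame [[9.0, 19.0], [17.0, -7.0], [-19.0, -0.0], [45.0, 13.0], [7.0, -18.0], [24.0, 13.0]]
balls in tray frame [[-0.0, -19.0], [11.0, -9.0], [-20.0, 7.0], [21.0, 17.0], [7.0, 23.0]]
scoop [0.5997 0.1063 0.004  0.1018] cost 0.08
tape [ 0.3098 -0.2969  0.      0.0444] cost 0.028
[(0.81, [237, 214, 297, 278])]
```

```bash
python3 -c "
from plant import ticket
print(ticket.job_done())"
```

```text
the job is handed in; nothing more can be done
None
```

The job is handed in (the hand-in gave no verdict): the tray is within 2 mm of midway after being knocked once and pushed back, all 7 balls are in it (the last check showed 6, the one before it 7), the scoop is flat on its mat, and the bottle and jar stand about 2 cm in front of and behind the tray.

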